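# Pack the coffee tin into its twist-lock canister

## Robot

A 6-joint arm with a two-finger parallel gripper is mounted at the origin on the work surface. World frame = base frame: x ahead of the robot, y to its left, z up, the work surface at z = 0. Lengths are in m, angles in degrees, forces in N, time in s.
With the tool pointing down it reaches from about 0.375 to 0.9 m from the base axis. Payload 3.1 kg.
Tool frame: the origin (TCP) lies at the very end of the fingers, on their centre line; the grasp point (between the pads) lies 19 mm behind it; z points along the fingers, x is the direction in which the jaws open and shut, and the axes are right-handed (so a half turn about z gives the same grasp; the last joint's range is limited). The gripper opens to 87 mm and grips with 3 to 60 N. Pads are 19 mm wide; open, the fingers measure 117 mm over their backs; the gripper's body (75 mm by 190 mm) begins 51 mm behind the grasp point.
Start: joints at [61.851, 30.224, 82.088, -0, 67.689, -10.227], TCP at [0.192, 0.595, 0.223] pointing down, gripper open.
Joint ranges: [-176.69, 176.69], [-43.24, 126.21], [12.49, 139.97], [-82, 262], [0, 151.66], [-163.58, 163.58]. Speed limits (degrees/s): [159.86, 159.86, 180, 180, 180, 180].

## Interface

Orientations are given as a 3x3 rotation matrix whose columns are the frame's x, y, z axes.
In Python, from rig import bot gives the robot as it stands.
- The arm moves only by the tool arm_command, never from a script. Its argument "plan" is a list of rows, each an object of numbers: "claw": the opening, from 0 (shut) to 1 (fully open); "dx", "dy", "dz": the shift along the tool's x, y, z in cm; "twist": the turn about the tool's z in degrees. A call has 1 to 8 rows; each row is the pose to reach, as a shift and turn from the pose measured when the call began, along the tool's axes at that moment; what a row does not reach only later rows make up. A row lasts 1/12 s, in which the tool goes at most 41.7 mm and 7.16 degrees, less where a joint would pass 70% of its speed; a pose out of reach is approached as far as the arm can. A call with a gripper value outside its range is refused whole. The fingers move at their own pace and stop on an object; the grip force is fixed at half the most. Time passes only in rows, so rows that repeat a pose let the fingers close. It gives the time, the measured TCP pose, the force and the opening at its end, in the units of the state.
- bot.read_state(): the state, without advancing time (a new reading comes with each control period).
- bot.capture(name): name is "scene" or "top"; returns the picture (420x560x3 uint8, red, green, blue); there is no depth.
- bot.calibration(name): a dict with "intrinsics" (3x3 intrinsics, pixels), "rvec" (rotation vector, rad) and "tvec" (3), from world to camera coordinates, as OpenCV has them. Camera axes: x right, y down, z forward; pixel columns grow to the right and rows downward; lengths in m; the calibration is good to about 2 mm. A picture is of the moment at which its call begins. calibration takes no time and is no camera call.
- bot.hand_in(): hands the job in, once; it reports no verdict.
The state is a dict: "time_s": time; "joint_positions": joint angles; "qvel": joint speeds; "tau": joint torques, N m; "position": TCP position; "tcp_rot": TCP orientation; "force": force on the tool from outside, world axes, zero at the start; "moment": the same for the moment, N m; "opening": opening from 0.0 (shut) to 1.0 (fully open).
Only numpy, scipy, OpenCV 4.12 (cv2) and the standard library are available. Lean on these libraries where they do the work, as an engineer would, in place of code of your own. Each camera call takes 0.05 s, during which the arm holds its last target.

## Task

Pack the coffee away: stand the small tin upright in the canister base, then fetch the tall cover with the flat grip bar from the slanted rack and lower it over the tin, its bar turned about 70 degrees anticlockwise (seen from above) of the line through the base's two ears, until its rim rests all round on the base's shoulder. Twist it clockwise until it stops with the bar in line with the ears, and let go. Leave the cups, the other two covers and everything else where they stand.

Things in the scene. Friction and masses are not known exactly. Their poses are not given: they have to be found in the camera images.
- tin_mid (a point): centre (half-way up) of the small closed aluminium tin, a plain upright cylinder 38 mm in diameter and 80 mm tall, about 120 g, loose on the table between the two cups; z up its axis. Standing in the base's well, its upper 47 mm show above the neck.
- base: canister base, aluminium, fixed to the table by a suction foot 104 mm across; origin on the table on its axis, z up. Body 80 mm in diameter up to a flat shoulder at height 24 mm. Two small ears (10 mm wide, ends 54 mm from the axis, 12 to 22 mm high) stick out along its +x and -x: they mark the locked position of the cover's bar.
- base_neck (a point): centre of the top of the base's neck, 41 mm above the table; axes as the base. Neck 57 mm in outer diameter with a round well of 50 mm diameter, its floor 8 mm above the table. It carries two opposite lugs, 67 mm across, 31 to 36 mm above the table; seen from above, counted anticlockwise from +x, they span -66 to +26 and 114 to 206 degrees.
- base_track (a point): on the base's axis at shoulder height (24 mm); axes as the base. The cover's tabs drop between the lugs when its bar (x) is 44 to 96 degrees (best 70) anticlockwise of the base's x, or half a turn from that. Turned clockwise some 70 degrees, the tabs run under the lugs (2 mm play) to stops; the bar is then in line with the base's x, either way round.
- cap_mid (a point): centre (half-way up, 54.5 mm above its open rim) of the cover to use: a hollow aluminium shell open below, outside 79 mm, inside 73 mm in diameter, 75 mm tall, topped by a flat grip bar; about 200 g. z from rim to bar, x along the bar. Starts in one of the rack's slots, its axis tilted 0.56 rad towards the rack's front. On the base this point is 78.5 mm above the table.
- cap_grip (a point): on the cover's axis in its bar, 98 mm above the rim: where to grip, across the bar. Bar 50 mm long (x), 12 mm thick (y), from 75 to 109 mm above the rim. Axes as cap_mid; in the rack x runs up the slope. Two inward tabs at the rim (36 degrees wide, 5 mm high, 63 mm between faces) lie under the bar's ends.
- rack: bamboo cup rack, fixed, left of the robot; origin on the table at its centre, front to its -x (about towards world -y). 334 mm along y, from -65 to +85 mm along x. A board slopes up to +x at 0.56 rad, with a 12 mm ledge at its lower end and three slots 92 mm wide at y = -100, 0 and 100 mm. In each leans a cover, its rim's centre at x = -16, z = 51 mm, held by nothing but the ledge.
- rack_rail (a point): middle of the rack's front upper dowel (12 mm thick, along y, on end posts), 195 mm above the table, 34 mm before the rack's origin; axes as the rack. It overhangs the covers, so a gripper coming straight down on a bar hits it: approach along the cover's axis, and draw the cover out along it by 150 mm to be clear.
- knob_mid (a point): centre of another cover of 79 mm diameter, 109 mm tall, with a round knob in place of a bar, in another slot of the rack; leave alone
- low_mid (a point): centre of a low cover (79 mm diameter, shell 42 mm tall, 76 mm with its flat bar), in another slot of the rack; leave alone
- cup_a: handleless white ceramic cup, 64 mm in diameter at the rim, 55 mm tall, origin at the centre of its underside; stands close to one side of the tin; leave alone
- cup_b: the same kind of cup, close to the opposite side of the tin; leave alone
- jebena: black clay jebena (coffee pot) on a grey ring, fixed, 178 mm tall, belly 110 mm in diameter, spout to its +x to 83 mm, handle to its +y to 66 mm; origin under its centre on the table
Things that resemble listed ones, but are neither listed nor needed, are in the scene too. Leave any orange or yellow look-alike of the part that bears tin_mid alone.

How it is judged (in metres and radians):
On the way, in this order (a step that is already met when the one before it is completed fails the run):
1. the tin stands in the well of the base, let go (x of tin_mid in the frame of base between -0.009 and 0.009 m and y of tin_mid in the frame of base between -0.009 and 0.009 m and z of tin_mid in the frame of base between 0.044 and 0.051 m and angle between tin_mid's own z axis and vertical below 0.1 rad and contact force between the fingers and tin below 0.1 N), for 0.2 s.
2. the cover is down over the tin, its rim on the base's shoulder, not yet twisted (x of tin_mid in the frame of base between -0.009 and 0.009 m and y of tin_mid in the frame of base between -0.009 and 0.009 m and z of tin_mid in the frame of base between 0.044 and 0.051 m and angle between tin_mid's own z axis and vertical below 0.1 rad and z of cap_mid in the frame of base between 0.075 and 0.0815 m and horizontal distance between cap_mid and base below 0.005 m and angle between cap_mid's own z axis and vertical below 0.06 rad and angle between the x axis of cap_mid and the x axis of base, either way round above 0.6 rad), for 0.1 s.
At the end, for the whole second after the job is handed in: The tin stands in the base's well; the cover sits over it with its rim on the shoulder (within 3 mm in height, 5 mm of the base's axis, upright within 0.06 rad), twisted so that its bar is within 0.16 rad (9 degrees) of the ears' line; all is at rest and released (x of tin_mid in the frame of base between -0.009 and 0.009 m and y of tin_mid in the frame of base between -0.009 and 0.009 m and z of tin_mid in the frame of base between 0.044 and 0.051 m and angle between tin_mid's own z axis and vertical below 0.1 rad and z of cap_mid in the frame of base between 0.075 and 0.0815 m and horizontal distance between cap_mid and base below 0.005 m and angle between cap_mid's own z axis and vertical below 0.06 rad and angle between the x axis of cap_mid and the x axis of base, either way round below 0.16 rad and linear speed of each of cap, tin below 0.02 m/s and contact force between the fingers and cap below 0.1 N); the robot touches nothing.
It fails at once if a cup or another cover was moved by more than 30 mm (distance of any of knob_mid, low_mid, cup_a, cup_b from where it was at the start of the episode above 0.03 m).
It fails at once if a cup was tipped (angle between any of cup_a, cup_b's own z axis and vertical above 0.5 rad).
It also fails if it takes over 64 s, if anything falls off the work surface, if the arm or the gripper's body presses on something with over 40 N, if the wrist force passes 120 N, or if a joint passes its speed limit or range.

## Working session

There is one attempt and no reset: what is moved stays moved. The work goes in short steps, Python scripts to look and compute and a tool call to move; the robot and the scene stay as the last step left them, time stands still between calls to the robot, and variables do not carry over. Pictures are saved under pics/ and viewed, and the job is handed in when it is done.

Besides the shell and the picture viewer there is one more tool, called after ">>>" in YAML: its name, and indented under it one key for each argument. arm_command: Moves the arm, as the interface text tells. Its arguments: {"type":"object","properties":{"plan":{"type":"array"}},"required":["plan"]}

```bash
ls; mkdir -p pics
python3 - <<'E'
from rig import bot
import cv2
s=bot.read_state(); print(s)
for n in("scene","top"):
    im=bot.capture(n); cv2.imwrite(f"pics/{n}0.png",im[:,:,::-1]); print(bot.calibration(n))
E
```

```text
pics
{'time_s': 0.0, 'joint_positions': array([ 6.18504806e+01,  3.02822483e+01,  8.21572436e+01,  2.57480043e-04,
        6.76864003e+01, -1.02266015e+01]), 'qvel': array([-0.01269832,  0.06096187, -0.07077926,  0.03296117,  0.12726838,
       -0.0594283 ]), 'tau': array([ 1.09566132e-03, -4.40036523e+01, -1.76598090e+01,  6.34386786e-02,
        5.81715989e-02, -1.58438556e-04]), 'position': array([0.19194954, 0.59402775, 0.22153166]), 'tcp_rot': array([[ 3.07737727e-01,  9.51470656e-01, -1.04026270e-03],
       [ 9.51468769e-01, -3.07739233e-01, -1.93538067e-03],
       [-2.16158756e-03, -3.94187822e-04, -9.99997586e-01]]), 'force': array([ 0.76303662,  0.09451481, -0.62527231]), 'moment': array([-0.03657658,  0.04296879, -0.00741122]), 'opening': 1.0002753877315784}
{'intrinsics': array([[437.06474275,   0.        , 280.08911163],
       [  0.        , 437.06474275, 208.90551155],
       [  0.        ,   0.        ,   1.        ]]), 'rvec': array([ 2.30298185,  0.71529538, -0.27447144]), 'tvec': array([-0.46615416, -0.19242658,  1.45278839])}
{'intrinsics': array([[483.94244407,   0.        , 278.92847925],
       [  0.        , 483.94244407, 212.21533485],
       [  0.        ,   0.        ,   1.        ]]), 'rvec': array([ 2.18592408, -2.12259517,  0.14859276]), 'tvec': array([-0.0656083 ,  0.6104273 ,  1.17270338])}
```

View pics/scene0.png

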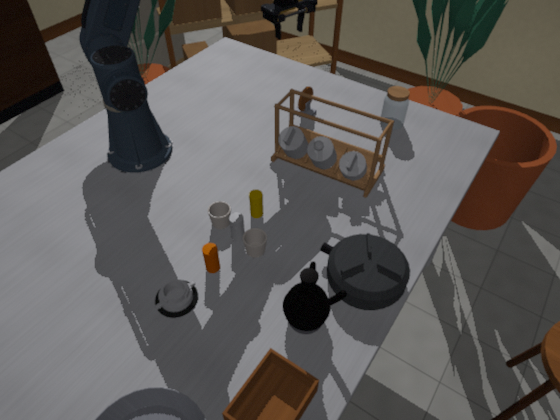

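View pics/top0.png

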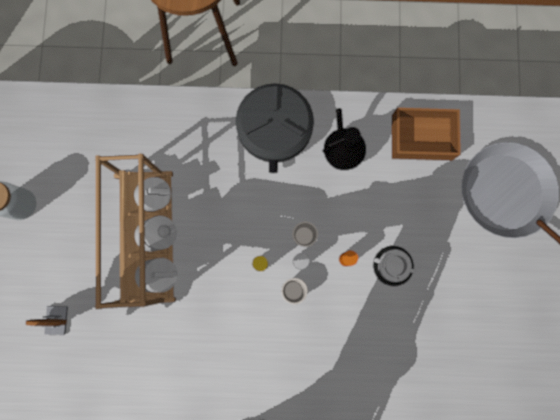

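```bash
cat > h.py <<'E'
import numpy as np, cv2
from rig import bot
def cal(n):
    c=bot.calibration(n); R=cv2.Rodrigues(np.array(c['rvec']))[0]; return np.array(c['intrinsics']),R,np.array(c['tvec']).ravel()
def proj(n,P):
    K,R,t=cal(n); P=np.atleast_2d(P); q=(P@R.T+t)@K.T; return q[:,:2]/q[:,2:]
def onz(n,px,z):
    K,R,t=cal(n); px=np.atleast_2d(np.array(px,float)); d=np.c_[px,np.ones(len(px))]@np.linalg.inv(K).T@R; C=-R.T@t
    return C+d*((np.asarray(z)-C[2])/d[:,2])[:,None]
def tri(pa,pb):
    A=[];K,R,t=cal('scene');P1=K@np.c_[R,t];K,R,t=cal('top');P2=K@np.c_[R,t]
    X=cv2.triangulatePoints(P1,P2,np.array(pa,float).reshape(2,1),np.array(pb,float).reshape(2,1)); return (X[:3]/X[3]).ravel()
def crop(src,dst,x0,y0,x1,y1,f):
    im=cv2.imread(src)[y0:y1,x0:x1]; im=cv2.resize(im,None,fx=f,fy=f,interpolation=cv2.INTER_CUBIC)
    im=np.clip(255*(im/255.)**.7,0,255).astype('uint8')
    s=10 if f>=5 else 20
    for x in range((x0+s-1)//s*s,x1,s): 
        cv2.line(im,((x-x0)*f,0),((x-x0)*f,6),(0,255,0)); cv2.putText(im,str(x),((x-x0)*f,18),0,.4,(0,255,0))
    for y in range((y0+s-1)//s*s,y1,s): 
        cv2.line(im,(0,(y-y0)*f),(6,(y-y0)*f),(0,255,0)); cv2.putText(im,str(y),(8,(y-y0)*f+4),0,.4,(0,255,0))
    cv2.imwrite(dst,im)
E
python3 - <<'E'
from h import *
crop('pics/top0.png','pics/t1.png',240,210,420,310,4)
crop('pics/top0.png','pics/t2.png',90,145,190,315,4)
crop('pics/scene0.png','pics/s1.png',150,180,280,320,4)
crop('pics/scene0.png','pics/s2.png',265,85,395,195,6)
for n in('scene','top'):
    K,R,t=cal(n); print(n,-R.T@t, onz(n,[[0,0],[560,0],[560,420],[0,420]],0)[:,:2])
E
```

```text
scene [ 1.01902185 -0.67092043  0.93615278] [[-1.50885041  0.44409759]
 [ 0.89810389  2.13508611]
 [ 1.32701579 -0.11029826]
 [ 0.39560939 -0.75009929]]
top [ 0.45075585 -0.04462222  1.2437794 ] [[ 1.18206746  0.73437811]
 [ 1.23275303 -0.8077048 ]
 [ 0.1225445  -0.75404155]
 [ 0.08521997  0.61868299]]
```

View pics/t1.png

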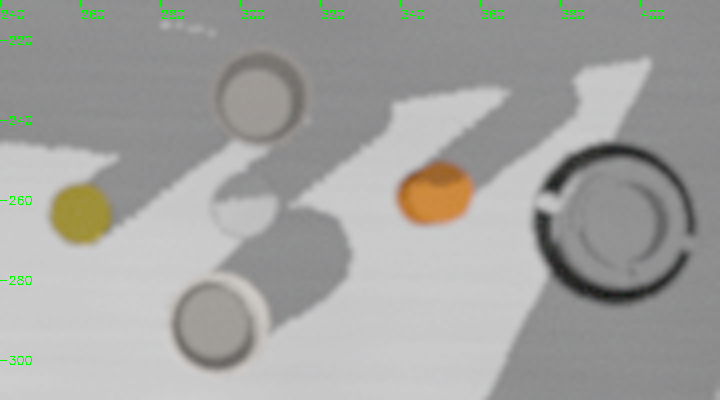

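View pics/t2.png

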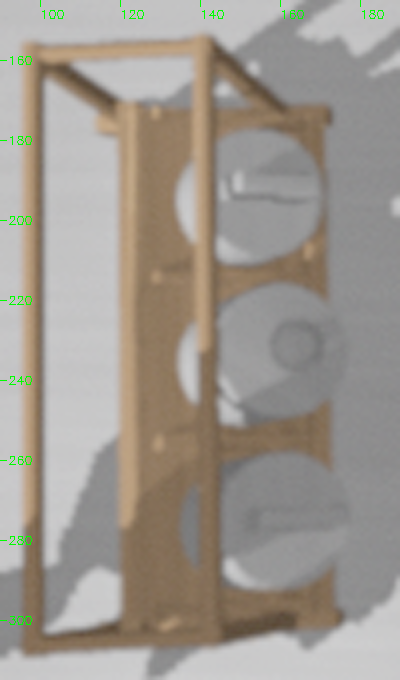

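View pics/s1.png

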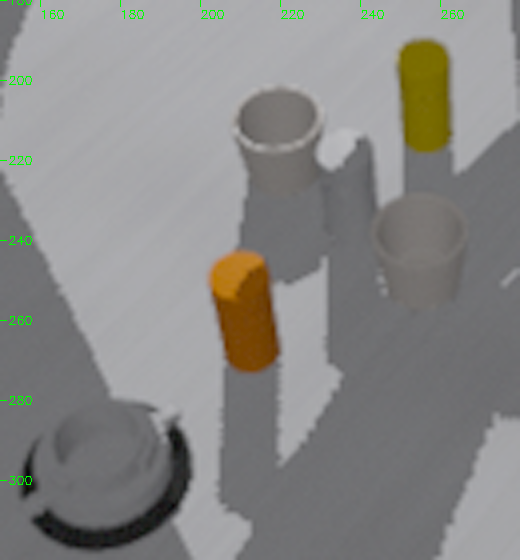

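View pics/s2.png

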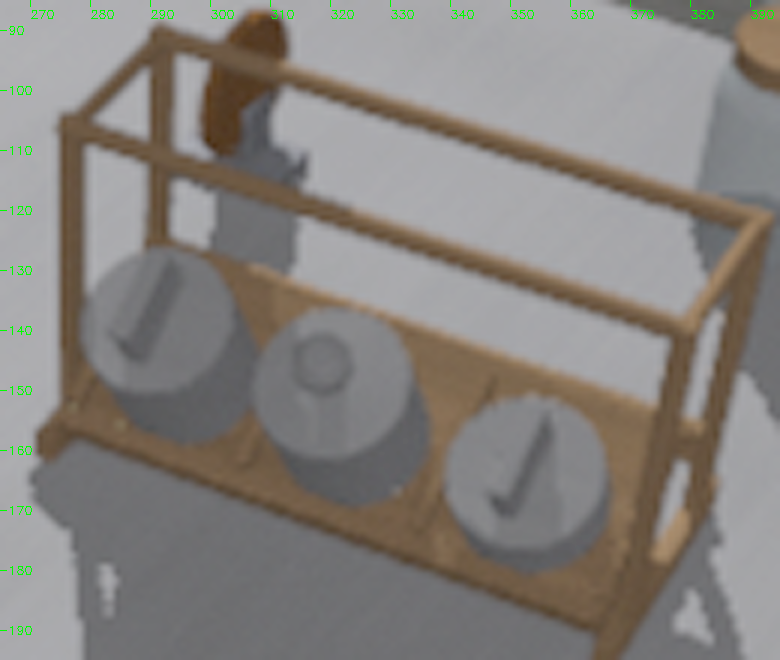

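Run:
```python
from h import *
crop('pics/top0.png','pics/t3.png',368,240,420,290,12)
crop('pics/scene0.png','pics/s3.png',150,272,205,318,12)
crop('pics/top0.png','pics/t4.png',275,215,325,305,7)
crop('pics/scene0.png','pics/s4.png',205,195,275,260,9)
print('tin top',onz('top',[[299.5,261.5]],.08))
print('cups',onz('top',[[305,234.5],[293.5,291]],.055))
print('base',onz('top',[[393,266]],.024), onz('top',[[375,260.5],[409.5,270]],.017))
print('cover tall shell top',onz('top',[[160,274]],.13))
```

```text
tin top [[ 0.48931207 -0.10022332  0.08      ]]
cups [[ 0.55674064 -0.1134242   0.055     ]
 [ 0.41849916 -0.08852485  0.055     ]]
base [[ 0.48677563 -0.33777009  0.024     ]] [[ 0.49948069 -0.29394703  0.017     ]
 [ 0.47816269 -0.38108255  0.017     ]]
cover tall shell top [[0.45002414 0.21944871 0.13      ]]
```

View pics/t3.png

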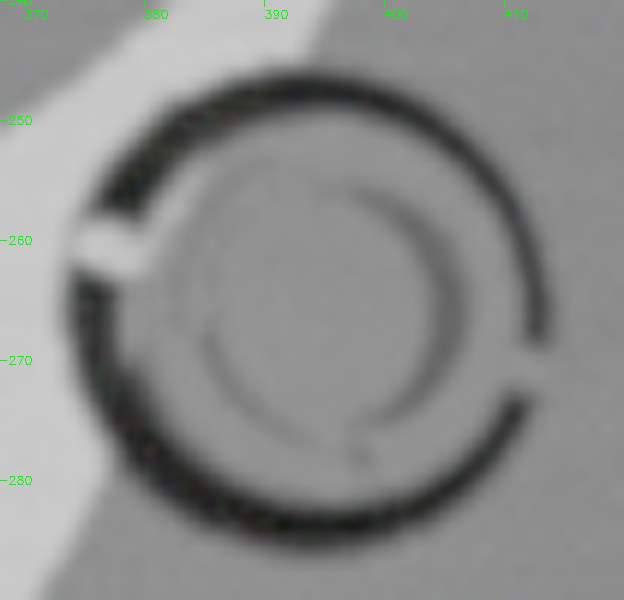

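View pics/s3.png

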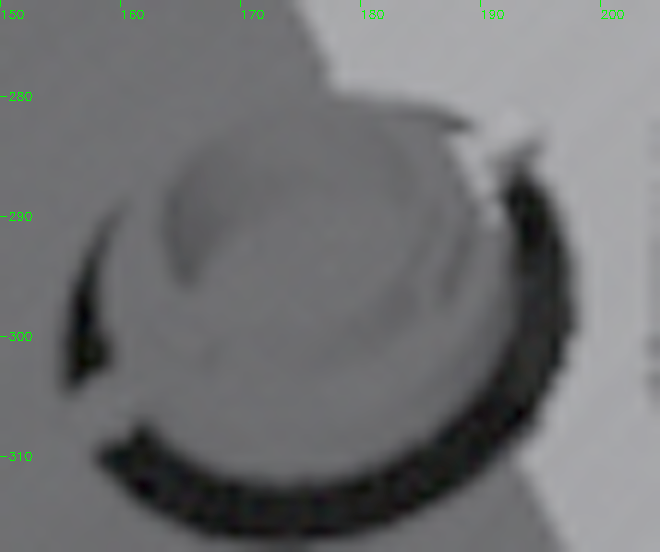

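View pics/t4.png

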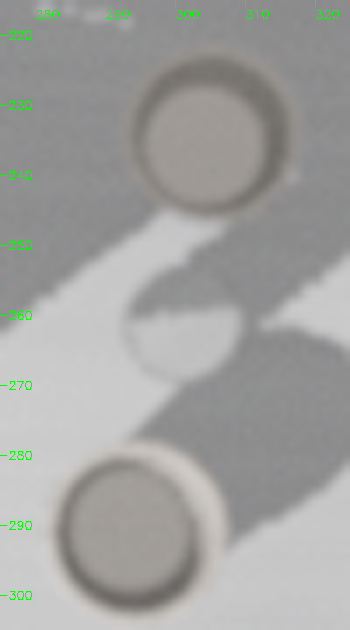

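View pics/s4.png

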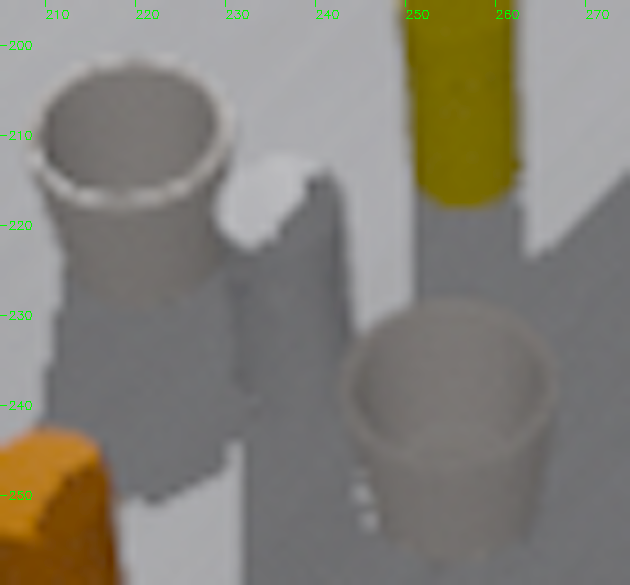

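```bash
cat > ov.py <<'E'
from h import *
def circ(c,r,z,n=72):
    a=np.linspace(0,2*np.pi,n); return np.c_[c[0]+r*np.cos(a),c[1]+r*np.sin(a),np.full(n,z)]
def base_lines(c,yaw):
    L=[circ(c,.052,.0),circ(c,.04,.024),circ(c,.0285,.041),circ(c,.025,.041)]
    cc,s=np.cos(yaw),np.sin(yaw)
    for sg in(1,-1):
        p=np.array([[.04,-.005],[.054,-.005],[.054,.005],[.04,.005]])*sg
        for z in(.022,): L.append(np.c_[c[0]+p[:,0]*cc-p[:,1]*s,c[1]+p[:,0]*s+p[:,1]*cc,np.full(4,z)])
    return L
def tin_lines(c): return [circ(c,.019,.08),circ(c,.019,0)]
def cup_lines(c): return [circ(c,.032,.055)]
def overlay(src,n,dst,box,f,Ls,cols=None):
    x0,y0,x1,y1=box
    crop(src,dst,x0,y0,x1,y1,f); im=cv2.imread(dst)
    for i,L in enumerate(Ls):
        p=((proj(n,L)-[x0,y0]+.5)*f).astype(int)   # pixel centre convention
        cv2.polylines(im,[p.reshape(-1,1,2)],False,[(0,0,255),(255,200,0),(0,255,255)][i%3],1)
    cv2.imwrite(dst,im)
E
python3 - <<'E'
from ov import *
L=base_lines([.487,-.3378],np.radians(76.3))
overlay('pics/top0.png','top','pics/o1.png',(368,240,420,290),12,L)
overlay('pics/scene0.png','scene','pics/o2.png',(150,272,205,318),12,L)
L=tin_lines([.4893,-.1002])+cup_lines([.5567,-.1134])+cup_lines([.4185,-.0885])
overlay('pics/top0.png','top','pics/o3.png',(275,215,325,305),7,L)
overlay('pics/scene0.png','scene','pics/o4.png',(205,195,275,260),9,L)
E
```

```text
(no output)
```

View pics/o1.png

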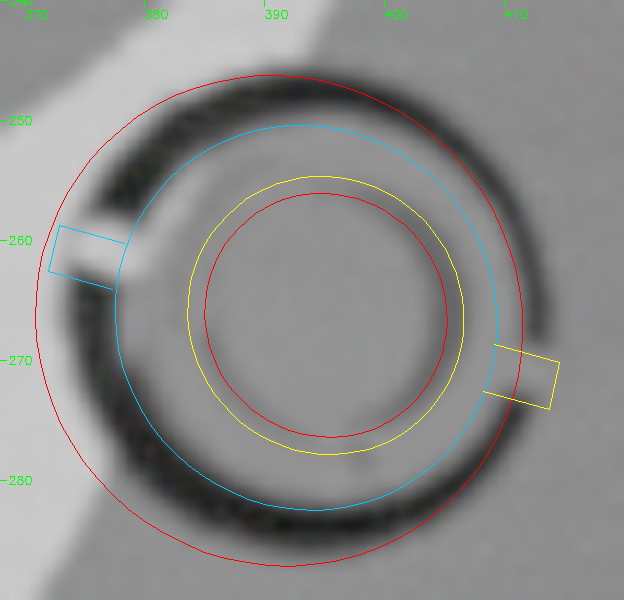

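View pics/o2.png

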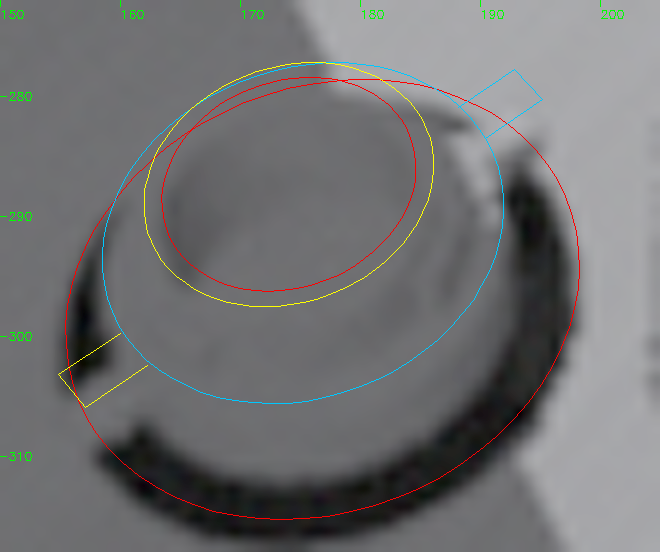

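View pics/o3.png

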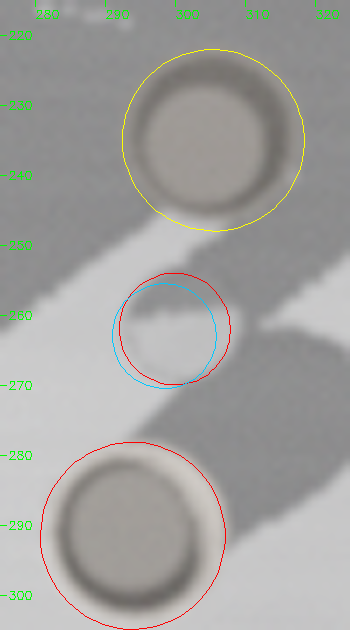

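View pics/o4.png

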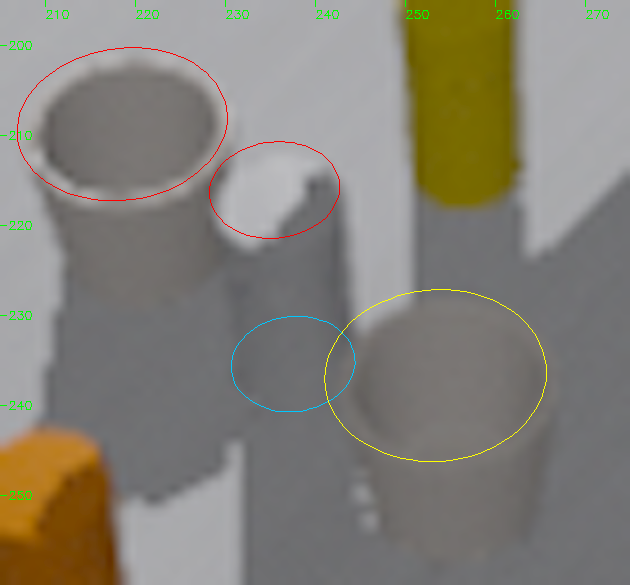

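Run:
```python
from h import *
print(onz('scene',[[176.05,297.8]],.0),onz('scene',[[176.05,297.8]],.008))
print(onz('top',[[394.4,264.9]],.024),onz('top',[[393.5,265.2]],.008),onz('top',[[396.1,265.4]],.041))
K,R,t=cal('scene');print(R[2],R)
```

```text
[[ 0.48990832 -0.34244913  0.        ]] [[ 0.49442992 -0.34525612  0.008     ]]
[[ 0.4896246  -0.34129492  0.024     ]] [[ 0.48930865 -0.34289305  0.008     ]] [[ 0.48797435 -0.3413691   0.041     ]]
[-0.38147655  0.56324287 -0.73296188] [[ 0.82508129  0.5649941   0.0047475 ]
 [ 0.41679313 -0.60294207 -0.68025315]
 [-0.38147655  0.56324287 -0.73296188]]
```

Run:
```python
from ov import *
print(onz('top',[[300.6,260.6]],.08))
print(proj('top',[[.45075,-.0446,0]]))
L=base_lines([.489,-.342],np.radians(76.5))
L[0][:,2]=.004
overlay('pics/top0.png','top','pics/o1b.png',(368,240,420,290),12,L)
overlay('pics/scene0.png','scene','pics/o2b.png',(150,272,205,318),12,L)
L=tin_lines([.4915,-.1025])+cup_lines([.556,-.114])+cup_lines([.4185,-.0905])
overlay('pics/top0.png','top','pics/o3b.png',(275,215,325,305),7,L)
overlay('pics/scene0.png','scene','pics/o4b.png',(205,195,275,260),9,L)
a=cv2.imread('pics/o1b.png');b=cv2.imread('pics/o2b.png')
h=max(a.shape[0],b.shape[0]); pad=lambda i:cv2.copyMakeBorder(i,0,h-i.shape[0],0,0,0)
cv2.imwrite('pics/c1.png',cv2.resize(np.hstack([pad(a),pad(b)]),None,fx=.62,fy=.62))
a=cv2.imread('pics/o3b.png');b=cv2.imread('pics/o4b.png')
h=max(a.shape[0],b.shape[0])
cv2.imwrite('pics/c2.png',cv2.resize(np.hstack([pad(a),pad(b)]),None,fx=.8,fy=.8))
```

```text
[[ 0.49153382 -0.10280736  0.08      ]]
[[275.79870152 277.06377675]]
```

View pics/c1.png

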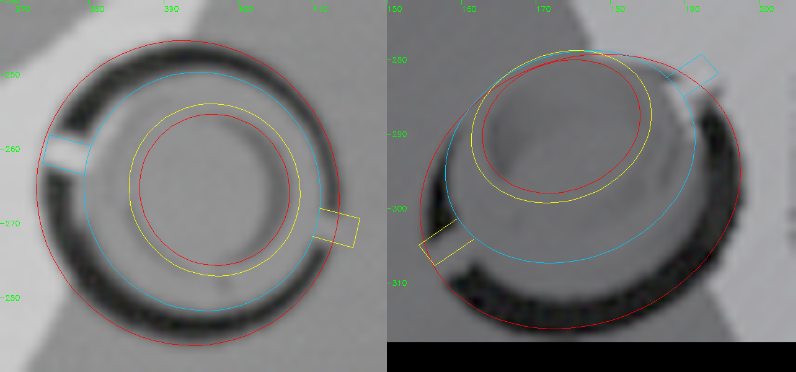

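View pics/c2.png

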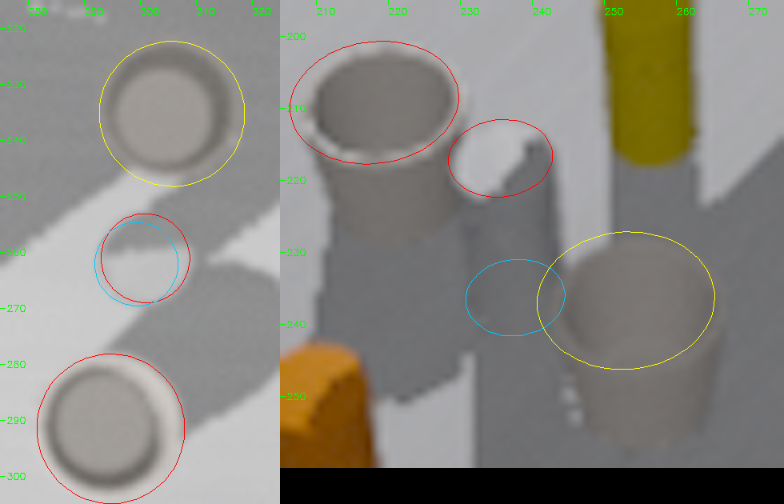

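```bash
cat >> ov.py <<'E'
def rackT(P,o,yaw):
    P=np.atleast_2d(P); c,s=np.cos(yaw),np.sin(yaw); return np.c_[o[0]+P[:,0]*c-P[:,1]*s,o[1]+P[:,0]*s+P[:,1]*c,P[:,2]]
al=.56
def cov(y,u,v,a): # u upslope, v along rack y (offset), a along axis -> rack coords
    u,v,a=np.broadcast_arrays(u,v,a)
    return np.c_[(-.016+np.cos(al)*u-np.sin(al)*a).ravel(),(y+v).ravel(),(.051+np.sin(al)*u+np.cos(al)*a).ravel()]
def rack_lines(o,yaw):
    t=np.linspace(0,2*np.pi,60); L=[]
    L.append([[-.034,-.167,.195],[-.034,.167,.195]])
    L.append([[-.034,-.161,.195],[-.034,-.161,.0]]);L.append([[-.034,.161,.195],[-.034,.161,.0]])
    L.append([[-.065,-.167,0],[-.065,.167,0],[.085,.167,0],[.085,-.167,0],[-.065,-.167,0]])
    for y,h,bt in((.1,.075,1),(0,.075,0),(-.1,.042,1)):
        L.append(cov(y,.0395*np.cos(t),.0395*np.sin(t),h))
        if bt: L.append(cov(y,np.array([-1,1,1,-1,-1])*.025,np.array([-1,-1,1,1,-1])*.006,h+.034))
    return [rackT(np.array(l),o,yaw) for l in L]
E
python3 - <<'E'
from ov import *
r=onz('top',[[139.8,155],[141.5,304]],.195); print(r, r.mean(0), np.degrees(np.arctan2(*(r[0]-r[1])[[1,0]])))
E
```

```text
[[0.71018595 0.26485445 0.195     ]
 [0.38566848 0.23944114 0.195     ]] [0.54792722 0.2521478  0.195     ] 4.477756363963149
```

```bash
cat > ro.py <<'E'
import sys
from ov import *
o=[float(sys.argv[1]),float(sys.argv[2])];yaw=np.radians(float(sys.argv[3]))
L=rack_lines(o,yaw)
overlay('pics/top0.png','top','pics/r1.png',(90,145,190,315),5,L)
overlay('pics/scene0.png','scene','pics/r2.png',(265,85,395,195),6,L)
E
python3 ro.py .5453 .2861 94.5
```

```text
(no output)
```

View pics/r1.png

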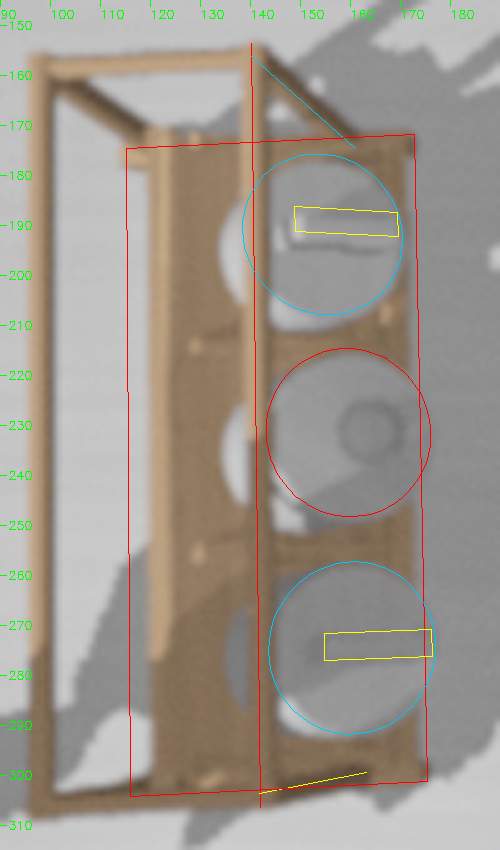

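View pics/r2.png

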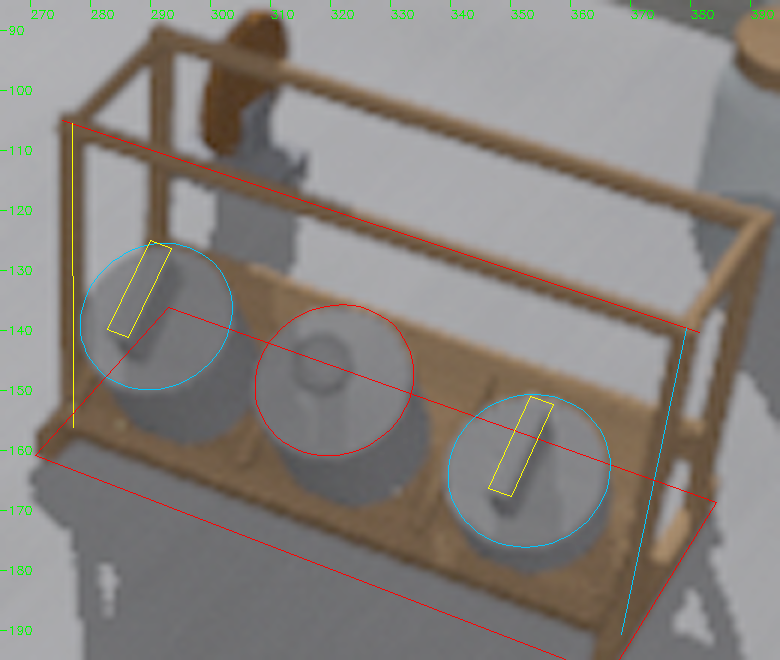

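```bash
cat > mv.py <<'E'
import sys
from h import *
# usage: mv.py x y z [yaw_deg]
s=bot.read_state(); R=np.array(s['tcp_rot']); p=np.array(s['position'])
y=np.degrees(np.arctan2(R[1,0],R[0,0]))
print('t',s['time_s'],'pos',p.round(4),'yaw',y.round(2),'tilt',np.degrees(np.arccos(-R[2,2])).round(2),'F',np.round(s['force'],1),'op',round(s['opening'],3),'J',np.round(s['joint_positions'],1))
a=[float(v) for v in sys.argv[1:]]
for i in range(0,len(a),4):
    x=a[i:i+4]
    print('->',x,'d_cm',(R.T@(np.array(x[:3])-p)*100).round(2),'twist',round(-((x[3]-y+180)%360-180),2))
E
python3 mv.py .192 .594 .33 72.1  .491 -.103 .33 80.3  .491 -.103 .043 80.3
```

```text
t 0.1 pos [0.192  0.5941 0.2217] yaw 72.08 tilt 0.11 F [ 0.1 -0.9 -0.2] op 0.995 J [ 61.9  30.3  82.1   0.   67.7 -10.2]
-> [0.192, 0.594, 0.33, 72.1] d_cm [ -0.03   0.   -10.83] twist -0.02
-> [0.491, -0.103, 0.33, 80.3] d_cm [-57.15  49.9  -10.74] twist -8.22
-> [0.491, -0.103, 0.043, 80.3] d_cm [-57.09  49.91  17.96] twist -8.22
```

>>> arm_command:
  plan:
    - {"dz": -4, "claw": 0.8}
    - {"dz": -8, "claw": 0.8}
    - {"dz": -10.8, "claw": 0.8}
    - {"dx": -57.1, "dy": 49.9, "dz": -10.8, "twist": -8.2, "claw": 0.8}
    - {"dx": -57.1, "dy": 49.9, "dz": -10.8, "twist": -8.2, "claw": 0.8}
    - {"dx": -57.1, "dy": 49.9, "dz": -10.8, "twist": -8.2, "claw": 0.8}
    - {"dx": -57.1, "dy": 49.9, "dz": -10.8, "twist": -8.2, "claw": 0.8}
    - {"dx": -57.1, "dy": 49.9, "dz": -10.8, "twist": -8.2, "claw": 0.8}

```text
$.plan[0]: bad value
```

```bash
python3 mv.py .491 -.103 .33 80.3  .491 -.103 .043 80.3
```

```text
t 0.1 pos [0.192  0.5941 0.2217] yaw 72.08 tilt 0.11 F [ 0.1 -0.9 -0.2] op 0.995 J [ 61.9  30.3  82.1   0.   67.7 -10.2]
-> [0.491, -0.103, 0.33, 80.3] d_cm [-57.15  49.9  -10.74] twist -8.22
-> [0.491, -0.103, 0.043, 80.3] d_cm [-57.09  49.91  17.96] twist -8.22
```

All keys seem to be needed in each row.

>>> arm_command:
  plan:
    - {"dx": 0, "dy": 0, "dz": -4, "twist": 0, "claw": 0.8}
    - {"dx": 0, "dy": 0, "dz": -8, "twist": 0, "claw": 0.8}
    - {"dx": 0, "dy": 0, "dz": -10.8, "twist": 0, "claw": 0.8}
    - {"dx": -57.1, "dy": 49.9, "dz": -10.8, "twist": -8.2, "claw": 0.8}
    - {"dx": -57.1, "dy": 49.9, "dz": -10.8, "twist": -8.2, "claw": 0.8}
    - {"dx": -57.1, "dy": 49.9, "dz": -10.8, "twist": -8.2, "claw": 0.8}
    - {"dx": -57.1, "dy": 49.9, "dz": -10.8, "twist": -8.2, "claw": 0.8}
    - {"dx": -57.1, "dy": 49.9, "dz": -10.8, "twist": -8.2, "claw": 0.8}

```text
time_s: 0.77
position: [0.2742, 0.4009, 0.3296]
tcp_rot: [[0.168, 0.986, -0.001], [0.986, -0.168, -0.002], [-0.003, -0.001, -1.0]]
force: [1.5, 0.5, 0.4]
opening: 0.802
```

```bash
python3 mv.py .491 -.103 .33 80.3  .491 -.103 .043 80.3
```

```text
t 0.7667 pos [0.2742 0.4009 0.3296] yaw 80.34 tilt 0.15 F [1.5 0.5 0.4] op 0.802 J [ 42.5  12.4  92.9  -0.1  74.8 -37.9]
-> [0.491, -0.103, 0.33, 80.3] d_cm [-46.03  29.83   0.05] twist 0.04
-> [0.491, -0.103, 0.043, 80.3] d_cm [-45.96  29.86  28.75] twist 0.04
```

>>> arm_command:
  plan:
    - {"dx": -46, "dy": 29.8, "dz": 0, "twist": 0, "claw": 0.8}
    - {"dx": -46, "dy": 29.8, "dz": 0, "twist": 0, "claw": 0.8}
    - {"dx": -46, "dy": 29.8, "dz": 0, "twist": 0, "claw": 0.8}
    - {"dx": -46, "dy": 29.8, "dz": 0, "twist": 0, "claw": 0.8}
    - {"dx": -46, "dy": 29.8, "dz": 0, "twist": 0, "claw": 0.8}
    - {"dx": -46, "dy": 29.8, "dz": 0, "twist": 0, "claw": 0.8}
    - {"dx": -46, "dy": 29.8, "dz": 10, "twist": 0, "claw": 0.8}
    - {"dx": -46, "dy": 29.8, "dz": 12, "twist": 0, "claw": 0.8}

```text
time_s: 1.43
position: [0.4046, 0.0992, 0.3019]
tcp_rot: [[0.168, 0.986, 0.002], [0.986, -0.168, -0.002], [-0.002, 0.003, -1.0]]
force: [0.6, 0.1, -1.2]
opening: 0.799
```

```bash
python3 mv.py .491 -.103 .15 80.3
```

```text
t 1.4333 pos [0.4046 0.0992 0.3019] yaw 80.31 tilt 0.19 F [ 0.6  0.1 -1.2] op 0.799 J [-1.600e+00  7.600e+00  1.038e+02 -1.000e-01  6.840e+01 -8.180e+01]
-> [0.491, -0.103, 0.15, 80.3] d_cm [-18.44  11.88  15.26] twist 0.01
```

>>> arm_command:
  plan:
    - {"dx": -18.4, "dy": 11.9, "dz": 14.5, "twist": 0, "claw": 0.8}
    - {"dx": -18.4, "dy": 11.9, "dz": 14.5, "twist": 0, "claw": 0.8}
    - {"dx": -18.4, "dy": 11.9, "dz": 14.5, "twist": 0, "claw": 0.8}
    - {"dx": -18.4, "dy": 11.9, "dz": 14.5, "twist": 0, "claw": 0.8}
    - {"dx": -18.4, "dy": 11.9, "dz": 14.5, "twist": 0, "claw": 0.8}
    - {"dx": -18.4, "dy": 11.9, "dz": 14.5, "twist": 0, "claw": 0.8}
    - {"dx": -18.4, "dy": 11.9, "dz": 15.2, "twist": 0, "claw": 0.8}
    - {"dx": -18.4, "dy": 11.9, "dz": 15.2, "twist": 0, "claw": 0.8}

```text
time_s: 2.1
position: [0.4912, -0.1053, 0.1474]
tcp_rot: [[0.172, 0.985, -0.001], [0.985, -0.172, -0.001], [-0.001, -0.001, -1.0]]
force: [-0.7, 0.7, -0.0]
opening: 0.8
```

```bash
python3 mv.py .491 -.103 .043 80.3
python3 - <<'E'
from ov import *
for n in('scene','top'): cv2.imwrite(f'pics/{n}1.png',bot.capture(n)[:,:,::-1])
crop('pics/scene1.png','pics/s5.png',170,130,290,270,5)
crop('pics/top1.png','pics/t5.png',240,200,400,310,5)
E
```

```text
t 2.1 pos [ 0.4912 -0.1053  0.1474] yaw 80.09 tilt 0.1 F [-0.7  0.7 -0. ] op 0.8 J [-2.480e+01  2.740e+01  1.038e+02 -1.000e-01  4.890e+01 -1.048e+02]
-> [0.491, -0.103, 0.043, 80.3] d_cm [ 0.23 -0.04 10.44] twist -0.21
```

View pics/s5.png

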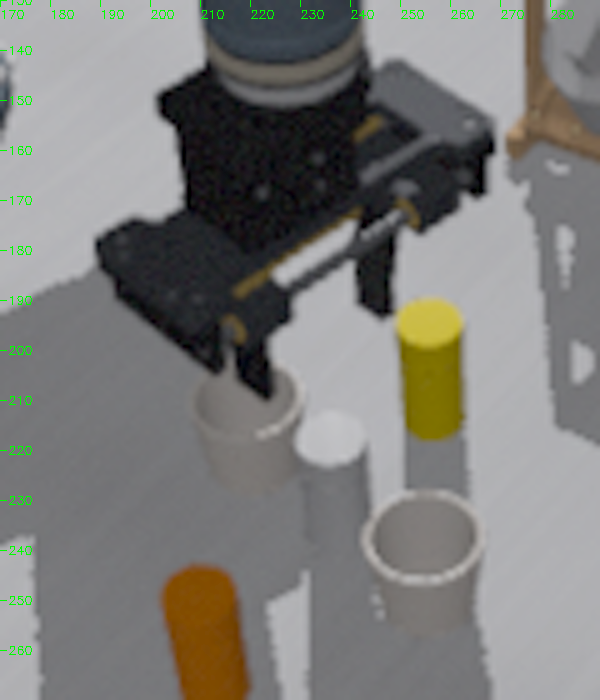

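View pics/t5.png

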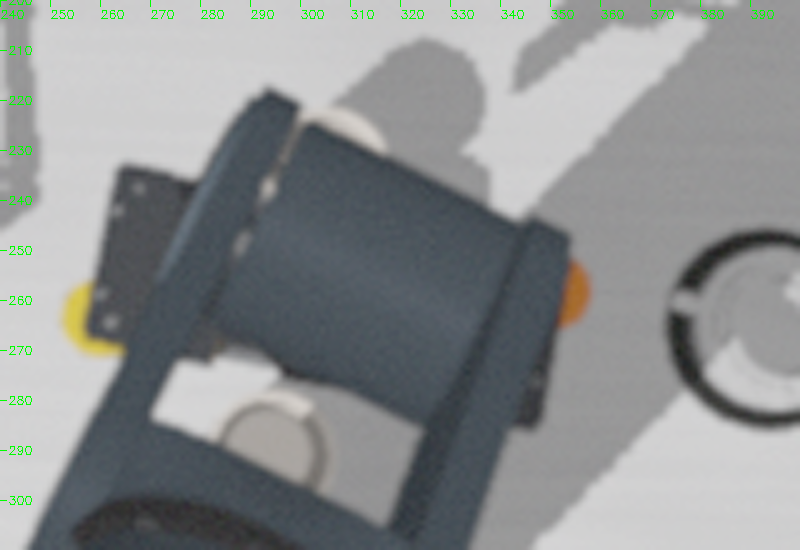

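Run:
```python
from h import *
p=np.array([.4912,-.1053,.1474]);x=np.array([.172,.985,0])
for d in(.035,.0425,.05): print(proj('scene',[p+x*d,p-x*d,p]).round(1))
```

```text
[[242.8 192.1]
 [221.8 206.4]
 [232.5 199.2]]
[[244.9 190.7]
 [219.5 208. ]
 [232.5 199.2]]
[[247.1 189.2]
 [217.2 209.6]
 [232.5 199.2]]
```

>>> arm_command:
  plan:
    - {"dx": 0.2, "dy": 0, "dz": 4, "twist": -0.2, "claw": 0.8}
    - {"dx": 0.2, "dy": 0, "dz": 8, "twist": -0.2, "claw": 0.8}
    - {"dx": 0.2, "dy": 0, "dz": 10.4, "twist": -0.2, "claw": 0.8}
    - {"dx": 0.2, "dy": 0, "dz": 10.4, "twist": -0.2, "claw": 0.8}
    - {"dx": 0.2, "dy": 0, "dz": 10.4, "twist": -0.2, "claw": 0}
    - {"dx": 0.2, "dy": 0, "dz": 10.4, "twist": -0.2, "claw": 0}
    - {"dx": 0.2, "dy": 0, "dz": 10.4, "twist": -0.2, "claw": 0}
    - {"dx": 0.2, "dy": 0, "dz": 10.4, "twist": -0.2, "claw": 0}

```text
time_s: 2.87
position: [0.4919, -0.1008, 0.0478]
tcp_rot: [[0.166, 0.986, 0.003], [0.986, -0.166, -0.002], [-0.002, 0.004, -1.0]]
force: [0.7, -0.4, -0.1]
opening: 0.584
```

```bash
python3 mv.py .491 -.103 .043 80.3
```

```text
t 2.8667 pos [ 0.4919 -0.1008  0.0478] yaw 80.47 tilt 0.24 F [ 0.7 -0.4 -0.1] op 0.584 J [-2.430e+01  3.760e+01  1.076e+02 -1.000e-01  3.460e+01 -1.047e+02]
-> [0.491, -0.103, 0.043, 80.3] d_cm [-0.23 -0.06  0.49] twist 0.17
```

>>> arm_command:
  plan:
    - {"dx": 0, "dy": 0, "dz": 0, "twist": 0, "claw": 0}
    - {"dx": 0, "dy": 0, "dz": 0, "twist": 0, "claw": 0}
    - {"dx": 0, "dy": 0, "dz": 0, "twist": 0, "claw": 0}
    - {"dx": 0, "dy": 0, "dz": 0, "twist": 0, "claw": 0}

```text
time_s: 3.2
position: [0.493, -0.1014, 0.0491]
tcp_rot: [[0.166, 0.986, 0.006], [0.986, -0.166, -0.004], [-0.003, 0.007, -1.0]]
force: [0.3, -0.9, 7.0]
opening: 0.431
```

```bash
python3 mv.py .491 -.103 .043 80.3; python3 mv.py .491 -.103 .043 80.3|head -1
```

```text
t 3.2 pos [ 0.493  -0.1014  0.0491] yaw 80.45 tilt 0.41 F [ 0.3 -0.9  7. ] op 0.431 J [-2.430e+01  3.750e+01  1.076e+02 -1.000e-01  3.460e+01 -1.047e+02]
-> [0.491, -0.103, 0.043, 80.3] d_cm [-0.19 -0.17  0.61] twist 0.15
t 3.2 pos [ 0.493  -0.1014  0.0491] yaw 80.45 tilt 0.41 F [ 0.3 -0.9  7. ] op 0.431 J [-2.430e+01  3.750e+01  1.076e+02 -1.000e-01  3.460e+01 -1.047e+02]
```

>>> arm_command:
  plan:
    - {"dx": 0, "dy": 0, "dz": -3, "twist": 0, "claw": 0}
    - {"dx": 0, "dy": 0, "dz": -7, "twist": 0, "claw": 0}
    - {"dx": 0, "dy": 0, "dz": -11, "twist": 0, "claw": 0}
    - {"dx": 0, "dy": 0, "dz": -11, "twist": 0, "claw": 0}

```text
time_s: 3.53
position: [0.4965, -0.1027, 0.1655]
tcp_rot: [[0.166, 0.986, 0.019], [0.986, -0.166, -0.009], [-0.006, 0.02, -1.0]]
force: [0.7, -0.6, -1.0]
opening: 0.431
```

```bash
python3 mv.py .489 -.342 .15 80.3
```

```text
t 3.5333 pos [ 0.4965 -0.1027  0.1655] yaw 80.46 tilt 1.19 F [ 0.7 -0.6 -1. ] op 0.431 J [-2.430e+01  2.560e+01  1.031e+02 -1.000e-01  5.020e+01 -1.047e+02]
-> [0.489, -0.342, 0.15, 80.3] d_cm [-23.72   3.19   1.76] twist 0.16
```

>>> arm_command:
  plan:
    - {"dx": -23.7, "dy": 3.2, "dz": 1.5, "twist": 0, "claw": 0}
    - {"dx": -23.7, "dy": 3.2, "dz": 1.5, "twist": 0, "claw": 0}
    - {"dx": -23.7, "dy": 3.2, "dz": 1.5, "twist": 0, "claw": 0}
    - {"dx": -23.7, "dy": 3.2, "dz": 1.5, "twist": 0, "claw": 0}
    - {"dx": -23.7, "dy": 3.2, "dz": 1.5, "twist": 0, "claw": 0}
    - {"dx": -23.7, "dy": 3.2, "dz": 1.5, "twist": 0, "claw": 0}
    - {"dx": -23.7, "dy": 3.2, "dz": 1.5, "twist": 0, "claw": 0}
    - {"dx": -23.7, "dy": 3.2, "dz": 1.5, "twist": 0, "claw": 0}

```text
time_s: 4.2
position: [0.4883, -0.3436, 0.1517]
tcp_rot: [[0.169, 0.985, 0.018], [0.986, -0.169, -0.008], [-0.005, 0.019, -1.0]]
force: [-0.1, 1.1, -1.1]
opening: 0.43
```

```bash
python3 mv.py .489 -.342 .1 80.3;  python3 - <<'E'
from ov import *
for n in('scene','top'): cv2.imwrite(f'pics/{n}2.png',bot.capture(n)[:,:,::-1])
L=base_lines([.489,-.342],np.radians(76.5))
L[0][:,2]=.004
overlay('pics/scene2.png','scene','pics/s6.png',(130,220,230,320),6,L)
crop('pics/top2.png','pics/t6.png',320,200,450,310,5)
E
```

```text
t 4.2 pos [ 0.4883 -0.3436  0.1517] yaw 80.25 tilt 1.16 F [-0.1  1.1 -1.1] op 0.43 J [ -46.1   32.7   90.9    0.5   55.3 -126.6]
-> [0.489, -0.342, 0.1, 80.3] d_cm [ 0.19 -0.06  5.17] twist -0.05
```

View pics/s6.png

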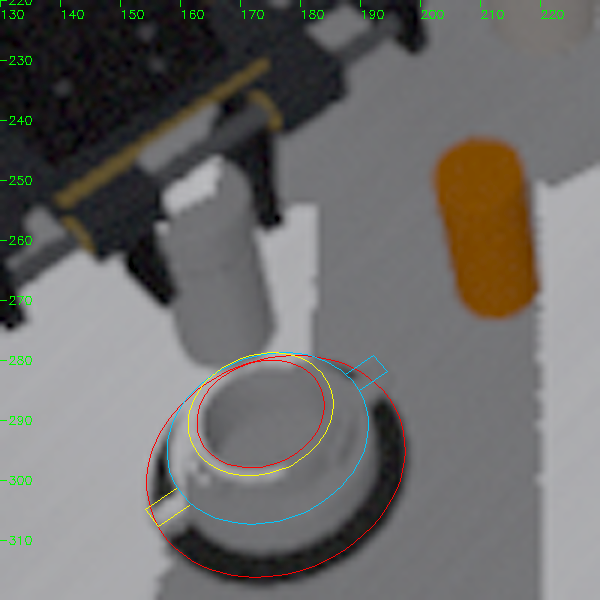

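View pics/t6.png

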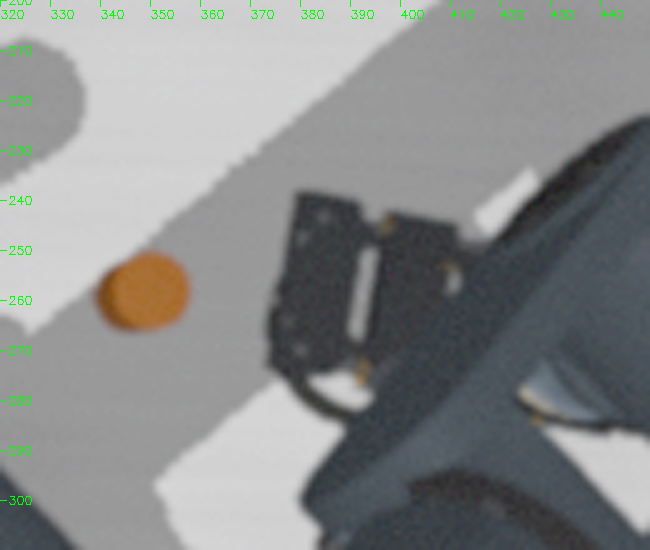

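```bash
cat > tinov.py <<'E'
from ov import *
R=np.array([[0.169,0.985,0.018],[0.986,-0.169,-0.008],[-0.005,0.019,-1.0]]);p=np.array([.4883,-.3436,.1517])
a=np.linspace(0,2*np.pi,60)
L=[p+(np.c_[.019*np.cos(a),.019*np.sin(a),np.full(60,z)])@R.T for z in(.0491,.0491-.08)]
overlay('pics/scene2.png','scene','pics/s7.png',(145,235,205,320),8,L)
E
python3 tinov.py
```

```text
(no output)
```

View pics/s7.png

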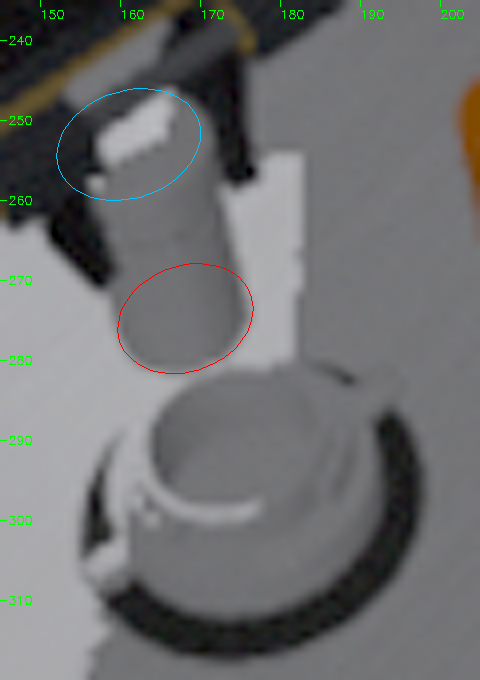

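Run:
```python
from ov import *
ims=[]
for c in([.489,-.342],[.492,-.341]):
    L=base_lines(c,np.radians(76.5)); L[0][:,2]=.004
    overlay('pics/scene2.png','scene','pics/tmp.png',(148,274,202,320),12,L); ims.append(cv2.imread('pics/tmp.png'))
cv2.imwrite('pics/s8.png',cv2.resize(np.vstack(ims),None,fx=.72,fy=.54*1.0) if 0 else cv2.resize(np.hstack(ims),None,fx=.61,fy=.61))
crop('pics/scene2.png','pics/s9.png',148,274,202,320,14)
```

```text
(no output)
```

View pics/s8.png

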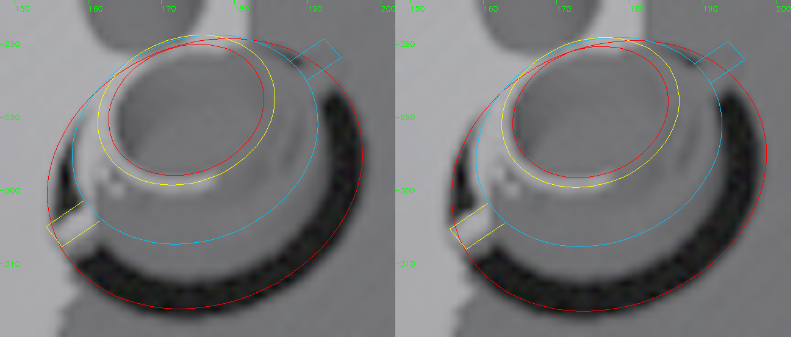

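View pics/s9.png

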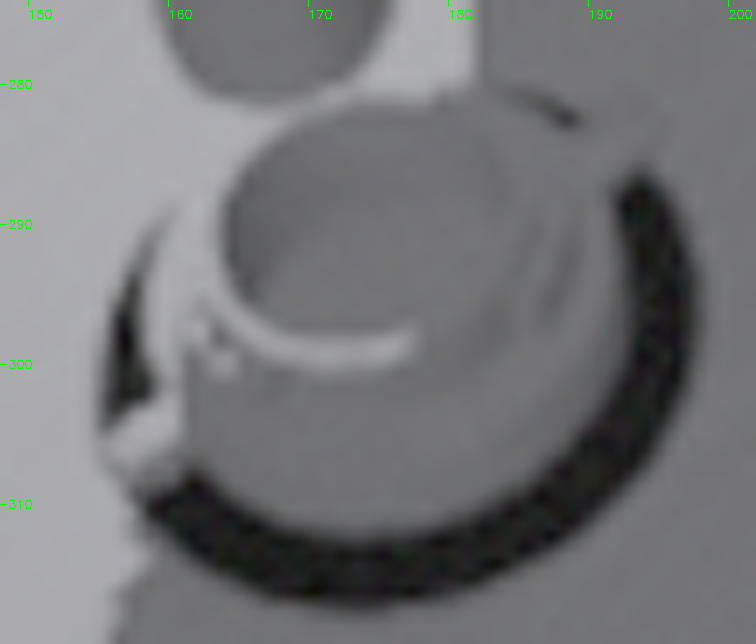

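>>> arm_command:
  plan:
    - {"dx": 0.2, "dy": 0, "dz": 3, "twist": 0, "claw": 0}
    - {"dx": 0.2, "dy": 0, "dz": 5, "twist": 0, "claw": 0}
    - {"dx": 0.2, "dy": 0, "dz": 6.5, "twist": 0, "claw": 0}
    - {"dx": 0.2, "dy": 0, "dz": 7.5, "twist": 0, "claw": 0}
    - {"dx": 0.2, "dy": 0, "dz": 8.2, "twist": 0, "claw": 0}
    - {"dx": 0.2, "dy": 0, "dz": 8.2, "twist": 0, "claw": 0}
    - {"dx": 0.2, "dy": 0, "dz": 8.2, "twist": 0, "claw": 0}

```text
time_s: 4.88
position: [0.4901, -0.3384, 0.07]
tcp_rot: [[0.165, 0.986, 0.017], [0.986, -0.165, -0.006], [-0.004, 0.018, -1.0]]
force: [0.2, -0.3, -1.8]
opening: 0.422
```

```bash
python3 mv.py .489 -.342 .057 80.3;  python3 - <<'E'
from ov import *
for n in('scene',): cv2.imwrite(f'pics/{n}3.png',bot.capture(n)[:,:,::-1])
crop('pics/scene3.png','pics/s10.png',140,240,210,320,8)
E
```

```text
t 4.8833 pos [ 0.4901 -0.3384  0.07  ] yaw 80.49 tilt 1.03 F [ 0.2 -0.3 -1.8] op 0.422 J [ -45.6   39.5   94.     0.6   45.6 -126.5]
-> [0.489, -0.342, 0.057, 80.3] d_cm [-0.37 -0.07  1.3 ] twist 0.19
```

View pics/s10.png

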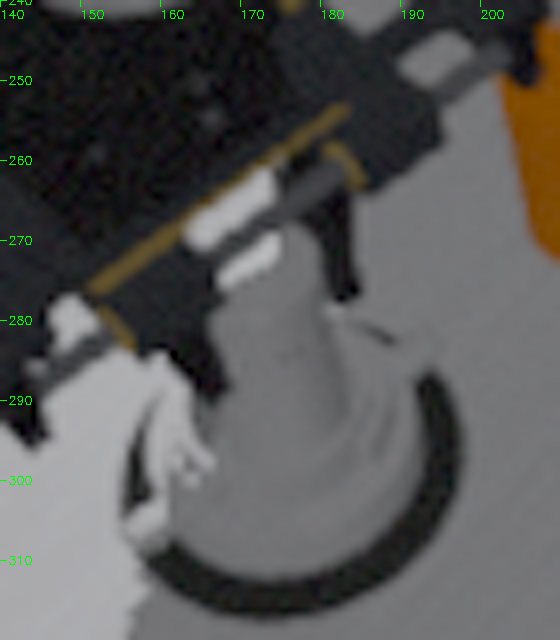

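>>> arm_command:
  plan:
    - {"dx": -0.35, "dy": 0, "dz": 0, "twist": 0, "claw": 0}
    - {"dx": -0.35, "dy": 0, "dz": 0, "twist": 0, "claw": 0}
    - {"dx": -0.35, "dy": 0, "dz": 0, "twist": 0, "claw": 0}

```text
time_s: 5.18
position: [0.4902, -0.3431, 0.0714]
tcp_rot: [[0.166, 0.986, 0.019], [0.986, -0.166, -0.009], [-0.006, 0.02, -1.0]]
force: [1.0, -0.0, -0.9]
opening: 0.433
```

```bash
python3 mv.py .489 -.342 .057 80.3
```

```text
t 5.1833 pos [ 0.4902 -0.3431  0.0714] yaw 80.45 tilt 1.21 F [ 1.  -0.  -0.9] op 0.433 J [ -45.9   39.5   93.7    0.6   45.7 -126.8]
-> [0.489, -0.342, 0.057, 80.3] d_cm [ 0.1  -0.17  1.43] twist 0.15
```

>>> arm_command:
  plan:
    - {"dx": 0.05, "dy": -0.1, "dz": 0.5, "twist": 0, "claw": 0}
    - {"dx": 0.05, "dy": -0.1, "dz": 1, "twist": 0, "claw": 0}
    - {"dx": 0.05, "dy": -0.1, "dz": 1.3, "twist": 0, "claw": 0}
    - {"dx": 0.05, "dy": -0.1, "dz": 1.3, "twist": 0, "claw": 0}

```text
time_s: 5.52
position: [0.4892, -0.3423, 0.0575]
tcp_rot: [[0.166, 0.986, 0.018], [0.986, -0.166, -0.008], [-0.005, 0.019, -1.0]]
force: [0.9, 0.6, -1.6]
opening: 0.434
```

```bash
python3 mv.py .489 -.342 .057 80.3
```

```text
t 5.5167 pos [ 0.4892 -0.3423  0.0575] yaw 80.44 tilt 1.14 F [ 0.9  0.6 -1.6] op 0.434 J [ -45.9   40.7   94.2    0.6   44.1 -126.8]
-> [0.489, -0.342, 0.057, 80.3] d_cm [ 0.03 -0.03  0.05] twist 0.14
```

>>> arm_command:
  plan:
    - {"dx": 0, "dy": 0, "dz": 0.1, "twist": 0, "claw": 0}
    - {"dx": 0, "dy": 0, "dz": 0.1, "twist": 0, "claw": 0}
    - {"dx": 0, "dy": 0, "dz": 0.1, "twist": 0, "claw": 0.7}
    - {"dx": 0, "dy": 0, "dz": 0.1, "twist": 0, "claw": 0.7}
    - {"dx": 0, "dy": 0, "dz": 0.1, "twist": 0, "claw": 0.7}
    - {"dx": 0, "dy": 0, "dz": 0.1, "twist": 0, "claw": 0.7}
    - {"dx": 0, "dy": 0, "dz": 0.1, "twist": 0, "claw": 0.7}

```text
time_s: 6.1
position: [0.4891, -0.3422, 0.0563]
tcp_rot: [[0.166, 0.986, 0.018], [0.986, -0.166, -0.008], [-0.005, 0.019, -1.0]]
force: [-0.4, 1.0, 0.6]
opening: 0.677
```

>>> arm_command:
  plan:
    - {"dx": 0, "dy": 0, "dz": -3, "twist": 0, "claw": 0.7}
    - {"dx": 0, "dy": 0, "dz": -7, "twist": 0, "claw": 0.7}
    - {"dx": 0, "dy": 0, "dz": -11, "twist": 0, "claw": 0.7}
    - {"dx": 0, "dy": 0, "dz": -15, "twist": 0, "claw": 0.7}
    - {"dx": 0, "dy": 0, "dz": -20, "twist": 0, "claw": 0.7}
    - {"dx": 0, "dy": 0, "dz": -20, "twist": 0, "claw": 0.7}
    - {"dx": 0, "dy": 0, "dz": -20, "twist": 0, "claw": 0.7}

```text
time_s: 6.68
position: [0.4872, -0.3423, 0.2606]
tcp_rot: [[0.166, 0.986, 0.024], [0.986, -0.166, -0.014], [-0.01, 0.026, -1.0]]
force: [0.3, -0.6, -0.9]
opening: 0.694
```

```bash
python3 - <<'E'
from ov import *
from ov import rackT,cov
o=[.5453,.2861];yaw=np.radians(94.5)
for u,a in((-.016,.102),(0,.098),(0,.0545)):
    print(u,a,rackT(cov(.1,u,0,a),o,yaw).round(4))
E
python3 mv.py .45 0 .3 4.5
```

```text
-0.016 0.102 [[0.4522 0.1948 0.1289]]
0 0.098 [[0.4509 0.2104 0.134 ]]
0 0.0545 [[0.4491 0.2334 0.0972]]
t 6.6833 pos [ 0.4872 -0.3423  0.2606] yaw 80.45 tilt 1.62 F [ 0.3 -0.6 -0.9] op 0.694 J [ -46.1   24.9   85.2    0.5   68.4 -126.7]
-> [0.45, 0.0, 0.3, 4.5] d_cm [33.1  -9.23 -4.52] twist 75.95
```

>>> arm_command:
  plan:
    - {"dx": 33, "dy": -9.2, "dz": -4, "twist": 76, "claw": 0.5}
    - {"dx": 33, "dy": -9.2, "dz": -4, "twist": 76, "claw": 0.5}
    - {"dx": 33, "dy": -9.2, "dz": -4, "twist": 76, "claw": 0.5}
    - {"dx": 33, "dy": -9.2, "dz": -4, "twist": 76, "claw": 0.5}
    - {"dx": 33, "dy": -9.2, "dz": -4, "twist": 76, "claw": 0.5}
    - {"dx": 33, "dy": -9.2, "dz": -4, "twist": 76, "claw": 0.5}
    - {"dx": 33, "dy": -9.2, "dz": -4, "twist": 76, "claw": 0.5}
    - {"dx": 33, "dy": -9.2, "dz": -4, "twist": 76, "claw": 0.5}

```text
time_s: 7.35
position: [0.4515, -0.0266, 0.2896]
tcp_rot: [[0.899, 0.437, 0.019], [0.437, -0.899, -0.01], [0.013, 0.017, -1.0]]
force: [0.9, 0.8, -0.0]
opening: 0.5
```

```bash
python3 mv.py .4525 .1 .25 4.5 ;  python3 - <<'E'
from ov import *
for n in('scene','top'): cv2.imwrite(f'pics/{n}4.png',bot.capture(n)[:,:,::-1])
L=base_lines([.489,-.342],np.radians(76.5))
L[0][:,2]=.004
L+=[circ([.489,-.342],.019,.088)]
overlay('pics/scene4.png','scene','pics/s11.png',(140,250,210,320),9,L)
overlay('pics/top4.png','top','pics/t11.png',(365,235,425,295),11,L)
E
```

```text
t 7.35 pos [ 0.4515 -0.0266  0.2896] yaw 25.94 tilt 1.23 F [ 0.9  0.8 -0. ] op 0.5 J [-17.4  11.2 101.4  -0.2  66.2 -43.3]
-> [0.4525, 0.1, 0.25, 4.5] d_cm [  5.58 -11.41   3.84] twist 21.44
```

View pics/s11.png

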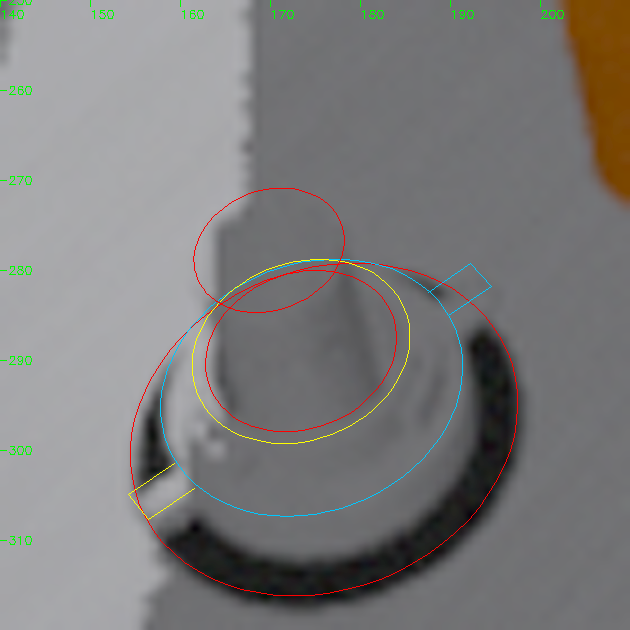

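View pics/t11.png

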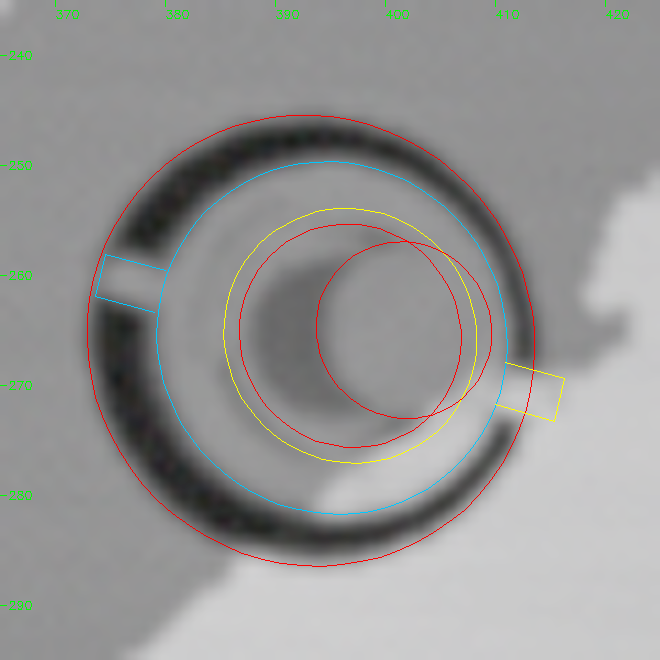

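```bash
python3 mv.py .457 .131 .2116 4.5 .4522 .1948 .110 4.5
```

```text
t 7.45 pos [ 0.4507 -0.0238  0.29  ] yaw 26.49 tilt 1.16 F [-0.6  0.1 -1.3] op 0.497 J [-1.720e+01  1.110e+01  1.014e+02 -1.000e-01  6.630e+01 -4.360e+01]
-> [0.457, 0.131, 0.2116, 4.5] d_cm [  7.36 -13.7    7.72] twist 21.99
-> [0.4522, 0.1948, 0.11, 4.5] d_cm [  9.65 -19.78  17.82] twist 21.99
```

>>> arm_command:
  plan:
    - {"dx": 7.4, "dy": -13.7, "dz": 0, "twist": 22, "claw": 0.45}
    - {"dx": 7.4, "dy": -13.7, "dz": 0, "twist": 22, "claw": 0.45}
    - {"dx": 7.4, "dy": -13.7, "dz": 0, "twist": 22, "claw": 0.45}
    - {"dx": 7.4, "dy": -13.7, "dz": 3, "twist": 22, "claw": 0.45}
    - {"dx": 7.4, "dy": -13.7, "dz": 6, "twist": 22, "claw": 0.45}
    - {"dx": 7.4, "dy": -13.7, "dz": 7.7, "twist": 22, "claw": 0.45}
    - {"dx": 7.4, "dy": -13.7, "dz": 7.7, "twist": 22, "claw": 0.45}
    - {"dx": 7.4, "dy": -13.7, "dz": 7.7, "twist": 22, "claw": 0.45}

```text
time_s: 8.12
position: [0.4559, 0.1307, 0.2098]
tcp_rot: [[0.997, 0.079, 0.013], [0.079, -0.997, -0.009], [0.012, 0.01, -1.0]]
force: [-0.0, -0.0, 0.7]
opening: 0.45
```

```bash
python3 mv.py .457 .131 .2116 4.5 .4522 .1948 .110 4.5 .4535 .177 .1385 4.5;  python3 - <<'E'
from ov import *
for n in('scene','top'): cv2.imwrite(f'pics/{n}5.png',bot.capture(n)[:,:,::-1])
L=rack_lines([.5453,.2861],np.radians(94.5))
overlay('pics/scene5.png','scene','pics/s12.png',(215,70,345,200),6,L)
overlay('pics/top5.png','top','pics/t12.png',(100,215,230,330),6,L)
E
```

```text
t 8.1167 pos [0.4559 0.1307 0.2098] yaw 4.54 tilt 0.89 F [-0.  -0.   0.7] op 0.45 J [  2.8  19.5 104.4  -0.6  55.4  -1.4]
-> [0.457, 0.131, 0.2116, 4.5] d_cm [ 0.11 -0.02 -0.18] twist 0.04
-> [0.4522, 0.1948, 0.11, 4.5] d_cm [ 0.02 -6.51  9.92] twist 0.04
-> [0.4535, 0.177, 0.1385, 4.5] d_cm [ 0.04 -4.7   7.09] twist 0.04
```

View pics/s12.png

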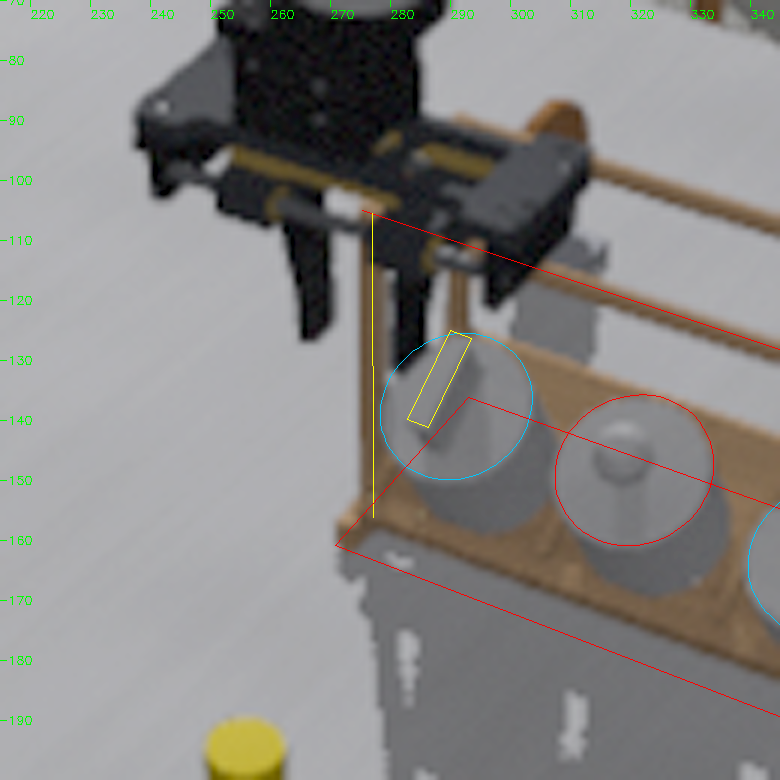

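View pics/t12.png

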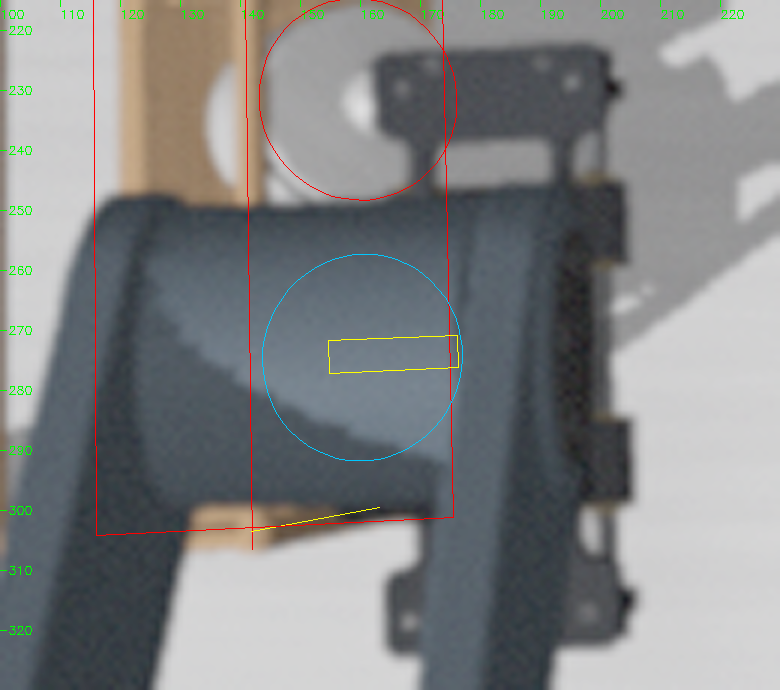

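>>> arm_command:
  plan:
    - {"dx": 0, "dy": -1.5, "dz": 2.3, "twist": 0, "claw": 0.45}
    - {"dx": 0, "dy": -3, "dz": 4.6, "twist": 0, "claw": 0.45}
    - {"dx": 0, "dy": -4.2, "dz": 6.4, "twist": 0, "claw": 0.45}
    - {"dx": 0, "dy": -4.7, "dz": 7.1, "twist": 0, "claw": 0.45}
    - {"dx": 0, "dy": -4.7, "dz": 7.1, "twist": 0, "claw": 0.45}

```text
time_s: 8.63
position: [0.4559, 0.1766, 0.1404]
tcp_rot: [[0.997, 0.078, 0.018], [0.078, -0.997, -0.008], [0.018, 0.01, -1.0]]
force: [0.3, 0.1, 0.3]
opening: 0.449
```

```bash
python3 mv.py  .4522 .1948 .110 4.5 ;  python3 - <<'E'
from ov import *
for n in('scene','top'): cv2.imwrite(f'pics/{n}6.png',bot.capture(n)[:,:,::-1])
crop('pics/scene6.png','pics/s13.png',245,75,345,185,7)
crop('pics/top6.png','pics/t13.png',100,215,230,330,6)
E
```

```text
t 8.6333 pos [0.4559 0.1766 0.1404] yaw 4.47 tilt 1.16 F [0.3 0.1 0.3] op 0.449 J [  8.5  26.9 106.6  -0.9  45.5   4.6]
-> [0.4522, 0.1948, 0.11, 4.5] d_cm [-0.28 -1.88  3.02] twist -0.03
```

View pics/s13.png

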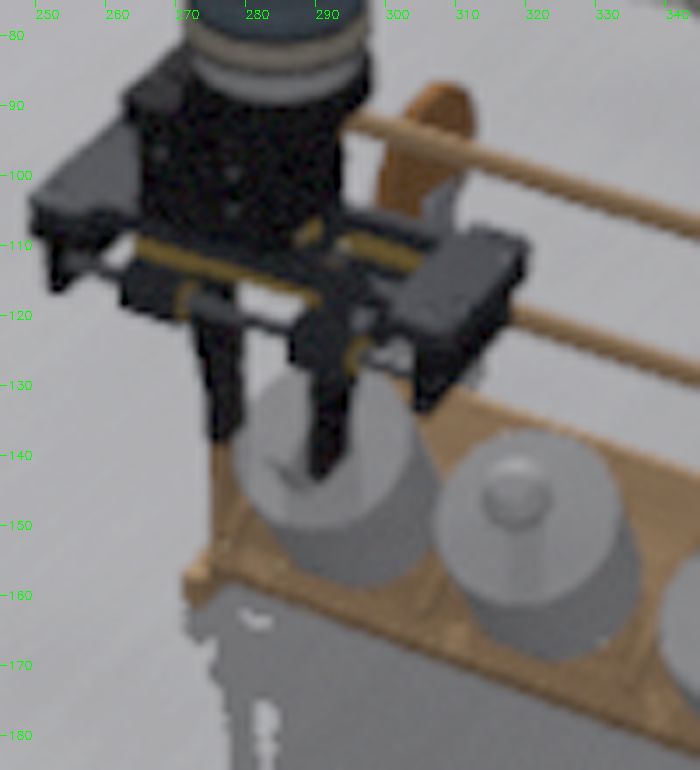

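>>> arm_command:
  plan:
    - {"dx": -0.2, "dy": -0.6, "dz": 1, "twist": 0, "claw": 0.45}
    - {"dx": -0.3, "dy": -1.2, "dz": 2, "twist": 0, "claw": 0.45}
    - {"dx": -0.3, "dy": -1.7, "dz": 2.7, "twist": 0, "claw": 0.45}
    - {"dx": -0.3, "dy": -1.9, "dz": 3, "twist": 0, "claw": 0.45}
    - {"dx": -0.3, "dy": -1.9, "dz": 3, "twist": 0, "claw": 0.45}

```text
time_s: 9.15
position: [0.4524, 0.195, 0.1106]
tcp_rot: [[0.997, 0.078, 0.02], [0.078, -0.997, -0.009], [0.019, 0.01, -1.0]]
force: [-0.1, 0.6, -0.2]
opening: 0.455
```

```bash
python3 mv.py  .4522 .1948 .110 4.5
```

```text
t 9.15 pos [0.4524 0.195  0.1106] yaw 4.48 tilt 1.22 F [-0.1  0.6 -0.2] op 0.455 J [ 10.7  30.2 107.4  -1.   41.4   7. ]
-> [0.4522, 0.1948, 0.11, 4.5] d_cm [-0.03  0.01  0.06] twist -0.02
```

>>> arm_command:
  plan:
    - {"dx": 0, "dy": 0, "dz": 0, "twist": 0, "claw": 0}
    - {"dx": 0, "dy": 0, "dz": 0, "twist": 0, "claw": 0}
    - {"dx": 0, "dy": 0, "dz": 0, "twist": 0, "claw": 0}
    - {"dx": 0, "dy": 0, "dz": 0, "twist": 0, "claw": 0}
    - {"dx": 0, "dy": 0, "dz": 0, "twist": 0, "claw": 0}
    - {"dx": 0, "dy": 0, "dz": 0, "twist": 0, "claw": 0}
    - {"dx": 0, "dy": 0, "dz": 0, "twist": 0, "claw": 0}

```text
time_s: 9.73
position: [0.4523, 0.1948, 0.1109]
tcp_rot: [[0.997, 0.078, 0.019], [0.078, -0.997, -0.009], [0.019, 0.01, -1.0]]
force: [0.3, -1.5, 1.9]
opening: 0.134
```

```bash
python3 mv.py  .4522 .1948 .110 4.5
python3 - <<'E'
from ov import *
for n in('scene',): cv2.imwrite(f'pics/{n}7.png',bot.capture(n)[:,:,::-1])
crop('pics/scene7.png','pics/s14.png',245,75,345,185,7)
E
```

```text
t 9.7333 pos [0.4523 0.1948 0.1109] yaw 4.5 tilt 1.22 F [ 0.3 -1.5  1.9] op 0.134 J [ 10.7  30.2 107.4  -1.1  41.4   7. ]
-> [0.4522, 0.1948, 0.11, 4.5] d_cm [-0.01 -0.    0.09] twist -0.0
```

View pics/s14.png

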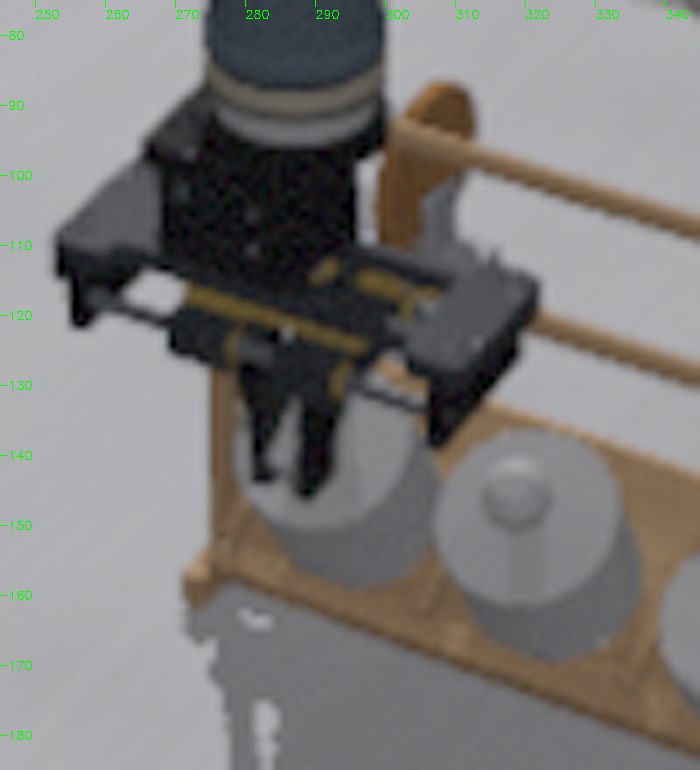

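>>> arm_command:
  plan:
    - {"dx": 0, "dy": 0.4, "dz": -0.6, "twist": 0, "claw": 0}
    - {"dx": 0, "dy": 0.8, "dz": -1.3, "twist": 0, "claw": 0}
    - {"dx": 0, "dy": 1.3, "dz": -2.1, "twist": 0, "claw": 0}
    - {"dx": 0, "dy": 1.8, "dz": -2.9, "twist": 0, "claw": 0}
    - {"dx": 0, "dy": 2.3, "dz": -3.7, "twist": 0, "claw": 0}
    - {"dx": 0, "dy": 2.6, "dz": -4.2, "twist": 0, "claw": 0}
    - {"dx": 0, "dy": 2.6, "dz": -4.2, "twist": 0, "claw": 0}

```text
time_s: 10.37
position: [0.4546, 0.1685, 0.1546]
tcp_rot: [[0.997, 0.077, 0.022], [0.077, -0.997, -0.009], [0.022, 0.01, -1.0]]
force: [-0.4, 0.1, -1.6]
opening: 0.134
```

```bash
python3 mv.py  .4522 .1948 .110 4.5
python3 - <<'E'
from ov import *
for n in('scene',): cv2.imwrite(f'pics/{n}8.png',bot.capture(n)[:,:,::-1])
crop('pics/scene8.png','pics/s15.png',245,75,345,185,7)
E
```

```text
t 10.3667 pos [0.4546 0.1685 0.1546] yaw 4.44 tilt 1.38 F [-0.4  0.1 -1.6] op 0.134 J [  7.5  25.2 106.6  -0.9  47.    3.7]
-> [0.4522, 0.1948, 0.11, 4.5] d_cm [-0.13 -2.68  4.43] twist -0.06
```

View pics/s15.png

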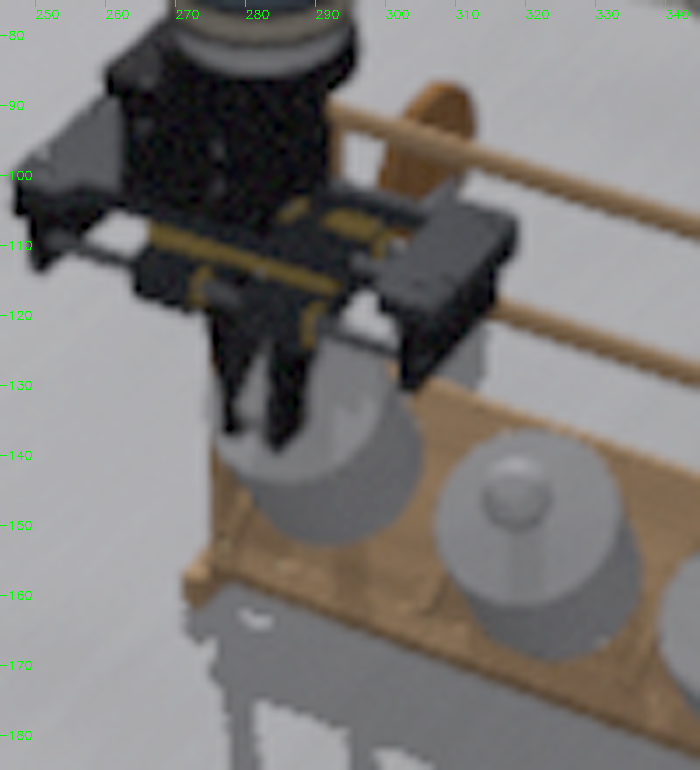

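>>> arm_command:
  plan:
    - {"dx": 0, "dy": 0.8, "dz": -1.3, "twist": 0, "claw": 0}
    - {"dx": 0, "dy": 1.8, "dz": -2.9, "twist": 0, "claw": 0}
    - {"dx": 0, "dy": 2.9, "dz": -4.6, "twist": 0, "claw": 0}
    - {"dx": 0, "dy": 4, "dz": -6.4, "twist": 0, "claw": 0}
    - {"dx": 0, "dy": 5.1, "dz": -8.1, "twist": 0, "claw": 0}
    - {"dx": 0, "dy": 6.2, "dz": -9.8, "twist": 0, "claw": 0}
    - {"dx": 0, "dy": 6.6, "dz": -10.5, "twist": 0, "claw": 0}
    - {"dx": 0, "dy": 6.6, "dz": -10.5, "twist": 0, "claw": 0}

```text
time_s: 11.08
position: [0.4581, 0.1034, 0.261]
tcp_rot: [[0.997, 0.076, 0.025], [0.076, -0.997, -0.009], [0.024, 0.011, -1.0]]
force: [-0.7, 0.1, -2.7]
opening: 0.135
```

```bash
python3 mv.py  .43 .04 .2 4.5
python3 - <<'E'
from ov import *
for n in('scene',): cv2.imwrite(f'pics/{n}9.png',bot.capture(n)[:,:,::-1])
crop('pics/scene9.png','pics/s16.png',195,55,345,195,5)
E
```

```text
t 11.0833 pos [0.4581 0.1034 0.261 ] yaw 4.37 tilt 1.51 F [-0.7  0.1 -2.7] op 0.135 J [ -0.6  14.7 101.7  -0.5  62.1  -4.7]
-> [0.43, 0.04, 0.2, 4.5] d_cm [-3.43  6.04  6.08] twist -0.13
```

View pics/s16.png

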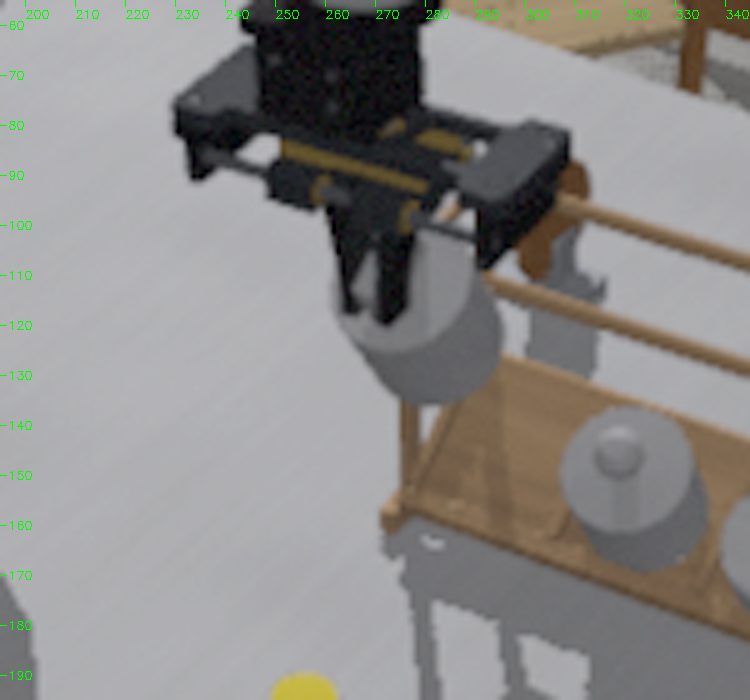

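>>> arm_command:
  plan:
    - {"dx": 0, "dy": 0, "dz": 1.5, "twist": 0, "claw": 0}
    - {"dx": 0, "dy": 0, "dz": 3, "twist": 0, "claw": 0}
    - {"dx": 0, "dy": 0, "dz": 4, "twist": 0, "claw": 0}
    - {"dx": 0, "dy": -1, "dz": 4, "twist": 0, "claw": 0}
    - {"dx": 0, "dy": -2, "dz": 4, "twist": 0, "claw": 0}
    - {"dx": 0, "dy": -2.9, "dz": 4, "twist": 0, "claw": 0}
    - {"dx": 0, "dy": -2.9, "dz": 4, "twist": 0, "claw": 0}

```text
time_s: 11.72
position: [0.4557, 0.1348, 0.2197]
tcp_rot: [[0.997, 0.079, 0.023], [0.079, -0.997, -0.007], [0.022, 0.009, -1.0]]
force: [0.2, 0.0, -1.6]
opening: 0.14
```

```bash
python3 mv.py  .4545 .145 .221 4.5
python3 - <<'E'
from ov import *
for n in('scene',): cv2.imwrite(f'pics/{n}10.png',bot.capture(n)[:,:,::-1])
L=rack_lines([.5453,.2861],np.radians(94.5))[:3]
overlay('pics/scene10.png','scene','pics/s17.png',(225,65,345,195),6,L)
E
```

```text
t 11.7167 pos [0.4557 0.1348 0.2197] yaw 4.52 tilt 1.37 F [ 0.2  0.  -1.6] op 0.14 J [  3.3  18.5 104.   -0.6  56.2  -0.9]
-> [0.4545, 0.145, 0.221, 4.5] d_cm [-0.04 -1.03 -0.14] twist 0.02
```

View pics/s17.png

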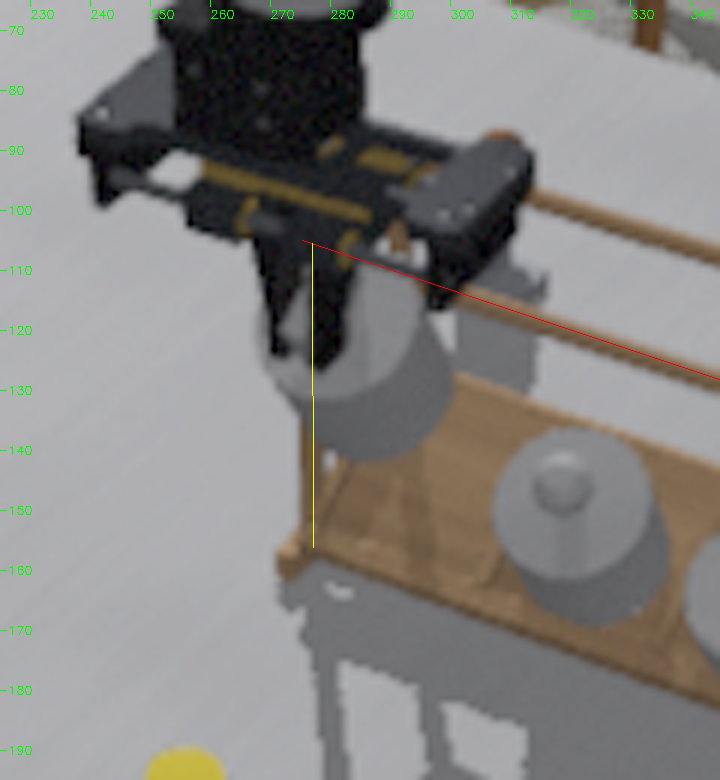

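>>> arm_command:
  plan:
    - {"dx": 0, "dy": -0.5, "dz": 0, "twist": 0, "claw": 0}
    - {"dx": 0, "dy": -1, "dz": 0, "twist": 0, "claw": 0}
    - {"dx": 0, "dy": -1.4, "dz": 0, "twist": 0, "claw": 0}
    - {"dx": 0, "dy": -1.8, "dz": 0, "twist": 0, "claw": 0}
    - {"dx": 0, "dy": -2.2, "dz": 0, "twist": 0, "claw": 0}

```text
time_s: 12.18
position: [0.4548, 0.1531, 0.2201]
tcp_rot: [[0.996, 0.082, 0.025], [0.082, -0.997, -0.016], [0.023, 0.018, -1.0]]
force: [0.5, -11.3, 0.2]
opening: 0.133
```

```bash
python3 mv.py  .4545 .182 .221 4.5
python3 - <<'E'
from ov import *
for n in('scene',): cv2.imwrite(f'pics/{n}11.png',bot.capture(n)[:,:,::-1])
L=rack_lines([.5453,.2861],np.radians(94.5))[:3]
overlay('pics/scene11.png','scene','pics/s18.png',(225,65,345,195),6,L)
E
```

```text
t 12.1833 pos [0.4548 0.1531 0.2201] yaw 4.71 tilt 1.67 F [  0.5 -11.3   0.2] op 0.133 J [  5.9  18.9 103.3  -1.2  56.5   1.9]
-> [0.4545, 0.182, 0.221, 4.5] d_cm [ 0.21 -2.88 -0.14] twist 0.21
```

View pics/s18.png

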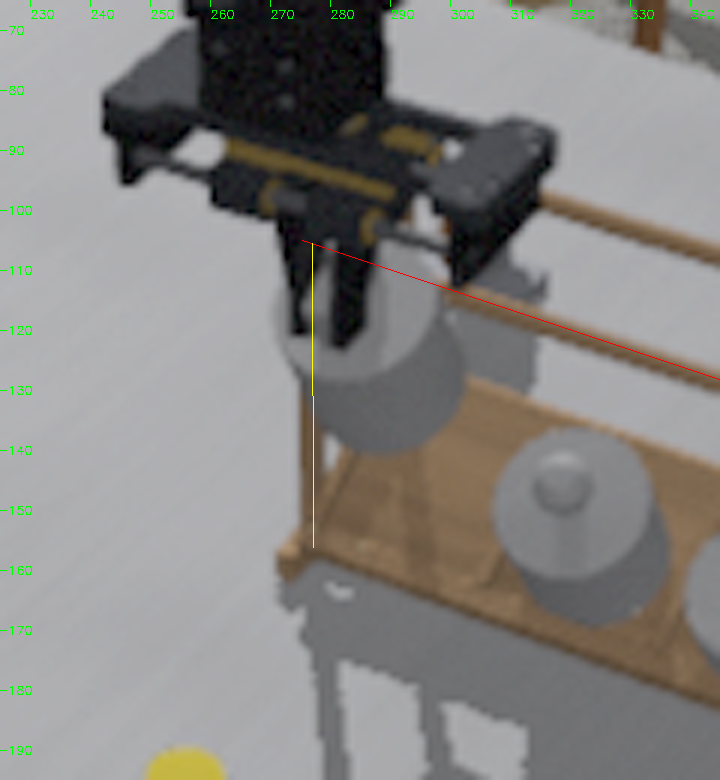

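>>> arm_command:
  plan:
    - {"dx": 0, "dy": -0.6, "dz": 0, "twist": 0, "claw": 0}
    - {"dx": 0, "dy": -1, "dz": 0, "twist": 0, "claw": 0}
    - {"dx": 0, "dy": -1.4, "dz": 0, "twist": 0, "claw": 0}
    - {"dx": 0, "dy": -1.8, "dz": 0, "twist": 0, "claw": 0}

```text
time_s: 12.57
position: [0.4543, 0.1669, 0.2207]
tcp_rot: [[0.996, 0.085, 0.026], [0.086, -0.996, -0.026], [0.024, 0.028, -0.999]]
force: [1.6, -19.0, 5.1]
opening: 0.138
```

```bash
python3 mv.py  .4545 .182 .221 4.5
python3 - <<'E'
from ov import *
for n in('scene',): cv2.imwrite(f'pics/{n}12.png',bot.capture(n)[:,:,::-1])
crop('pics/scene12.png','pics/s19.png',225,65,345,195,6)
E
```

```text
t 12.5667 pos [0.4543 0.1669 0.2207] yaw 4.91 tilt 2.13 F [  1.6 -19.    5.1] op 0.138 J [  8.   19.2 102.6  -2.   56.9   4.2]
-> [0.4545, 0.182, 0.221, 4.5] d_cm [ 0.15 -1.51 -0.07] twist 0.41
```

View pics/s19.png

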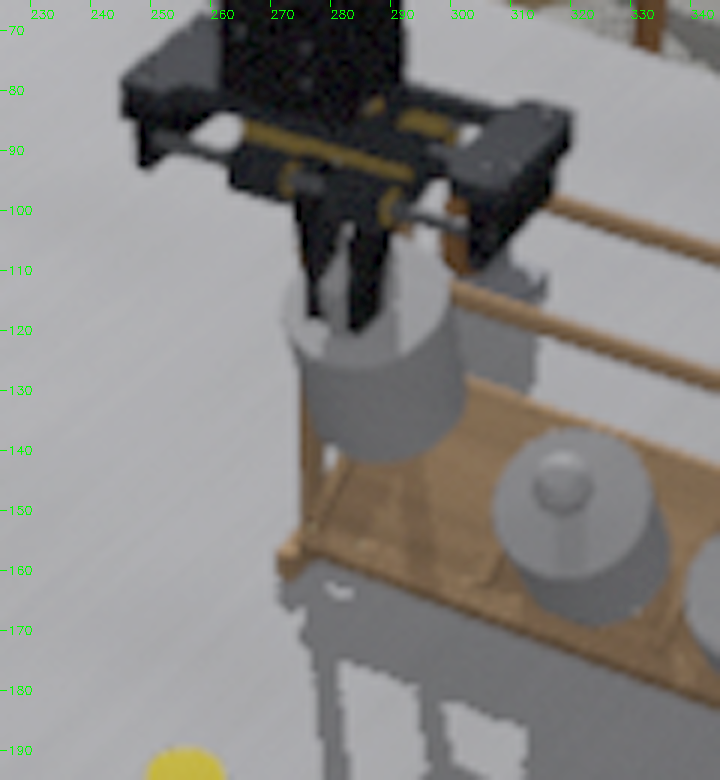

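>>> arm_command:
  plan:
    - {"dx": 0, "dy": -0.7, "dz": 0, "twist": 0, "claw": 0}
    - {"dx": 0, "dy": -1.2, "dz": 0, "twist": 0, "claw": 0}
    - {"dx": 0, "dy": -1.5, "dz": 0, "twist": 0, "claw": 0}

```text
time_s: 12.87
position: [0.4544, 0.1761, 0.2219]
tcp_rot: [[0.996, 0.089, 0.029], [0.09, -0.995, -0.04], [0.025, 0.043, -0.999]]
force: [0.9, -23.3, 9.2]
opening: 0.136
```

```bash
python3 mv.py  .4545 .182 .221 4.5
python3 - <<'E'
from ov import *
for n in('scene',): cv2.imwrite(f'pics/{n}13.png',bot.capture(n)[:,:,::-1])
crop('pics/scene13.png','pics/s20.png',225,65,345,195,6)
E
```

```text
t 12.8667 pos [0.4544 0.1761 0.2219] yaw 5.19 tilt 2.85 F [  0.9 -23.3   9.2] op 0.136 J [  9.7  19.5 101.9  -3.   57.4   6.1]
-> [0.4545, 0.182, 0.221, 4.5] d_cm [ 0.06 -0.59  0.07] twist 0.69
```

View pics/s20.png

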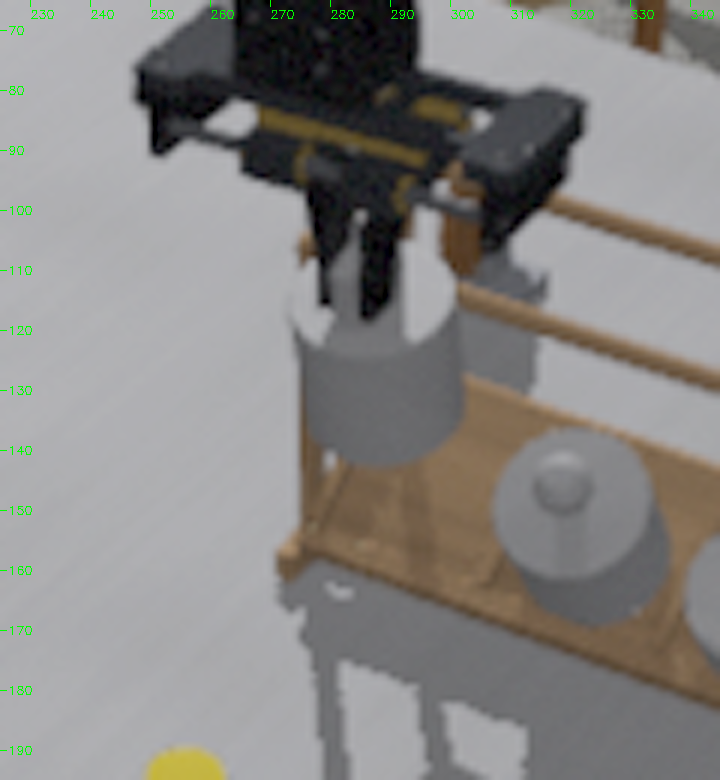

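>>> arm_command:
  plan:
    - {"dx": 0, "dy": 1, "dz": 0, "twist": 0, "claw": 0}
    - {"dx": 0, "dy": 3, "dz": 0, "twist": 0, "claw": 0}
    - {"dx": 0, "dy": 6, "dz": 0, "twist": 0, "claw": 0}
    - {"dx": 0, "dy": 9, "dz": 2, "twist": 0, "claw": 0}
    - {"dx": 0, "dy": 9.5, "dz": 5, "twist": 0, "claw": 0}
    - {"dx": 0, "dy": 9.5, "dz": 8, "twist": 0, "claw": 0}
    - {"dx": 0, "dy": 9.5, "dz": 8, "twist": 0, "claw": 0}
    - {"dx": 0, "dy": 9.5, "dz": 8, "twist": 0, "claw": 0}

```text
time_s: 13.58
position: [0.464, 0.0792, 0.145]
tcp_rot: [[0.996, 0.088, 0.025], [0.089, -0.995, -0.038], [0.021, 0.04, -0.999]]
force: [0.7, -0.6, -1.0]
opening: 0.133
```

```bash
python3 mv.py  .45 .085 .1 4.5
python3 - <<'E'
from ov import *
for n in('scene',): cv2.imwrite(f'pics/{n}14.png',bot.capture(n)[:,:,::-1])
crop('pics/scene14.png','pics/s21.png',195,85,325,215,6)
E
```

```text
t 13.5833 pos [0.464  0.0792 0.145 ] yaw 5.09 tilt 2.6 F [ 0.7 -0.6 -1. ] op 0.133 J [ -2.6  25.3 109.   -3.   44.1  -5.5]
-> [0.45, 0.085, 0.1, 4.5] d_cm [-1.44 -0.88  4.44] twist 0.59
```

View pics/s21.png

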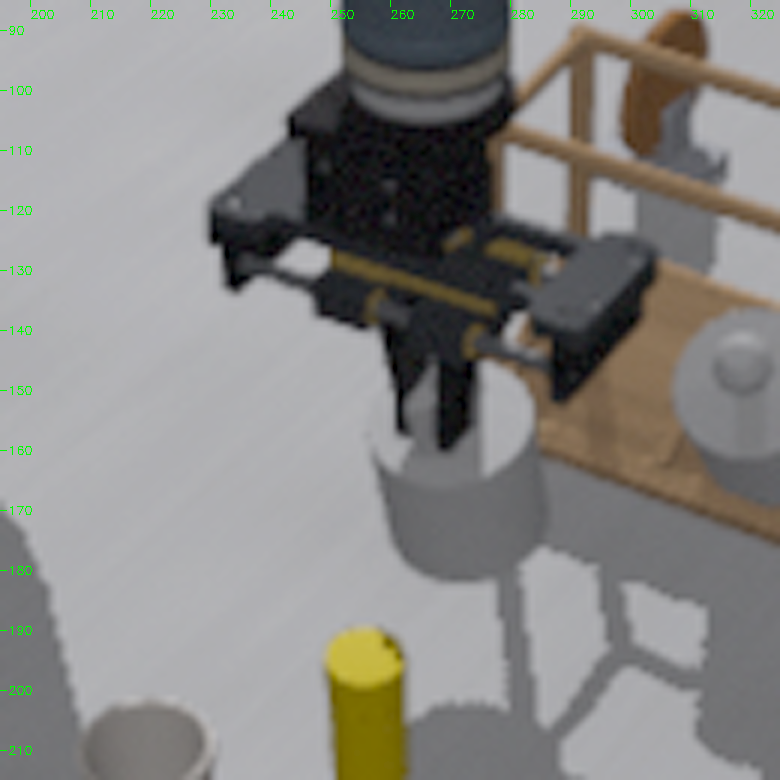

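>>> arm_command:
  plan:
    - {"dx": -1.4, "dy": -1, "dz": 2.5, "twist": 0.6, "claw": 0}
    - {"dx": -1.4, "dy": -1, "dz": 4.5, "twist": 0.6, "claw": 0}
    - {"dx": -1.4, "dy": -1, "dz": 5.2, "twist": 0.6, "claw": 0}
    - {"dx": -1.4, "dy": -1, "dz": 5.7, "twist": 0.6, "claw": 0}
    - {"dx": -1.4, "dy": -1, "dz": 6, "twist": 0.6, "claw": 0}
    - {"dx": -1.4, "dy": -1, "dz": 6.2, "twist": 0.6, "claw": 0}

```text
time_s: 14.13
position: [0.4539, 0.0859, 0.0845]
tcp_rot: [[0.996, 0.078, 0.032], [0.079, -0.996, -0.038], [0.029, 0.041, -0.999]]
force: [0.9, 0.1, -1.9]
opening: 0.138
```

```bash
python3 mv.py  .45 .085 .083 4.5
```

```text
t 14.1333 pos [0.4539 0.0859 0.0845] yaw 4.55 tilt 2.86 F [ 0.9  0.1 -1.9] op 0.138 J [ -1.7  31.6 113.1  -3.9  33.4  -3.1]
-> [0.45, 0.085, 0.083, 4.5] d_cm [-0.4   0.05  0.14] twist 0.05
```

>>> arm_command:
  plan:
    - {"dx": 0, "dy": 0, "dz": 0.2, "twist": 0, "claw": 0}
    - {"dx": 0, "dy": 0, "dz": 0.4, "twist": 0, "claw": 0}
    - {"dx": 0, "dy": 0, "dz": 0.5, "twist": 0, "claw": 0}

```text
time_s: 14.38
position: [0.4557, 0.086, 0.0829]
tcp_rot: [[0.996, 0.078, 0.037], [0.079, -0.996, -0.038], [0.034, 0.041, -0.999]]
force: [-5.6, 3.5, 38.6]
opening: 0.135
```

```bash
python3 mv.py  .45 .085 .083 4.5
python3 - <<'E'
from ov import *
for n in('scene',): cv2.imwrite(f'pics/{n}15.png',bot.capture(n)[:,:,::-1])
crop('pics/scene15.png','pics/s22.png',195,95,325,225,6)
E
```

```text
t 14.3833 pos [0.4557 0.086  0.0829] yaw 4.53 tilt 3.03 F [-5.6  3.5 38.6] op 0.135 J [ -1.7  31.8 113.1  -3.9  33.   -3. ]
-> [0.45, 0.085, 0.083, 4.5] d_cm [-0.57  0.06 -0.02] twist 0.03
```

View pics/s22.png

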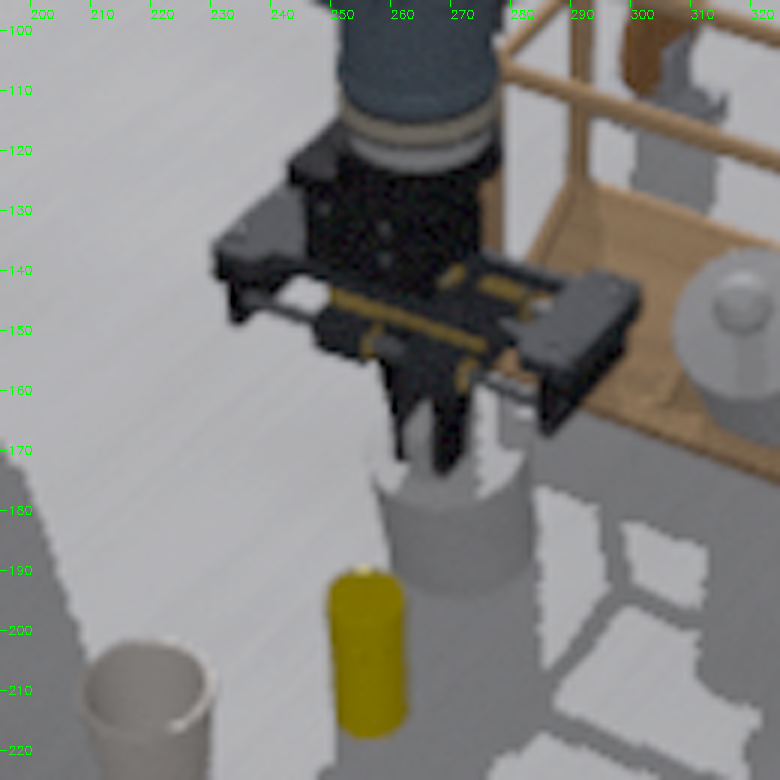

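>>> arm_command:
  plan:
    - {"dx": 0, "dy": 0, "dz": -0.1, "twist": 0, "claw": 0.2}
    - {"dx": 0, "dy": 0, "dz": -0.1, "twist": 0, "claw": 0.4}
    - {"dx": 0, "dy": 0, "dz": -0.1, "twist": 0, "claw": 0.4}
    - {"dx": 0, "dy": 0, "dz": -0.1, "twist": 0, "claw": 0.4}
    - {"dx": 0, "dy": 0, "dz": -0.1, "twist": 0, "claw": 0.4}

```text
time_s: 14.85
position: [0.4555, 0.086, 0.0838]
tcp_rot: [[0.996, 0.078, 0.036], [0.079, -0.996, -0.038], [0.033, 0.041, -0.999]]
force: [-0.5, -0.5, -0.9]
opening: 0.372
```

```bash
python3 mv.py  .45 .085 .083 4.5
python3 - <<'E'
from ov import *
for n in('scene',): cv2.imwrite(f'pics/{n}16.png',bot.capture(n)[:,:,::-1])
crop('pics/scene16.png','pics/s23.png',215,125,315,225,7)
E
```

```text
t 14.85 pos [0.4555 0.086  0.0838] yaw 4.53 tilt 3.01 F [-0.5 -0.5 -0.9] op 0.372 J [ -1.7  31.7 113.1  -3.9  33.1  -3. ]
-> [0.45, 0.085, 0.083, 4.5] d_cm [-0.55  0.05  0.07] twist 0.03
```

View pics/s23.png

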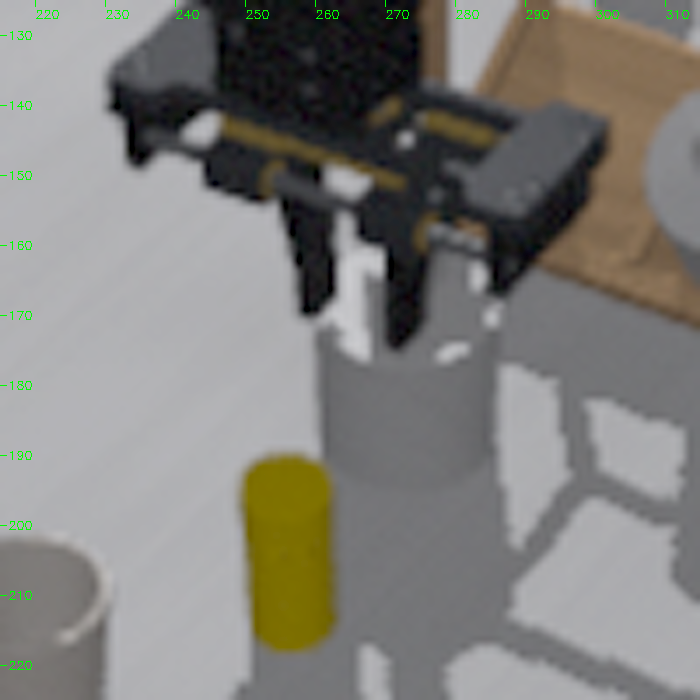

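>>> arm_command:
  plan:
    - {"dx": 0, "dy": 0, "dz": -2, "twist": 0, "claw": 0.4}
    - {"dx": 0, "dy": 0, "dz": -5, "twist": 0, "claw": 0.4}
    - {"dx": 0, "dy": 2, "dz": -8, "twist": 0, "claw": 0.4}
    - {"dx": 0, "dy": 6, "dz": -11, "twist": 0, "claw": 0.4}
    - {"dx": 0, "dy": 10, "dz": -13, "twist": 0, "claw": 0.4}
    - {"dx": 0, "dy": 14, "dz": -13, "twist": 0, "claw": 0.4}
    - {"dx": 0, "dy": 18, "dz": -13, "twist": 0, "claw": 0.4}
    - {"dx": 0, "dy": 18, "dz": -13, "twist": 0, "claw": 0.4}

```text
time_s: 15.57
position: [0.4669, -0.0946, 0.2221]
tcp_rot: [[0.997, 0.073, 0.04], [0.074, -0.996, -0.043], [0.037, 0.046, -0.998]]
force: [0.4, 0.5, 0.1]
opening: 0.399
```

```bash
python3 mv.py  .45 .102 .15 4.5
python3 - <<'E'
from ov import *
for n in('scene','top'): cv2.imwrite(f'pics/{n}17.png',bot.capture(n)[:,:,::-1])
crop('pics/scene17.png','pics/s24.png',235,120,315,210,8)
crop('pics/top17.png','pics/t24.png',180,230,270,320,8)
E
```

```text
t 15.5667 pos [ 0.4669 -0.0946  0.2221] yaw 4.26 tilt 3.38 F [0.4 0.5 0.1] op 0.399 J [-24.1  17.8 104.8  -1.6  54.3 -27.4]
-> [0.45, 0.102, 0.15, 4.5] d_cm [ -0.49 -20.04   6.29] twist -0.24
```

View pics/s24.png

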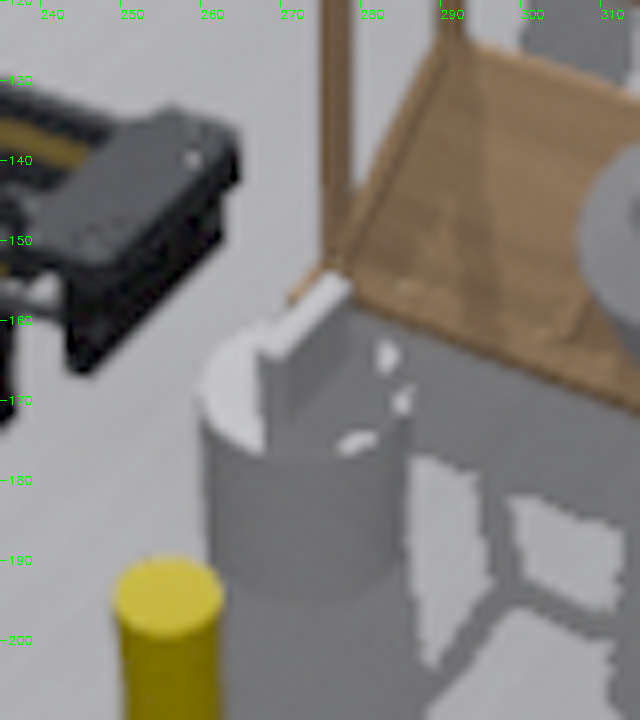

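View pics/t24.png

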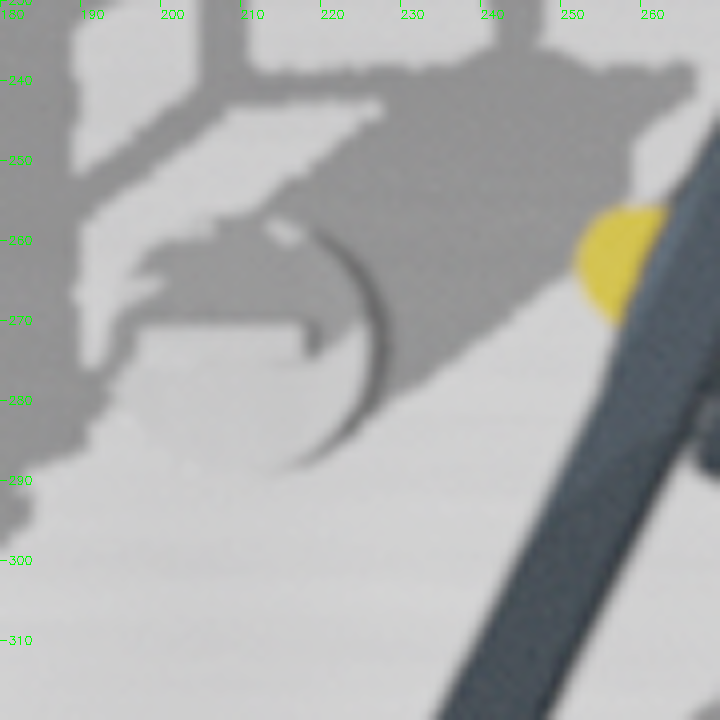

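```bash
cat >> ov.py <<'E'
def cov_lines(c,yaw):
    cc,s=np.cos(yaw),np.sin(yaw)
    L=[circ(c,.0395,.075),circ(c,.0395,0)]
    p=np.array([[-1,-1],[1,-1],[1,1],[-1,1],[-1,-1]])*[.025,.006]
    for z in(.109,): L.append(np.c_[c[0]+p[:,0]*cc-p[:,1]*s,c[1]+p[:,0]*s+p[:,1]*cc,np.full(5,z)])
    return L
E
python3 - <<'E'
from ov import *
r=onz('top',[[207.1,272.6],[196.4,272.6],[217.9,272.6]],.109);print(r.round(4)); d=r[1]-r[2]; y=np.degrees(np.arctan2(d[1],d[0]));print(y)
L=cov_lines(r[0][:2],np.radians(y))
overlay('pics/scene17.png','scene','pics/s25.png',(235,120,315,210),8,L)
overlay('pics/top17.png','top','pics/t25.png',(180,230,270,320),8,L)
cv2.imwrite('pics/c25.png',cv2.resize(np.hstack([cv2.imread('pics/s25.png'),cv2.imread('pics/t25.png')]),None,fx=.58,fy=.58))
E
```

```text
[[0.4564 0.1153 0.109 ]
 [0.4557 0.1402 0.109 ]
 [0.4571 0.0903 0.109 ]]
91.663099929333
```

View pics/c25.png

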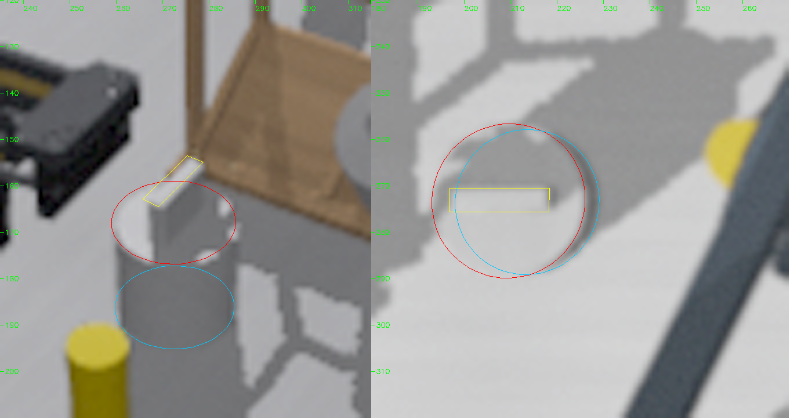

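```bash
python3 mv.py  .4555 .1145 .24 3.5 .4555 .1145 .125 3.5
```

```text
t 15.6667 pos [ 0.4648 -0.0904  0.2207] yaw 4.27 tilt 3.0 F [-1.   0.8  0.9] op 0.399 J [-23.8  17.8 105.   -1.4  54.4 -27.2]
-> [0.4555, 0.1145, 0.24, 3.5] d_cm [  0.66 -20.41  -2.74] twist 0.77
-> [0.4555, 0.1145, 0.125, 3.5] d_cm [  0.28 -20.88   8.74] twist 0.77
```

>>> arm_command:
  plan:
    - {"dx": 0.6, "dy": -20.4, "dz": -2, "twist": 0.8, "claw": 0.4}
    - {"dx": 0.6, "dy": -20.4, "dz": -2, "twist": 0.8, "claw": 0.4}
    - {"dx": 0.6, "dy": -20.4, "dz": -2, "twist": 0.8, "claw": 0.4}
    - {"dx": 0.6, "dy": -20.4, "dz": -2, "twist": 0.8, "claw": 0.4}
    - {"dx": 0.6, "dy": -20.4, "dz": -2, "twist": 0.8, "claw": 0.4}
    - {"dx": 0.4, "dy": -20.6, "dz": 2, "twist": 0.8, "claw": 0.4}
    - {"dx": 0.4, "dy": -20.7, "dz": 6, "twist": 0.8, "claw": 0.4}

```text
time_s: 16.25
position: [0.4559, 0.1183, 0.1532]
tcp_rot: [[0.997, 0.066, 0.042], [0.068, -0.997, -0.037], [0.039, 0.04, -0.998]]
force: [0.4, -0.5, -1.3]
opening: 0.402
```

```bash
python3 mv.py  .4555 .1145 .11 3.5
```

```text
t 16.25 pos [0.4559 0.1183 0.1532] yaw 3.89 tilt 3.19 F [ 0.4 -0.5 -1.3] op 0.402 J [  2.4  24.3 109.1  -3.2  44.4   0.8]
-> [0.4555, 0.1145, 0.11, 3.5] d_cm [-0.23  0.2   4.32] twist 0.39
```

>>> arm_command:
  plan:
    - {"dx": -0.2, "dy": 0.3, "dz": 3.5, "twist": 0, "claw": 0.4}

```text
time_s: 16.33
position: [0.4541, 0.1167, 0.1167]
tcp_rot: [[0.997, 0.071, 0.042], [0.073, -0.997, -0.036], [0.039, 0.039, -0.998]]
force: [0.4, 0.6, -1.0]
opening: 0.402
```

```bash
python3 mv.py  .4555 .1145 .11 3.5; python3 -c "
from rig import bot
import numpy as np
s=bot.read_state();print(np.round(s['tcp_rot'],4),np.round(s['qvel'],1))"
```

```text
t 16.3333 pos [0.4541 0.1167 0.1167] yaw 4.16 tilt 3.17 F [ 0.4  0.6 -1. ] op 0.402 J [  2.2  28.1 111.2  -3.5  38.5   0.7]
-> [0.4555, 0.1145, 0.11, 3.5] d_cm [0.1  0.2  0.68] twist 0.66
[[ 0.9966  0.071   0.0416]
 [ 0.0725 -0.9967 -0.0363]
 [ 0.0389  0.0392 -0.9985]] [ -1.8  43.7  23.7  -3.5 -70.3  -0.6]
```

>>> arm_command:
  plan:
    - {"dx": 0.1, "dy": 0.2, "dz": 1.5, "twist": 0.5, "claw": 0.4}
    - {"dx": 0.1, "dy": 0.2, "dz": 2.8, "twist": 0.5, "claw": 0.4}
    - {"dx": 0.1, "dy": 0.2, "dz": 3.5, "twist": 0.5, "claw": 0.4}
    - {"dx": 0.1, "dy": 0.2, "dz": 3.5, "twist": 0.5, "claw": 0.4}
    - {"dx": 0.1, "dy": 0.2, "dz": 3.5, "twist": 0.5, "claw": 0.4}

```text
time_s: 16.75
position: [0.456, 0.1143, 0.0817]
tcp_rot: [[0.997, 0.063, 0.04], [0.065, -0.997, -0.036], [0.038, 0.039, -0.999]]
force: [1.1, 0.6, 0.4]
opening: 0.399
```

```bash
python3 mv.py  .4555 .1145 .081 3.5
python3 - <<'E'
from ov import *
for n in('scene',): cv2.imwrite(f'pics/{n}18.png',bot.capture(n)[:,:,::-1])
crop('pics/scene18.png','pics/s26.png',235,120,325,210,8)
E
```

```text
t 16.75 pos [0.456  0.1143 0.0817] yaw 3.73 tilt 3.1 F [1.1 0.6 0.4] op 0.399 J [  1.8  32.2 112.4  -3.9  33.3   1.4]
-> [0.4555, 0.1145, 0.081, 3.5] d_cm [-0.05 -0.03  0.06] twist 0.23
```

View pics/s26.png

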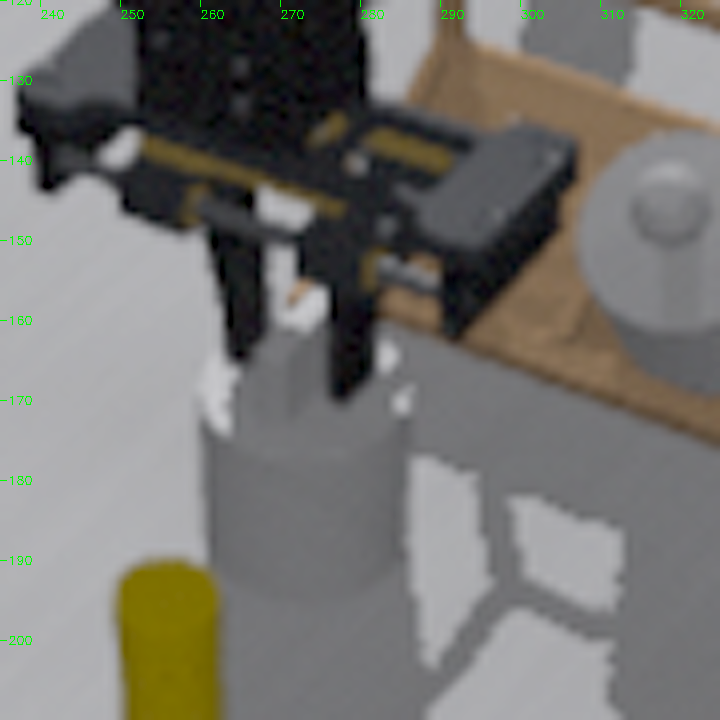

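>>> arm_command:
  plan:
    - {"dx": 0, "dy": 0, "dz": 0, "twist": 0, "claw": 0}
    - {"dx": 0, "dy": 0, "dz": 0, "twist": 0, "claw": 0}
    - {"dx": 0, "dy": 0, "dz": 0, "twist": 0, "claw": 0}
    - {"dx": 0, "dy": 0, "dz": 0, "twist": 0, "claw": 0}
    - {"dx": 0, "dy": 0, "dz": 0, "twist": 0, "claw": 0}
    - {"dx": 0, "dy": 0, "dz": 0, "twist": 0, "claw": 0}

```text
time_s: 17.3
position: [0.4568, 0.1141, 0.083]
tcp_rot: [[0.997, 0.063, 0.042], [0.064, -0.997, -0.036], [0.04, 0.039, -0.998]]
force: [1.1, 0.1, 7.1]
opening: 0.138
```

```bash
python3 mv.py  .4555 .1145 .081 3.5
```

```text
t 17.3 pos [0.4568 0.1141 0.083 ] yaw 3.68 tilt 3.2 F [1.1 0.1 7.1] op 0.138 J [  1.8  32.  112.3  -3.9  33.4   1.4]
-> [0.4555, 0.1145, 0.081, 3.5] d_cm [-0.13 -0.06  0.19] twist 0.18
```

>>> arm_command:
  plan:
    - {"dx": 0, "dy": 0, "dz": -2, "twist": 0, "claw": 0}
    - {"dx": 0, "dy": 0, "dz": -5, "twist": 0, "claw": 0}
    - {"dx": 0, "dy": 0, "dz": -9, "twist": 0, "claw": 0}
    - {"dx": 0, "dy": 2, "dz": -13, "twist": 0, "claw": 0}
    - {"dx": 0, "dy": 5, "dz": -16, "twist": -5, "claw": 0}
    - {"dx": 0, "dy": 9, "dz": -17, "twist": -11, "claw": 0}
    - {"dx": 0, "dy": 12, "dz": -17, "twist": -16, "claw": 0}
    - {"dx": 0, "dy": 12, "dz": -17, "twist": -16, "claw": 0}

```text
time_s: 17.97
position: [0.4589, -0.0051, 0.2592]
tcp_rot: [[0.942, 0.334, 0.047], [0.335, -0.941, -0.041], [0.031, 0.055, -0.998]]
force: [0.8, -0.0, -0.9]
opening: 0.136
```

```bash
python3 mv.py  .489 -.342 .24 56.5
```

```text
t 17.9667 pos [ 0.4589 -0.0051  0.2592] yaw 19.61 tilt 3.59 F [ 0.8 -0.  -0.9] op 0.136 J [-13.5  13.4 104.2  -1.9  59.3 -32.1]
-> [0.489, -0.342, 0.24, 56.5] d_cm [-8.53 32.61  3.44] twist -36.89
```

>>> arm_command:
  plan:
    - {"dx": -8.5, "dy": 32.6, "dz": 3, "twist": -37, "claw": 0}
    - {"dx": -8.5, "dy": 32.6, "dz": 3, "twist": -37, "claw": 0}
    - {"dx": -8.5, "dy": 32.6, "dz": 3, "twist": -37, "claw": 0}
    - {"dx": -8.5, "dy": 32.6, "dz": 3, "twist": -37, "claw": 0}
    - {"dx": -8.5, "dy": 32.6, "dz": 3, "twist": -37, "claw": 0}
    - {"dx": -8.5, "dy": 32.6, "dz": 3, "twist": -37, "claw": 0}
    - {"dx": -8.5, "dy": 32.6, "dz": 3, "twist": -37, "claw": 0}
    - {"dx": -8.5, "dy": 32.6, "dz": 3, "twist": -37, "claw": 0}

```text
time_s: 18.63
position: [0.4851, -0.3076, 0.2448]
tcp_rot: [[0.552, 0.833, 0.046], [0.834, -0.551, -0.039], [-0.007, 0.06, -0.998]]
force: [1.3, 0.3, -1.8]
opening: 0.133
```

```bash
python3 -c "
from rig import bot
bot.capture('top')"; python3 mv.py  .489 -.342 .24 56.5;  python3 - <<'E'
from rig import bot
print(bot.read_state()['tcp_rot'].round(4))
E
```

```text
t 18.6833 pos [ 0.4871 -0.3178  0.2452] yaw 56.27 tilt 4.06 F [ 2.8 -7.4 -1.3] op 0.135 J [-4.410e+01  2.380e+01  9.000e+01 -1.000e-01  6.210e+01 -1.003e+02]
-> [0.489, -0.342, 0.24, 56.5] d_cm [-1.9   1.47  0.65] twist -0.23
[[ 0.5552  0.8302  0.0497]
 [ 0.8316 -0.5531 -0.0505]
 [-0.0145  0.0694 -0.9975]]
```

>>> arm_command:
  plan:
    - {"dx": -1.9, "dy": 1.5, "dz": 0.5, "twist": 0, "claw": 0}
    - {"dx": -1.9, "dy": 1.5, "dz": 0.5, "twist": 0, "claw": 0}
    - {"dx": -1.9, "dy": 1.5, "dz": 0.5, "twist": 0, "claw": 0}
    - {"dx": -1.9, "dy": 1.5, "dz": 0.5, "twist": 0, "claw": 0}
    - {"dx": -1.9, "dy": 1.5, "dz": 0.5, "twist": 0, "claw": 0}

```text
time_s: 19.1
position: [0.4888, -0.3403, 0.2409]
tcp_rot: [[0.555, 0.831, 0.048], [0.832, -0.553, -0.049], [-0.014, 0.067, -0.998]]
force: [0.4, 0.7, -1.4]
opening: 0.138
```

```bash
python3 mv.py  .489 -.342 .24 56.5;  python3 - <<'E'
from ov import *
R=np.array(bot.read_state()['tcp_rot']);p=np.array(bot.read_state()['position'])
print(R.round(4))
R0=np.array([[0.997,0.063,0.042],[0.064,-0.997,-0.036],[0.04,0.039,-0.998]])
for nm,a in(('flat',R0.T@[0,0,1]),('aligned',None)):
    if a is None:
        a=R0.T@[0,0,1]; a[0]=0; a/=np.linalg.norm(a)
    ax=R@a; G=p-.019*R[:,2]; 
    print(nm,'axis',ax.round(4),'rimcentre',(G-.098*ax).round(4))
cv2.imwrite('pics/scene19.png',bot.capture('scene')[:,:,::-1]);cv2.imwrite('pics/top19.png',bot.capture('top')[:,:,::-1])
t=np.linspace(0,2*np.pi,60); ex=R[:,1]-ax*(R[:,1]@ax); ex/=np.linalg.norm(ex); ey=np.cross(ax,ex)
L=[G+(h-.098)*ax+.0395*(np.outer(np.cos(t),ex)+np.outer(np.sin(t),ey)) for h in(0,.075)]
overlay('pics/scene19.png','scene','pics/s27.png',(130,210,230,320),6,L+base_lines([.489,-.342],np.radians(76.5))[1:])
crop('pics/top19.png','pics/t27.png',330,190,480,310,5)
E
```

```text
t 19.1 pos [ 0.4888 -0.3403  0.2409] yaw 56.31 tilt 3.93 F [ 0.4  0.7 -1.4] op 0.138 J [ -45.6   25.2   88.3    0.    62.6 -102. ]
-> [0.489, -0.342, 0.24, 56.5] d_cm [-0.13  0.11  0.1 ] twist -0.19
[[ 0.5546  0.8307  0.0484]
 [ 0.832  -0.5527 -0.0485]
 [-0.0136  0.0672 -0.9976]]
flat axis [0.0063 0.0602 0.9977] rimcentre [ 0.4873 -0.3453  0.1621]
aligned axis [-0.0159  0.0269  0.9995] rimcentre [ 0.4894 -0.342   0.162 ]
```

View pics/s27.png

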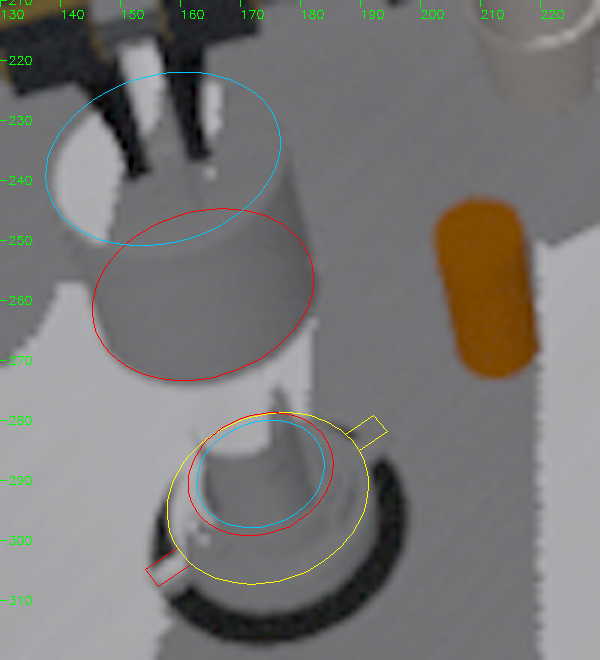

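View pics/t27.png

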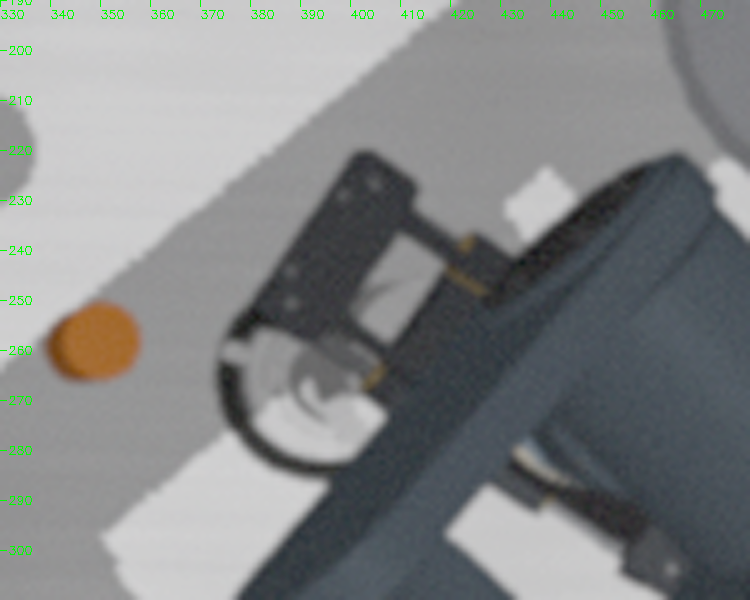

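Run:
```python
from ov import *
ims=[]
crop('pics/scene19.png','pics/tmp.png',152,268,204,320,15); ims.append(cv2.imread('pics/tmp.png'))
L=base_lines([.489,-.342],np.radians(76.5)); L[0][:,2]=.004
L=[L[0],L[2],L[3]]+tin_lines([.4895,-.342])
L[3][:,2]+=.008;L[4][:,2]+=.008
overlay('pics/scene19.png','scene','pics/tmp.png',(152,268,204,320),15,L); ims.append(cv2.imread('pics/tmp.png'))
cv2.imwrite('pics/s28.png',cv2.resize(np.hstack(ims),None,fx=.51,fy=.51,interpolation=cv2.INTER_AREA))
```

```text
(no output)
```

View pics/s28.png

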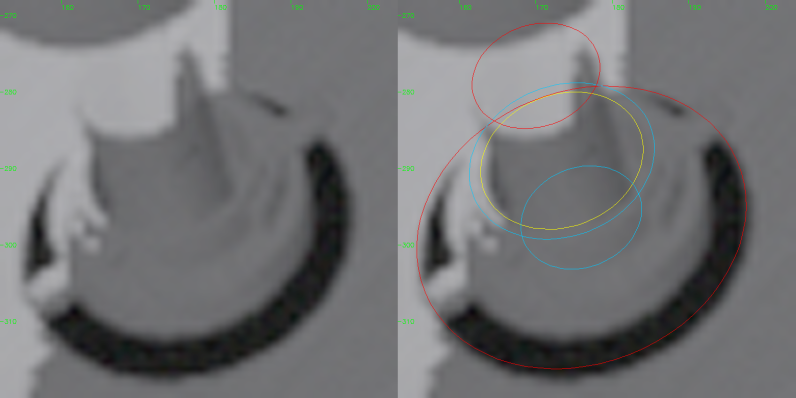

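>>> arm_command:
  plan:
    - {"dx": 0, "dy": 0, "dz": 3, "twist": 0, "claw": 0}
    - {"dx": 0, "dy": 0, "dz": 6, "twist": 0, "claw": 0}
    - {"dx": 0, "dy": 0, "dz": 8.5, "twist": 0, "claw": 0}
    - {"dx": 0, "dy": 0, "dz": 10, "twist": 0, "claw": 0}
    - {"dx": 0, "dy": 0, "dz": 10.8, "twist": 0, "claw": 0}
    - {"dx": 0, "dy": 0, "dz": 10.8, "twist": 0, "claw": 0}
    - {"dx": 0, "dy": 0, "dz": 10.8, "twist": 0, "claw": 0}

```text
time_s: 19.78
position: [0.4949, -0.3456, 0.1342]
tcp_rot: [[0.554, 0.831, 0.05], [0.833, -0.551, -0.05], [-0.014, 0.069, -0.998]]
force: [0.6, -0.0, -1.9]
opening: 0.136
```

```bash
cat > rim.py <<'E'
import sys
from ov import *
s=bot.read_state();R=np.array(s['tcp_rot']);p=np.array(s['position'])
R0=np.array([[0.997,0.063,0.042],[0.064,-0.997,-0.036],[0.04,0.039,-0.998]])
a=R0.T@[0,0,1]; a[0]=0; a/=np.linalg.norm(a)
ax=R@a; G=p-.019*R[:,2]; print('axis',ax.round(4),'rim',(G-.098*ax).round(4),'F',np.round(s['force'],1))
k=sys.argv[1]
cv2.imwrite(f'pics/scene{k}.png',bot.capture('scene')[:,:,::-1])
t=np.linspace(0,2*np.pi,60); ex=R[:,1]-ax*(R[:,1]@ax); ex/=np.linalg.norm(ex); ey=np.cross(ax,ex)
L=[G+(h-.098)*ax+.0395*(np.outer(np.cos(t),ex)+np.outer(np.sin(t),ey)) for h in(0,.075)]
b=(140,235,210,320)
overlay(f'pics/scene{k}.png','scene','pics/ta.png',b,10,L+base_lines([.489,-.342],np.radians(76.5))[1:2])
crop(f'pics/scene{k}.png','pics/tb.png',*b,10)
cv2.imwrite(f'pics/rim{k}.png',cv2.resize(np.hstack([cv2.imread('pics/tb.png'),cv2.imread('pics/ta.png')]),None,fx=.57,fy=.57,interpolation=cv2.INTER_AREA))
E
python3 mv.py .489 -.342 .13 56.5; python3 rim.py 20
```

```text
t 19.7833 pos [ 0.4949 -0.3456  0.1342] yaw 56.39 tilt 4.04 F [ 0.6 -0.  -1.9] op 0.136 J [ -45.5   33.6   93.     0.    49.4 -102. ]
-> [0.489, -0.342, 0.13, 56.5] d_cm [-0.02 -0.72  0.37] twist -0.11
axis [-0.0172  0.0284  0.9994] rim [ 0.4956 -0.3475  0.0552] F [ 0.6 -0.  -1.9]
```

View pics/rim20.png

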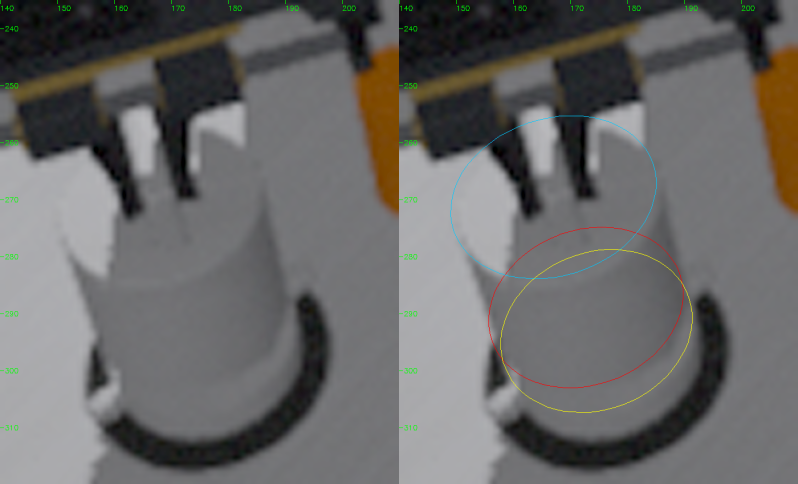

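```bash
python3 mv.py .4883 -.3401 .134 56.5 .4883 -.3401 .123 56.5 .4883 -.3401 .11 56.5
```

```text
t 19.8333 pos [ 0.4953 -0.3462  0.1349] yaw 56.38 tilt 4.14 F [ 0.6  0.1 -1.1] op 0.135 J [ -45.5   33.5   93.     0.    49.4 -102. ]
-> [0.4883, -0.3401, 0.134, 56.5] d_cm [ 0.12 -0.92  0.02] twist -0.12
-> [0.4883, -0.3401, 0.123, 56.5] d_cm [ 0.14 -1.    1.12] twist -0.12
-> [0.4883, -0.3401, 0.11, 56.5] d_cm [ 0.15 -1.09  2.42] twist -0.12
```

>>> arm_command:
  plan:
    - {"dx": 0.1, "dy": -0.5, "dz": 0, "twist": 0, "claw": 0}
    - {"dx": 0.1, "dy": -0.9, "dz": 0, "twist": 0, "claw": 0}
    - {"dx": 0.1, "dy": -1, "dz": 0.8, "twist": 0, "claw": 0}
    - {"dx": 0.1, "dy": -1, "dz": 1.1, "twist": 0, "claw": 0}
    - {"dx": 0.1, "dy": -1, "dz": 1.1, "twist": 0, "claw": 0}
    - {"dx": 0.1, "dy": -1, "dz": 1.1, "twist": 0, "claw": 0}

```text
time_s: 20.33
position: [0.4879, -0.3403, 0.1229]
tcp_rot: [[0.554, 0.831, 0.05], [0.833, -0.552, -0.051], [-0.014, 0.07, -0.997]]
force: [-0.0, 0.3, -1.9]
opening: 0.136
```

```bash
python3 rim.py 21; python3 mv.py .4883 -.3401 .11 56.5 .4883 -.3401 .103 56.5
```

```text
axis [-0.018   0.0292  0.9994] rim [ 0.4887 -0.3422  0.0439] F [-0.   0.3 -1.9]
t 20.3833 pos [ 0.4881 -0.3405  0.1231] yaw 56.37 tilt 4.14 F [ 0.2  0.  -1.4] op 0.13 J [ -45.7   34.    94.8    0.    47.1 -102.1]
-> [0.4883, -0.3401, 0.11, 56.5] d_cm [ 0.06 -0.1   1.3 ] twist -0.13
-> [0.4883, -0.3401, 0.103, 56.5] d_cm [ 0.07 -0.15  2.  ] twist -0.13
```

View pics/rim21.png

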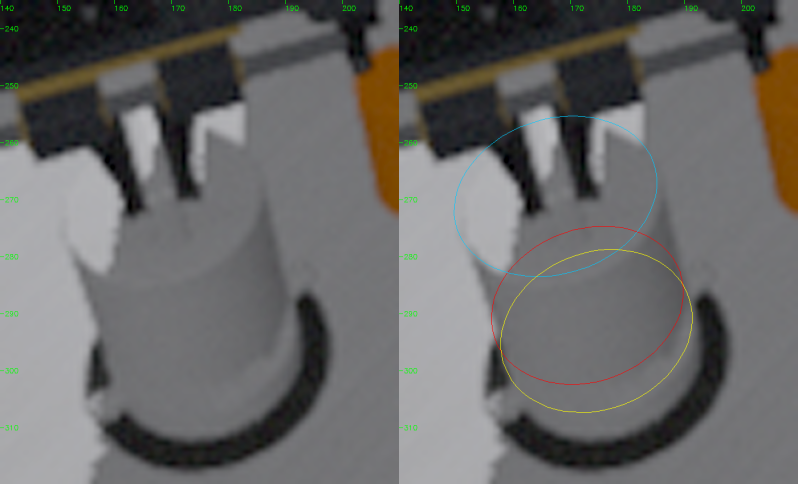

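>>> arm_command:
  plan:
    - {"dx": 0.05, "dy": 0, "dz": 0.4, "twist": 0, "claw": 0}
    - {"dx": 0.05, "dy": -0.05, "dz": 0.8, "twist": 0, "claw": 0}
    - {"dx": 0.05, "dy": -0.1, "dz": 1.1, "twist": 0, "claw": 0}

```text
time_s: 20.63
position: [0.4881, -0.34, 0.1115]
tcp_rot: [[0.554, 0.831, 0.051], [0.833, -0.552, -0.051], [-0.014, 0.07, -0.997]]
force: [-0.3, 0.2, -1.4]
opening: 0.139
```

```bash
python3 rim.py 22; python3 mv.py .4883 -.3401 .11 56.5 .4883 -.3401 .103 56.5
```

```text
axis [-0.0181  0.0293  0.9994] rim [ 0.4889 -0.342   0.0325] F [-0.3  0.2 -1.4]
t 20.6833 pos [ 0.4876 -0.3396  0.1108] yaw 56.37 tilt 4.03 F [ 0.4 -0.2 -1.7] op 0.134 J [ -45.6   35.    95.3    0.    45.7 -102.1]
-> [0.4883, -0.3401, 0.11, 56.5] d_cm [-0.    0.08  0.09] twist -0.13
-> [0.4883, -0.3401, 0.103, 56.5] d_cm [0.01 0.03 0.79] twist -0.13
```

>>> arm_command:
  plan:
    - {"dx": 0, "dy": 0, "dz": 0.3, "twist": 0, "claw": 0}
    - {"dx": 0, "dy": 0, "dz": 0.5, "twist": 0, "claw": 0}
    - {"dx": 0, "dy": 0, "dz": 0.6, "twist": 0, "claw": 0}

```text
time_s: 20.93
position: [0.4893, -0.3418, 0.1067]
tcp_rot: [[0.554, 0.831, 0.053], [0.832, -0.551, -0.054], [-0.016, 0.074, -0.997]]
force: [-1.1, -1.6, 12.3]
opening: 0.137
```

```bash
python3 mv.py .4883 -.3401 .11 56.5 .4883 -.3401 .103 56.5
```

```text
t 20.9333 pos [ 0.4893 -0.3418  0.1067] yaw 56.36 tilt 4.31 F [-1.1 -1.6 12.3] op 0.137 J [ -45.7   35.4   95.3    0.    45.  -102.1]
-> [0.4883, -0.3401, 0.11, 56.5] d_cm [ 0.08 -0.15 -0.34] twist -0.14
-> [0.4883, -0.3401, 0.103, 56.5] d_cm [ 0.09 -0.2   0.35] twist -0.14
```

>>> arm_command:
  plan:
    - {"dx": 0, "dy": 0, "dz": 0, "twist": 0, "claw": 0.3}
    - {"dx": 0, "dy": 0, "dz": 0, "twist": 0, "claw": 0.3}
    - {"dx": 0, "dy": 0, "dz": 0, "twist": 0, "claw": 0.3}
    - {"dx": 0, "dy": 0, "dz": 0, "twist": 0, "claw": 0.3}

```text
time_s: 21.27
position: [0.4892, -0.3416, 0.1065]
tcp_rot: [[0.554, 0.831, 0.052], [0.832, -0.552, -0.053], [-0.015, 0.073, -0.997]]
force: [-0.2, -0.1, 0.1]
opening: 0.281
```

```bash
python3 mv.py .4883 -.3401 .103 56.5;python3 - <<'E'
from ov import *
cv2.imwrite('pics/scene23.png',bot.capture('scene')[:,:,::-1])
L=cov_lines([.489,-.342],np.radians(146.5))
for l in L: l[:,2]+=.024
b=(140,235,210,320)
overlay('pics/scene23.png','scene','pics/ta.png',b,10,L)
crop('pics/scene23.png','pics/tb.png',*b,10)
cv2.imwrite('pics/rim23.png',cv2.resize(np.hstack([cv2.imread('pics/tb.png'),cv2.imread('pics/ta.png')]),None,fx=.57,fy=.57,interpolation=cv2.INTER_AREA))
E
```

```text
t 21.2667 pos [ 0.4892 -0.3416  0.1065] yaw 56.36 tilt 4.28 F [-0.2 -0.1  0.1] op 0.281 J [ -45.7   35.5   95.3    0.    45.  -102.1]
-> [0.4883, -0.3401, 0.103, 56.5] d_cm [ 0.08 -0.18  0.33] twist -0.14
```

View pics/rim23.png

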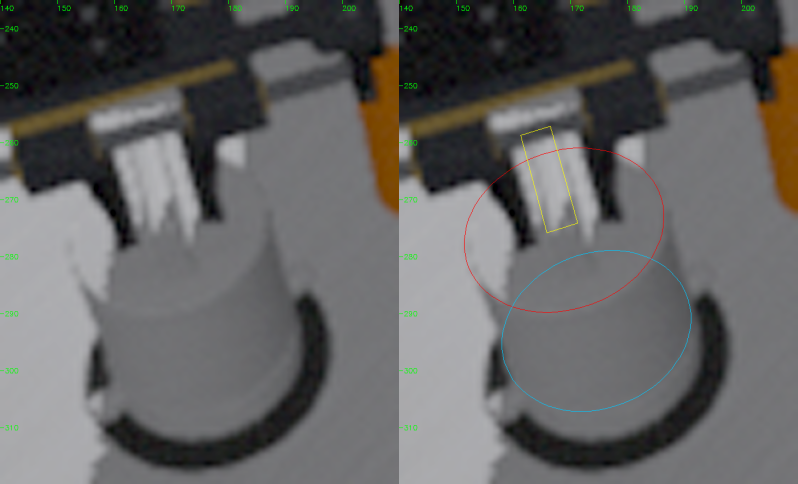

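```bash
python3 mv.py .4892 -.3416 .2 56.5 .45 -.12 .22 56.5
```

```text
t 21.3167 pos [ 0.4891 -0.3415  0.1064] yaw 56.37 tilt 4.28 F [ 0.4 -0.4  1.3] op 0.291 J [ -45.7   35.5   95.3    0.    45.  -102.1]
-> [0.4892, -0.3416, 0.2, 56.5] d_cm [-0.15  0.69 -9.33] twist -0.13
-> [0.45, -0.12, 0.22, 56.5] d_cm [ 16.1  -14.64 -12.71] twist -0.13
```

>>> arm_command:
  plan:
    - {"dx": 0, "dy": 0.2, "dz": -2.5, "twist": 0, "claw": 0.4}
    - {"dx": -0.1, "dy": 0.5, "dz": -6.5, "twist": 0, "claw": 0.4}
    - {"dx": -0.1, "dy": 0.7, "dz": -10, "twist": 0, "claw": 0.4}
    - {"dx": 4, "dy": -3, "dz": -12, "twist": 0, "claw": 0.4}
    - {"dx": 8, "dy": -6, "dz": -12.5, "twist": 0, "claw": 0.4}
    - {"dx": 11, "dy": -9, "dz": -12.5, "twist": 0, "claw": 0.4}
    - {"dx": 14, "dy": -12, "dz": -12.5, "twist": 0, "claw": 0.4}
    - {"dx": 16, "dy": -14.5, "dz": -12.5, "twist": 0, "claw": 0.4}

```text
time_s: 21.98
position: [0.4546, -0.1362, 0.2192]
tcp_rot: [[0.554, 0.831, 0.054], [0.832, -0.552, -0.054], [-0.015, 0.074, -0.997]]
force: [0.7, -0.1, 0.3]
opening: 0.397
```

```bash
python3 - <<'E'
from ov import *
for n in('scene','top'): cv2.imwrite(f'pics/{n}24.png',bot.capture(n)[:,:,::-1])
L=cov_lines([.489,-.342],np.radians(146.5))
for l in L: l[:,2]+=.024
b=(140,235,210,320)
overlay('pics/scene24.png','scene','pics/ta.png',b,10,L)
crop('pics/scene24.png','pics/tb.png',*b,10)
cv2.imwrite('pics/rim24.png',cv2.resize(np.hstack([cv2.imread('pics/tb.png'),cv2.imread('pics/ta.png')]),None,fx=.57,fy=.57,interpolation=cv2.INTER_AREA))
b=(365,230,435,300)
overlay('pics/top24.png','top','pics/ta.png',b,10,L)
crop('pics/top24.png','pics/tb.png',*b,10)
cv2.imwrite('pics/rim24t.png',cv2.resize(np.hstack([cv2.imread('pics/tb.png'),cv2.imread('pics/ta.png')]),None,fx=.57,fy=.57,interpolation=cv2.INTER_AREA))
E
python3 mv.py .489 -.342 .2 56.5
```

```text
t 22.0833 pos [ 0.4505 -0.1312  0.2179] yaw 56.67 tilt 3.81 F [-0.5 -0.4  0. ] op 0.397 J [-29.2  17.4 106.4  -1.4  52.6 -85.1]
-> [0.489, -0.342, 0.2, 56.5] d_cm [-15.47  14.65   2.97] twist 0.17
```

View pics/rim24.png

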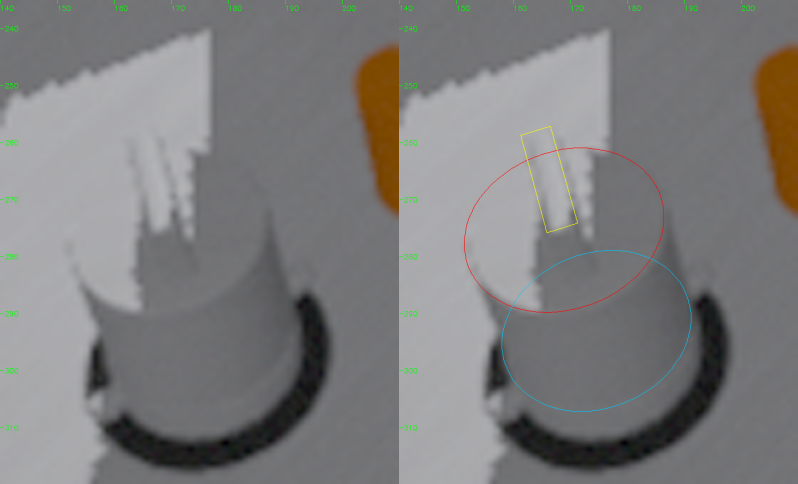

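View pics/rim24t.png

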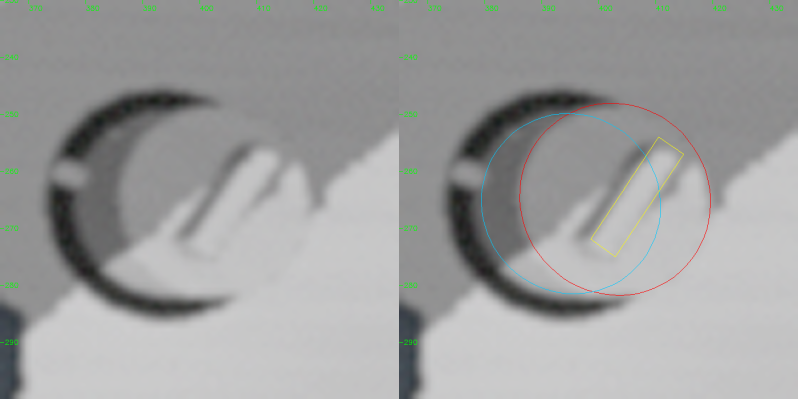

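Run:
```python
from ov import *
im=cv2.imread('pics/scene24.png')[255:320,145:205]
g=cv2.cvtColor(im,cv2.COLOR_BGR2GRAY).astype(float); g=cv2.resize(g,None,fx=9,fy=9,interpolation=cv2.INTER_CUBIC)
g=np.clip((g-45)*255/60,0,255).astype('uint8')
c=cv2.cvtColor(g,cv2.COLOR_GRAY2BGR); d=c.copy()
for l in (circ([.489,-.342],.0395,.024),circ([.489,-.342],.0395,.099),circ([.489,-.342],.04,.024)*1):
    p=((proj('scene',l)-[145,255]+.5)*9).astype(int); cv2.polylines(d,[p.reshape(-1,1,2)],False,(0,0,255),1)
cv2.imwrite('pics/e24.png',cv2.resize(np.hstack([c,d]),None,fx=.74,fy=.74)); print(g.mean())
```

```text
165.2664165875277
```

View pics/e24.png

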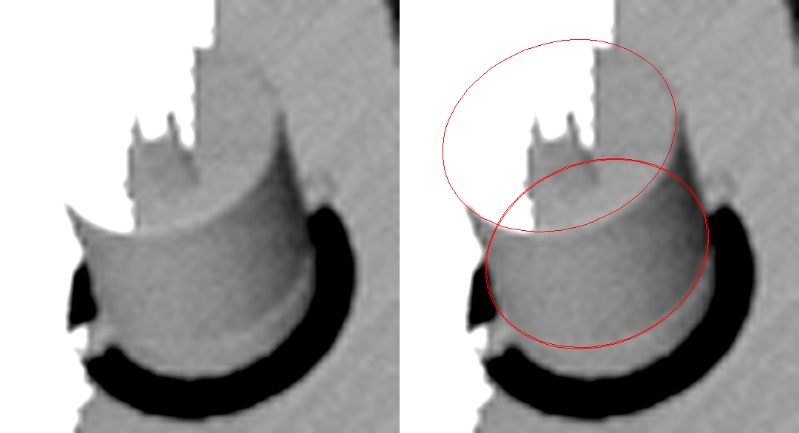

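>>> arm_command:
  plan:
    - {"dx": 0, "dy": 0, "dz": 0, "twist": 0, "claw": 0.4}
    - {"dx": 0, "dy": 0, "dz": 0, "twist": 0, "claw": 0.4}

```text
time_s: 22.25
position: [0.4501, -0.1305, 0.2178]
tcp_rot: [[0.549, 0.835, 0.045], [0.836, -0.547, -0.047], [-0.015, 0.064, -0.998]]
force: [0.0, -0.2, -0.2]
opening: 0.401
```

```bash
python3 mv.py .4892 -.3416 .2 56.4
python3 - <<'E'
from rig import bot
print(bot.read_state()['tcp_rot'].round(4))
E
```

```text
t 22.25 pos [ 0.4501 -0.1305  0.2178] yaw 56.72 tilt 3.75 F [ 0.  -0.2 -0.2] op 0.401 J [-29.1  17.4 106.4  -1.4  52.6 -85.1]
-> [0.4892, -0.3416, 0.2, 56.4] d_cm [-15.47  14.69   2.95] twist 0.32
[[ 0.5486  0.8349  0.0453]
 [ 0.836  -0.5468 -0.0472]
 [-0.0146  0.0638 -0.9979]]
```

>>> arm_command:
  plan:
    - {"dx": 3.4, "dy": -2.2, "dz": 0, "twist": 0, "claw": 0.4}

```text
time_s: 22.33
position: [0.4541, -0.0967, 0.2168]
tcp_rot: [[0.555, 0.83, 0.051], [0.832, -0.552, -0.053], [-0.016, 0.072, -0.997]]
force: [2.2, 0.6, -0.1]
opening: 0.398
```

>>> arm_command:
  plan:
    - {"dx": -3.4, "dy": 2.2, "dz": 0, "twist": 0, "claw": 0.4}

```text
time_s: 22.42
position: [0.4525, -0.1127, 0.2171]
tcp_rot: [[0.534, 0.844, 0.046], [0.845, -0.533, -0.041], [-0.01, 0.061, -0.998]]
force: [-0.3, 2.1, -0.4]
opening: 0.4
```

>>> arm_command:
  plan:
    - {"dx": 0, "dy": 0, "dz": 4, "twist": 0, "claw": 0.4}

```text
time_s: 22.5
position: [0.4636, -0.1212, 0.1858]
tcp_rot: [[0.529, 0.846, 0.066], [0.848, -0.527, -0.054], [-0.011, 0.084, -0.996]]
force: [2.4, -1.8, 0.2]
opening: 0.401
```

>>> arm_command:
  plan:
    - {"dx": 0, "dy": 0, "dz": -4, "twist": 0, "claw": 0.4}

```text
time_s: 22.58
position: [0.4516, -0.1138, 0.1974]
tcp_rot: [[0.528, 0.849, 0.018], [0.849, -0.528, -0.029], [-0.015, 0.031, -0.999]]
force: [-2.5, 0.9, -6.0]
opening: 0.402
```

>>> arm_command:
  plan:
    - {"dx": 2.3, "dy": 3.4, "dz": 0, "twist": 0, "claw": 0.4}

```text
time_s: 22.67
position: [0.4904, -0.1128, 0.2029]
tcp_rot: [[0.529, 0.848, 0.02], [0.848, -0.529, -0.031], [-0.016, 0.033, -0.999]]
force: [1.2, -0.7, 4.1]
opening: 0.399
```

>>> arm_command:
  plan:
    - {"dx": -2.3, "dy": -3.4, "dz": 0, "twist": 0, "claw": 0.4}

```text
time_s: 22.75
position: [0.4712, -0.1223, 0.1896]
tcp_rot: [[0.528, 0.849, 0.021], [0.849, -0.528, -0.029], [-0.014, 0.033, -0.999]]
force: [2.1, -3.6, -5.4]
opening: 0.402
```

>>> arm_command:
  plan:
    - {"dx": 0, "dy": 0, "dz": 2.5, "twist": 0, "claw": 0.4}

```text
time_s: 22.83
position: [0.4653, -0.1211, 0.1644]
tcp_rot: [[0.528, 0.849, 0.009], [0.849, -0.527, -0.025], [-0.016, 0.021, -1.0]]
force: [-2.6, 1.6, 0.7]
opening: 0.396
```

>>> arm_command:
  plan:
    - {"dx": 0, "dy": 0, "dz": -2.5, "twist": 0, "claw": 0.4}

```text
time_s: 22.92
position: [0.4602, -0.1198, 0.1685]
tcp_rot: [[0.529, 0.848, -0.028], [0.848, -0.53, -0.006], [-0.02, -0.021, -1.0]]
force: [-1.5, -0.2, -3.3]
opening: 0.402
```

>>> arm_command:
  plan:
    - {"dx": 0, "dy": 0, "dz": -1, "twist": 0, "claw": 0.4}
    - {"dx": 0, "dy": 0, "dz": -1, "twist": 0, "claw": 0.4}
    - {"dx": 0, "dy": 0, "dz": -1, "twist": 0, "claw": 0.4}

```text
time_s: 23.17
position: [0.4611, -0.1211, 0.1776]
tcp_rot: [[0.531, 0.847, -0.029], [0.847, -0.531, -0.005], [-0.02, -0.021, -1.0]]
force: [0.5, 0.1, 0.3]
opening: 0.4
```

>>> arm_command:
  plan:
    - {"dx": 0, "dy": 0, "dz": -1.8, "twist": 0, "claw": 0.4}

```text
time_s: 23.25
position: [0.4598, -0.1209, 0.1943]
tcp_rot: [[0.532, 0.846, -0.032], [0.847, -0.532, -0.003], [-0.02, -0.026, -0.999]]
force: [0.5, -0.1, -0.3]
opening: 0.399
```

>>> arm_command:
  plan:
    - {"dx": 0, "dy": 0, "dz": 1.8, "twist": 0, "claw": 0.4}

```text
time_s: 23.33
position: [0.464, -0.1238, 0.1821]
tcp_rot: [[0.533, 0.846, -0.018], [0.846, -0.533, -0.011], [-0.019, -0.009, -1.0]]
force: [0.9, -0.9, 0.4]
opening: 0.403
```

>>> arm_command:
  plan:
    - {"dx": 0, "dy": 0, "dz": 0, "twist": 0, "claw": 0.4}
    - {"dx": 0, "dy": 0, "dz": 0, "twist": 0, "claw": 0.4}
    - {"dx": 0, "dy": 0, "dz": 0, "twist": 0, "claw": 0.4}

```text
time_s: 23.58
position: [0.4646, -0.1244, 0.184]
tcp_rot: [[0.533, 0.846, -0.014], [0.846, -0.533, -0.013], [-0.018, -0.005, -1.0]]
force: [-0.9, 0.2, 0.5]
opening: 0.396
```

```bash
python3 mv.py .489 -.342 .18 56.5
```

```text
t 23.5833 pos [ 0.4646 -0.1244  0.184 ] yaw 57.78 tilt 1.09 F [-0.9  0.2  0.5] op 0.396 J [-27.7  22.7 104.3  -1.3  53.3 -84.7]
-> [0.489, -0.342, 0.18, 56.5] d_cm [-17.1   13.67   0.64] twist 1.28
```

>>> arm_command:
  plan:
    - {"dx": -3, "dy": 2.4, "dz": 0, "twist": 0.5, "claw": 0.4}
    - {"dx": -6.5, "dy": 5.2, "dz": 0, "twist": 1.3, "claw": 0.4}
    - {"dx": -10, "dy": 8, "dz": 0, "twist": 1.3, "claw": 0.4}
    - {"dx": -13, "dy": 10.4, "dz": 0.3, "twist": 1.3, "claw": 0.4}
    - {"dx": -15.6, "dy": 12.5, "dz": 0.6, "twist": 1.3, "claw": 0.4}
    - {"dx": -17.1, "dy": 13.7, "dz": 0.6, "twist": 1.3, "claw": 0.4}
    - {"dx": -17.1, "dy": 13.7, "dz": 0.6, "twist": 1.3, "claw": 0.4}
    - {"dx": -17.1, "dy": 13.7, "dz": 0.6, "twist": 1.3, "claw": 0.4}

```text
time_s: 24.25
position: [0.489, -0.343, 0.1811]
tcp_rot: [[0.554, 0.832, -0.013], [0.832, -0.554, -0.013], [-0.018, -0.004, -1.0]]
force: [-1.4, 0.2, 0.1]
opening: 0.399
```

```bash
python3 mv.py .489 -.342 .106 56.4; python3 -c "
from rig import bot
print(bot.read_state()['tcp_rot'].round(4))"
```

```text
t 24.25 pos [ 0.489  -0.343   0.1811] yaw 56.36 tilt 1.07 F [-1.4  0.2  0.1] op 0.399 J [ -45.2   31.    88.4   -1.2   60.6 -101. ]
-> [0.489, -0.342, 0.106, 56.4] d_cm [ 0.22 -0.03  7.51] twist -0.04
[[ 0.5539  0.8325 -0.0134]
 [ 0.8324 -0.554  -0.0129]
 [-0.0182 -0.004  -0.9998]]
```

>>> arm_command:
  plan:
    - {"dx": 0.2, "dy": 0, "dz": 2.5, "twist": 0, "claw": 0.4}
    - {"dx": 0.2, "dy": 0, "dz": 5, "twist": 0, "claw": 0.4}
    - {"dx": 0.2, "dy": 0, "dz": 6.8, "twist": 0, "claw": 0.4}
    - {"dx": 0.2, "dy": 0, "dz": 7.5, "twist": 0, "claw": 0.4}
    - {"dx": 0.2, "dy": 0, "dz": 7.5, "twist": 0, "claw": 0.4}
    - {"dx": 0.2, "dy": 0, "dz": 7.5, "twist": 0, "claw": 0.4}

```text
time_s: 24.75
position: [0.4894, -0.3413, 0.1067]
tcp_rot: [[0.553, 0.833, -0.013], [0.833, -0.553, -0.013], [-0.018, -0.004, -1.0]]
force: [0.7, 0.6, 1.1]
opening: 0.4
```

```bash
python3 mv.py .489 -.342 .106 56.4
python3 - <<'E'
from ov import *
cv2.imwrite('pics/scene25.png',bot.capture('scene')[:,:,::-1])
crop('pics/scene25.png','pics/s29.png',130,230,220,320,8)
E
```

```text
t 24.75 pos [ 0.4894 -0.3413  0.1067] yaw 56.42 tilt 1.06 F [0.7 0.6 1.1] op 0.4 J [ -45.1   36.8   91.7   -1.4   51.5 -100.6]
-> [0.489, -0.342, 0.106, 56.4] d_cm [-0.08  0.01  0.07] twist 0.02
```

View pics/s29.png

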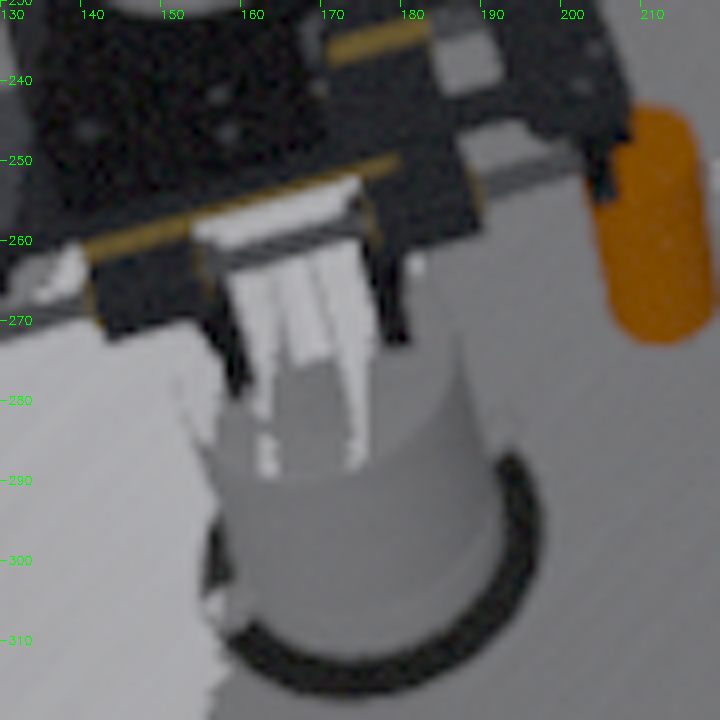

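>>> arm_command:
  plan:
    - {"dx": 0, "dy": 0, "dz": 0, "twist": 0, "claw": 0}
    - {"dx": 0, "dy": 0, "dz": 0, "twist": 0, "claw": 0}
    - {"dx": 0, "dy": 0, "dz": 0, "twist": 0, "claw": 0}
    - {"dx": 0, "dy": 0, "dz": 0, "twist": 0, "claw": 0}
    - {"dx": 0, "dy": 0, "dz": 0, "twist": 0, "claw": 0}
    - {"dx": 0, "dy": 0, "dz": 0, "twist": 0, "claw": 0}

```text
time_s: 25.3
position: [0.4901, -0.3422, 0.1079]
tcp_rot: [[0.554, 0.833, -0.011], [0.833, -0.554, -0.014], [-0.018, -0.001, -1.0]]
force: [-0.2, 0.1, 4.1]
opening: 0.134
```

```bash
python3 mv.py .489 -.342 .106 56.4; python3 -c "
from rig import bot
s=bot.read_state();print(s['moment'].round(2))"
```

```text
t 25.3 pos [ 0.4901 -0.3422  0.1079] yaw 56.38 tilt 1.04 F [-0.2  0.1  4.1] op 0.134 J [ -45.1   36.7   91.7   -1.3   51.5 -100.6]
-> [0.489, -0.342, 0.106, 56.4] d_cm [-0.04 -0.1   0.19] twist -0.02
[ 0.25 -0.09  0.  ]
```

>>> arm_command:
  plan:
    - {"dx": 0, "dy": 0, "dz": 0, "twist": 5, "claw": 0}
    - {"dx": 0, "dy": 0, "dz": 0, "twist": 10, "claw": 0}
    - {"dx": 0, "dy": 0, "dz": 0, "twist": 15, "claw": 0}
    - {"dx": 0, "dy": 0, "dz": 0, "twist": 20, "claw": 0}
    - {"dx": 0, "dy": 0, "dz": 0, "twist": 25, "claw": 0}
    - {"dx": 0, "dy": 0, "dz": 0, "twist": 25, "claw": 0}

```text
time_s: 25.8
position: [0.4899, -0.3417, 0.108]
tcp_rot: [[0.854, 0.519, -0.012], [0.519, -0.854, -0.013], [-0.017, 0.005, -1.0]]
force: [0.3, 1.0, 2.0]
opening: 0.137
```

```bash
python3 mv.py .489 -.342 .106 56.4; python3 -c "
from rig import bot
s=bot.read_state();print(s['moment'].round(2),s['tcp_rot'].round(3)[:,2])"
```

```text
t 25.8 pos [ 0.4899 -0.3417  0.108 ] yaw 31.29 tilt 1.02 F [0.3 1.  2. ] op 0.137 J [-45.1  36.7  91.7  -1.3  51.6 -75.6]
-> [0.489, -0.342, 0.106, 56.4] d_cm [-0.09 -0.02  0.2 ] twist -25.11
[ 0.3  -0.09  0.  ] [-0.012 -0.013 -1.   ]
```

>>> arm_command:
  plan:
    - {"dx": 0, "dy": 0, "dz": 0, "twist": 5, "claw": 0}
    - {"dx": 0, "dy": 0, "dz": 0, "twist": 11, "claw": 0}
    - {"dx": 0, "dy": 0, "dz": 0, "twist": 17, "claw": 0}
    - {"dx": 0, "dy": 0, "dz": 0, "twist": 23, "claw": 0}
    - {"dx": 0, "dy": 0, "dz": 0, "twist": 29, "claw": 0}
    - {"dx": 0, "dy": 0, "dz": 0, "twist": 34, "claw": 0}
    - {"dx": 0, "dy": 0, "dz": 0, "twist": 38, "claw": 0}
    - {"dx": 0, "dy": 0, "dz": 0, "twist": 38, "claw": 0}

```text
time_s: 26.47
position: [0.4895, -0.3413, 0.108]
tcp_rot: [[0.993, -0.116, -0.013], [-0.116, -0.993, -0.012], [-0.011, 0.014, -1.0]]
force: [-0.6, 0.8, 3.2]
opening: 0.138
```

```bash
python3 mv.py .489 -.342 .106 -13.5; python3 -c "
from rig import bot
s=bot.read_state();print(s['moment'].round(2),s['tcp_rot'].round(3)[:,2])"
python3 - <<'E'
from ov import *
cv2.imwrite('pics/scene26.png',bot.capture('scene')[:,:,::-1])
crop('pics/scene26.png','pics/s30.png',130,230,220,320,8)
E
```

```text
t 26.4667 pos [ 0.4895 -0.3413  0.108 ] yaw -6.65 tilt 1.02 F [-0.6  0.8  3.2] op 0.138 J [-45.1  36.6  91.7  -1.3  51.7 -37.6]
-> [0.489, -0.342, 0.106, -13.5] d_cm [-0.04  0.07  0.2 ] twist 6.85
[0.25 0.11 0.06] [-0.013 -0.012 -1.   ]
```

View pics/s30.png

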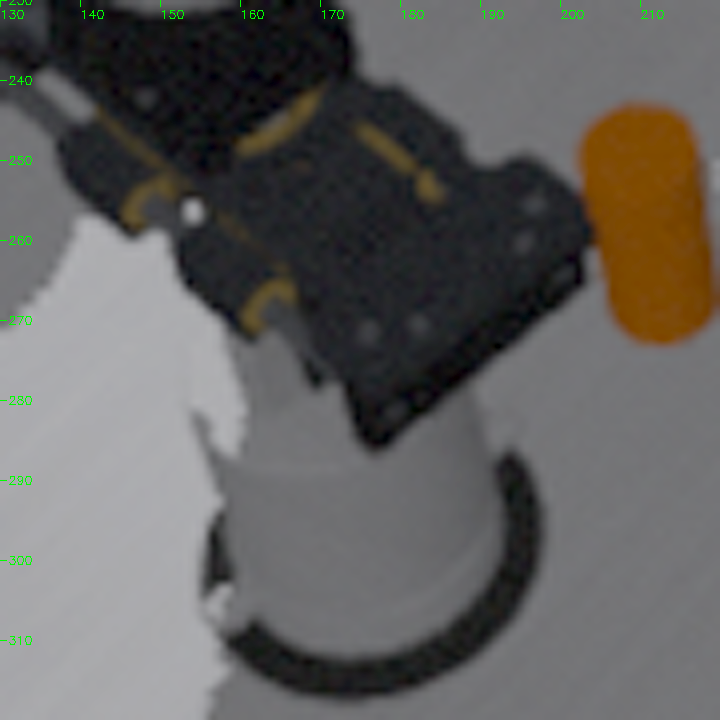

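>>> arm_command:
  plan:
    - {"dx": 0, "dy": 0, "dz": 0, "twist": 2, "claw": 0}
    - {"dx": 0, "dy": 0, "dz": 0, "twist": 4, "claw": 0}
    - {"dx": 0, "dy": 0, "dz": 0, "twist": 6, "claw": 0}
    - {"dx": 0, "dy": 0, "dz": 0, "twist": 6, "claw": 0}

```text
time_s: 26.85
position: [0.49, -0.3416, 0.108]
tcp_rot: [[0.977, -0.215, -0.011], [-0.215, -0.977, -0.013], [-0.008, 0.015, -1.0]]
force: [0.5, 1.0, 1.6]
opening: 0.134
```

```bash
python3 mv.py .489 -.342 .106 -13.5; python3 -c "
from rig import bot
s=bot.read_state();print(s['moment'].round(2),s['tcp_rot'].round(3)[:,2])"
```

```text
t 26.85 pos [ 0.49   -0.3416  0.108 ] yaw -12.41 tilt 1.0 F [0.5 1.  1.6] op 0.134 J [-45.1  36.7  91.7  -1.3  51.6 -31.9]
-> [0.489, -0.342, 0.106, -13.5] d_cm [-0.08  0.06  0.21] twist 1.09
[ 0.19 -0.09  0.05] [-0.011 -0.013 -1.   ]
```

>>> arm_command:
  plan:
    - {"dx": 0, "dy": 0, "dz": 0, "twist": 1.5, "claw": 0}
    - {"dx": 0, "dy": 0, "dz": 0, "twist": 3, "claw": 0}
    - {"dx": 0, "dy": 0, "dz": 0, "twist": 3, "claw": 0}

```text
time_s: 27.1
position: [0.4909, -0.3422, 0.1081]
tcp_rot: [[0.964, -0.265, -0.009], [-0.265, -0.964, -0.014], [-0.005, 0.016, -1.0]]
force: [2.3, -0.0, -0.4]
opening: 0.139
```

```bash
python3 mv.py .489 -.342 .106 -13.5; python3 -c "
from rig import bot
s=bot.read_state();print(s['moment'].round(2),s['tcp_rot'].round(3)[:,2])"
```

```text
t 27.1 pos [ 0.4909 -0.3422  0.1081] yaw -15.38 tilt 0.99 F [ 2.3 -0.  -0.4] op 0.139 J [-45.1  36.7  91.6  -1.2  51.5 -28.9]
-> [0.489, -0.342, 0.106, -13.5] d_cm [-0.19  0.03  0.21] twist -1.88
[-0.02 -0.45  0.03] [-0.009 -0.014 -1.   ]
```

>>> arm_command:
  plan:
    - {"dx": 0, "dy": 0, "dz": 0, "twist": 1.5, "claw": 0}
    - {"dx": 0, "dy": 0, "dz": 0, "twist": 2.5, "claw": 0}
    - {"dx": 0, "dy": 0, "dz": 0, "twist": 2.5, "claw": 0}

```text
time_s: 27.35
position: [0.4921, -0.3427, 0.1082]
tcp_rot: [[0.952, -0.307, -0.007], [-0.307, -0.951, -0.016], [-0.001, 0.017, -1.0]]
force: [4.3, -0.1, -0.8]
opening: 0.135
```

```bash
python3 mv.py .489 -.342 .106 -13.5; python3 -c "
from rig import bot
s=bot.read_state();print(s['moment'].round(2),s['tcp_rot'].round(3)[:,2])"
```

```text
t 27.35 pos [ 0.4921 -0.3427  0.1082] yaw -17.9 tilt 0.97 F [ 4.3 -0.1 -0.8] op 0.135 J [-45.1  36.7  91.6  -1.2  51.4 -26.4]
-> [0.489, -0.342, 0.106, -13.5] d_cm [-0.32  0.02  0.22] twist -4.4
[ 0.18 -0.73  0.02] [-0.007 -0.016 -1.   ]
```

>>> arm_command:
  plan:
    - {"dx": 0, "dy": 0, "dz": 0, "twist": 0, "claw": 0.3}
    - {"dx": 0, "dy": 0, "dz": 0, "twist": 0, "claw": 0.3}
    - {"dx": 0, "dy": 0, "dz": 0, "twist": 0, "claw": 0.3}
    - {"dx": 0, "dy": 0, "dz": 0, "twist": 0, "claw": 0.3}
    - {"dx": 0, "dy": 0, "dz": -2, "twist": 0, "claw": 0.4}
    - {"dx": 0, "dy": 0, "dz": -5, "twist": 0, "claw": 0.4}
    - {"dx": 0, "dy": 0, "dz": -8, "twist": 0, "claw": 0.4}
    - {"dx": 0, "dy": 0, "dz": -10, "twist": 0, "claw": 0.4}

```text
time_s: 28.02
position: [0.4931, -0.3417, 0.2107]
tcp_rot: [[0.952, -0.307, -0.005], [-0.307, -0.951, -0.017], [0.001, 0.018, -1.0]]
force: [-0.2, 0.4, 0.3]
opening: 0.391
```

```bash
python3 mv.py .45 -.1 .22 -13.5
```

```text
t 28.0167 pos [ 0.4931 -0.3417  0.2107] yaw -17.9 tilt 1.04 F [-0.2  0.4  0.3] op 0.391 J [-44.9  28.9  86.8  -1.   63.8 -26.6]
-> [0.45, -0.1, 0.22, -13.5] d_cm [-11.53 -21.65  -1.33] twist -4.4
```

>>> arm_command:
  plan:
    - {"dx": -2, "dy": -4, "dz": -1, "twist": 0, "claw": 0.4}
    - {"dx": -4, "dy": -7.5, "dz": -1, "twist": 0, "claw": 0.4}
    - {"dx": -6, "dy": -11, "dz": -1, "twist": 0, "claw": 0.4}
    - {"dx": -8, "dy": -15, "dz": -1, "twist": 0, "claw": 0.4}
    - {"dx": -10, "dy": -19, "dz": -1, "twist": 0, "claw": 0.4}
    - {"dx": -11.5, "dy": -21.6, "dz": -1, "twist": 0, "claw": 0.4}
    - {"dx": -11.5, "dy": -21.6, "dz": -1, "twist": 0, "claw": 0.4}
    - {"dx": -11.5, "dy": -21.6, "dz": -1, "twist": 0, "claw": 0.4}

```text
time_s: 28.68
position: [0.4491, -0.0988, 0.2168]
tcp_rot: [[0.953, -0.304, -0.006], [-0.304, -0.953, -0.017], [-0.0, 0.018, -1.0]]
force: [0.1, -0.8, -0.6]
opening: 0.399
```

```bash
python3 - <<'E'
from ov import *
for n in('scene','top'): cv2.imwrite(f'pics/{n}27.png',bot.capture(n)[:,:,::-1])
L=cov_lines([.489,-.342],np.radians(76.5))
for l in L: l[:,2]+=.024
L+=base_lines([.489,-.342],np.radians(76.5))[4:]
for n,b in(('scene',(140,235,210,320)),('top',(365,230,435,300))):
    overlay(f'pics/{n}27.png',n,'pics/ta.png',b,10,L)
    crop(f'pics/{n}27.png','pics/tb.png',*b,10)
    cv2.imwrite(f'pics/f27{n}.png',cv2.resize(np.hstack([cv2.imread('pics/tb.png'),cv2.imread('pics/ta.png')]),None,fx=.57,fy=.57,interpolation=cv2.INTER_AREA))
E
python3 mv.py .489 -.342 .2 -13.5
```

```text
t 28.7833 pos [ 0.4508 -0.1014  0.217 ] yaw -17.88 tilt 1.09 F [0.9 0.6 0.8] op 0.399 J [-25.9  18.2 105.1  -1.3  56.4  -7.3]
-> [0.489, -0.342, 0.2, -13.5] d_cm [11.02 21.69  2.13] twist -4.38
```

View pics/f27scene.png

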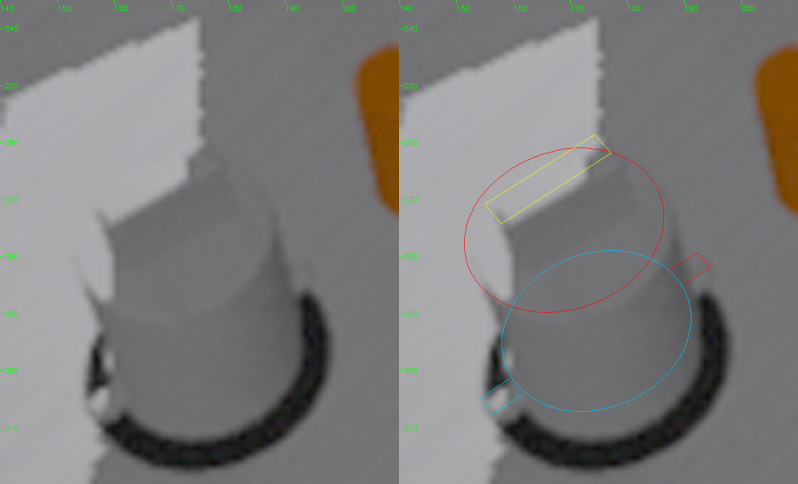

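View pics/f27top.png

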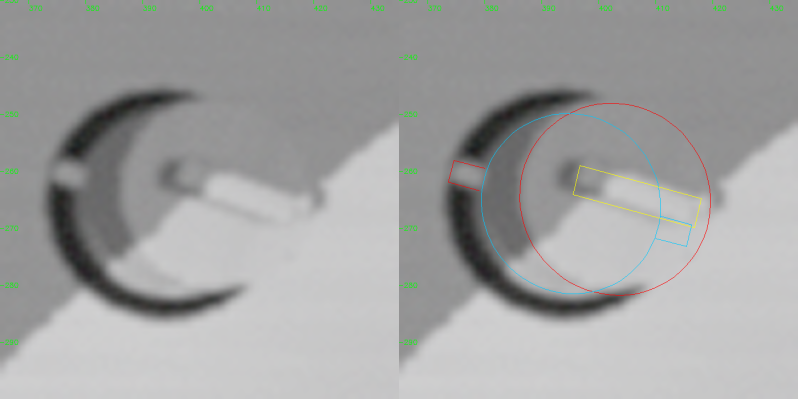

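Run:
```python
from ov import *
def enh(n,b,f,lo,hi,Ls,dst):
    x0,y0,x1,y1=b
    g=cv2.cvtColor(cv2.imread(f'pics/{n}27.png'),cv2.COLOR_BGR2GRAY)[y0:y1,x0:x1].astype(float)
    g=cv2.resize(g,None,fx=f,fy=f,interpolation=cv2.INTER_CUBIC); g=np.clip((g-lo)*255/(hi-lo),0,255).astype('uint8')
    c=cv2.cvtColor(g,cv2.COLOR_GRAY2BGR); d=c.copy()
    for i,l in enumerate(Ls):
        p=((proj(n,l)-[x0,y0]+.5)*f).astype(int); cv2.polylines(d,[p.reshape(-1,1,2)],False,[(0,0,255),(255,160,0),(0,200,0)][i%3],1)
    cv2.imwrite(dst,np.hstack([c,d]))
L=[]
for y in(76.5,72.5):
    l=cov_lines([.489,-.342],np.radians(y))[2]; l[:,2]+=.024; L.append(l)
enh('top',(385,245,425,285),10,90,215,L,'pics/g1.png')
enh('scene',(150,255,190,295),10,50,170,L,'pics/g2.png')
```

```text
(no output)
```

View pics/g1.png

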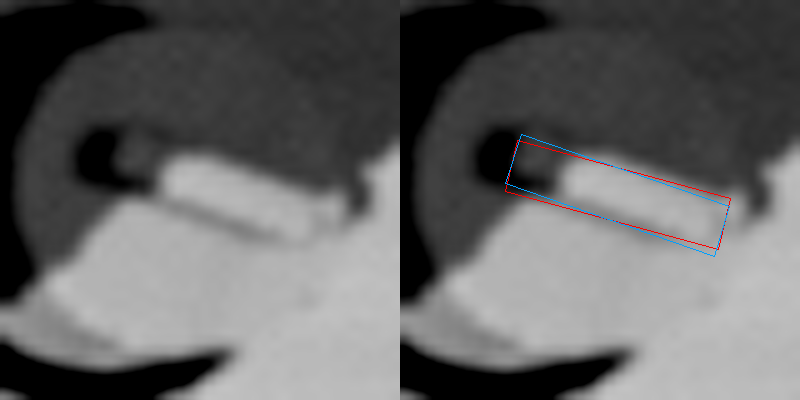

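View pics/g2.png

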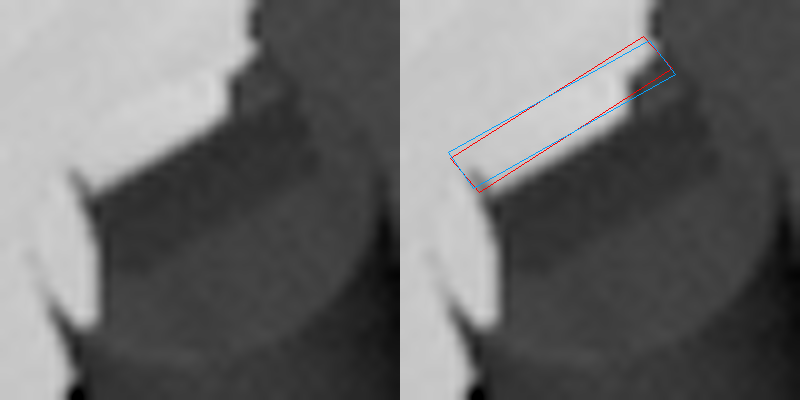

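Run:
```python
from ov import *
# sample top0 images: intensity along circle r=.048 at ear height to find ears' angles
for f in('top0','top24'):
    g=cv2.cvtColor(cv2.imread(f'pics/{f}.png'),cv2.COLOR_BGR2GRAY).astype(np.float32)
    for c in([.489,-.342],[.490,-.343]):
      for r in(.045,.048):
        a=np.radians(np.arange(0,360,1.)); P=np.c_[c[0]+r*np.cos(a),c[1]+r*np.sin(a),np.full(360,.018)]
        q=proj('top',P).astype(np.float32); v=cv2.remap(g,q[:,0].reshape(1,-1),q[:,1].reshape(1,-1),cv2.INTER_LINEAR).ravel()
        out=[]
        for lo,hi in((55,100),(235,280)):
            w=v[lo:hi]; b=np.minimum(w[:10].mean(),w[-10:].mean()); ww=np.clip(w-b-0.4*(w.max()-b),0,None); out.append(round(float((ww*np.arange(lo,hi)).sum()/ww.sum()),1))
        print(f,c,r,out)
```

```text
top0 [0.489, -0.342] 0.045 [75.7, 255.4]
top0 [0.489, -0.342] 0.048 [75.6, 255.5]
top0 [0.49, -0.343] 0.045 [77.4, 253.9]
top0 [0.49, -0.343] 0.048 [77.0, 254.3]
top24 [0.489, -0.342] 0.045 [75.0, 252.7]
top24 [0.489, -0.342] 0.048 [75.1, 252.8]
top24 [0.49, -0.343] 0.045 [76.6, 252.5]
top24 [0.49, -0.343] 0.048 [76.5, 252.4]
```

View pics/scene27.png

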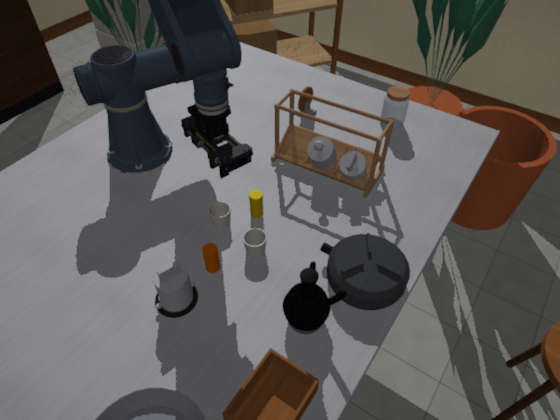

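View pics/top27.png

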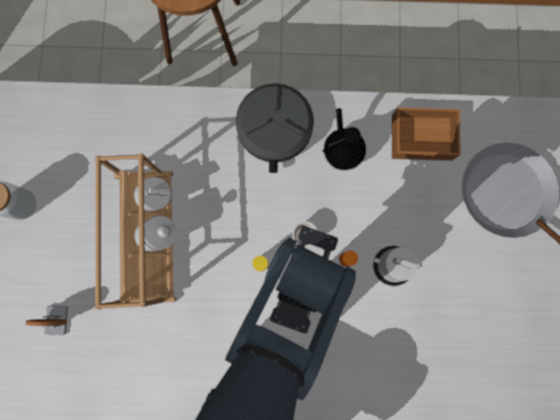

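The cover sits closed on the base with its bar nearly in line with the ears. The cups are at (220,212) and (255,240), the other two covers are still in the rack at (320,150) and (352,163), and the gripper is clear of everything. I'm handing in.

```bash
python3 -c "
from rig import bot
print(bot.hand_in())"
```

```text
the job is handed in; nothing more can be done
None
```

The tin is in the base's well and the tall cover is over it, twisted clockwise until it resisted, and let go. I handed in at about 29 s of the 64 s; no verdict was reported.

**How it went:**
- **Getting the cover out:** the moves cannot tilt the tool. I gripped the bar with the gripper vertical, drew the cover out along its own axis, and nudged it nearly upright against the rack's rail (up to 23 N).
- **Regrip on the table:** I set the cover down to grip it again at the middle of the bar. That press reached about 39 N at the wrist.
- **Fitting it:** I lowered it with the bar about 70° anticlockwise of the ears, then twisted it about 74°. A sideways force built up over the last few degrees, which I took as the stop.

**Last checks:**
- **Bar angle:** the camera and the gripper's last pose both put the bar at 72–73°. The ears' line measures about 75.3° (76.5° in my first fit). That is roughly 3–4° off, inside the 9° allowed.
- **Position:** the cover's top disc matches the expected outline to about 1 pixel (2–3 mm). The gripper's own position drifted about 2–3 mm sideways at the end of the twist.
- **Height:** the visible rim edge in the scene picture looked 1–2 pixels higher than expected. The contact height and the top disc both fit a seated cover, so I relied on those.
- **Surroundings:** the cups and the other two covers look unmoved, and the gripper was clear of everything. I could not see the tin under the cover after closing.

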